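Set up the release tester for its weight check

ROBOT

A 6-joint arm with a two-finger parallel gripper is mounted at the origin on the work surface. World frame = base frame: x ahead of the robot, y to its left, z up, the work surface at z = 0. Lengths are in m, angles in rad, forces in N, time in s.
With the tool pointing down it reaches from about 0.25 to 0.85 m from the base axis. Payload 12.5 kg.
Tool frame: the origin (TCP) lies on the centre line of the jaws, within the pads' length; the fingertips stand 25 mm ahead of it and the grasp point (between the pads) lies 6 mm ahead of it (bot.tip_reach is the distance from the TCP to the fingertips, in m); z points along the fingers, y is the direction in which the jaws open and shut (so a half turn about z gives the same grasp; the last joint's range is limited). The gripper opens to 93 mm and grips with 3 to 60 N. Pads are 15 mm wide; open, the fingers measure 128 mm over their backs; the gripper's body (75 mm by 188 mm) begins 65 mm behind the grasp point.
Start: joints at [1.018, 0.351, 1.652, -0, 1.139, -0.085], TCP at [0.248, 0.491, 0.244] pointing down, gripper open.
Joint ranges: [-2.75, 2.75], [-0.79, 2.1], [0.01, 2.65], [-1.57, 4.71], [0.07, 3.14], [-2.87, 2.87]. Speed limits (rad/s): [2.22, 2.22, 2.79, 3.14, 3.14, 3.14].

INTERFACE

Orientations are given as a unit quaternion [w, x, y, z].
In Python, from cell import bot gives the robot as it stands.
- The arm moves only by the shell command python3 -m crank 'ROWS'. ROWS is JSON, a list of rows, each an object with "translation": the shift along the world's x, y, z in mm, a list of three; "spin": the turn about the world's z in degrees; "hand": the closure, from 0 (fully open) to 1 (shut). In form: [{"translation": [tx, ty, tz], "spin": spin, "hand": hand}, ...]. A call has 1 to 8 rows; each row shifts and turns the commanded pose from where the row before left it; what a row does not reach is not made up. A row lasts 1/12 s, in which the tool goes at most 41.7 mm and 7.16 degrees, less where a joint would pass 70% of its speed; a pose out of reach is approached as far as the arm can. A call is refused whole if a number of a shift passes 41.7 or a number of a turn 7.16, either way. A call with a gripper value outside its range is refused whole. The fingers move at their own pace and stop on an object; the grip force is fixed at half the most. Time passes only in rows, so rows that do not move let the fingers close. It gives the time, the measured TCP pose, the force and the opening at its end, in the units of the state.
- bot.observe(): the state, without advancing time (a new reading comes with each control period).
- bot.read_camera(name): name is "side" or "top"; returns a dict with "img" (420x560x3 uint8, blue, green, red), "mtx" (3x3 intrinsics, pixels), "T" (4x4, takes a point from camera to world coordinates). Camera axes: x right, y down, z forward; pixel columns grow to the right and rows downward; lengths in m; the calibration is good to about 2 mm. A picture is of the moment at which its call begins. There is no depth.
- bot.sign_off(): hands the job in, once; it reports no verdict.
Trained networks look in the newest picture that a camera, given by its name, has taken for a name from the list of things; names that differ only in an ending like _2 or _b are one class to them, and where a whole thing is asked for, a point or a joint stands for the part that bears it (a point fixed in the world has none). Each returns a list of dicts, best first, with "score" (0 to 1); they miss things now and then, are a little off and sometimes report something else, mostly with a low value. They report only what shows in the picture. A call takes as long as a camera call. They do not tell look-alikes from the thing itself.
- bot.find_in(camera, name): "bbox" ([left, top, right, bottom] in pixels, round what is visible of it).
- bot.tip_of(camera, name): "position" ([column, row] in pixels: a listed point, or the origin of a listed thing).
The state is a dict: "time_s": time; "joint_pos": joint angles; "qvel": joint speeds; "tau": joint torques, N m; "ee_pos": TCP position; "ee_rot": TCP orientation; "force": force on the tool from outside, world axes, zero at the start; "moment": the same for the moment, N m; "grip_width": finger opening in m.
Only numpy, scipy, OpenCV 4.12 (cv2) and the standard library are available. Lean on these libraries where they do the work, as an engineer would, in place of code of your own. Each camera call takes 0.05 s, during which the arm holds its last target.

TASK

Set up the release tester for its morning check: seat the grey adapter fully down on the tester's spindle with its yellow nose pointing at the red mark, and hang every coloured check weight that is on the bench by its hook on the steel beam, letting go slowly so that each eases into its leaning rest and does not swing. When all that is done, switch the bench socket on by pressing down the green-striped end of the cream rocker; leave the hex key case, the depth gauge and the toe wings alone.

Things in the scene. Friction and masses are not known exactly. Their poses are not given: they have to be found in the camera images.
- tester: Squat orange release-tester head fixed to the bench, 170 x 170 mm on a 190 x 190 steel plate, flat deck 70 mm above the bench. Origin: centre of its underside at bench height. Its front (-x) carries the red mark. A steel spindle (diameter 28, 18 high, tapered tip) stands in the middle of the deck.
- tester_deck (a point): Point on the tester's axis at deck height (foot of the spindle), axes as the tester's; a seated adapter has its origin here.
- tester_mark (a point): Inner end of the red mark on the deck, 66 mm from the axis towards the tester's -x; the mark is a red strip 16 wide and 20 long running outwards.
- adapter: Indexed adapter, 250 g: grey ring, outside diameter 72, bore 34, 22 high, with a black grip bar on top (72 long along x, 16 thick along y, from z = 22 to 58) and a yellow nose 18 wide, narrowing to 9, low on the -x side that reaches 62 from the axis. Origin: centre of the ring's underside. It lies flat on the bench, turned at random up to about 70 degrees either way.
- adapter_nose (a point): Tip of the yellow nose, 62 mm from the adapter's axis along its -x, 9 mm above its underside.
- beam: Check beam fixed to the bench: a round steel bar along its y, diameter 12, centre 220 mm above the bench, free length 336 between two orange posts (24 x 16, up to 242 high) on steel feet. Origin: on the bench under the middle of the bar. x points roughly away from the robot.
- beam_mid (a point): Middle of the bar's centre line, 220 mm above the bench; y runs along the bar.
- socket: White bench socket box, 110 x 85 x 40 mm, fixed; origin at the centre of its underside.
- rocker (a joint): Cream rocker switch, 76 mm long (socket's x) and 44 wide, pivoting 54 mm above the bench over the middle of the socket about the socket's y. 0 = off, its far (+x, green stripe) end up about 6 mm; 0.34 rad = on, that end fully down. About 2 N at that end moves it; it stays where it is left.
- rocker_on (a point): Point on the top of the rocker at its green-striped end, 28 mm from the pivot: press here, straight down; it sinks about 9 mm.
- hexcase: Black hex key case 110 x 65 x 22 mm, a bystander; origin under its centre.
- depthgauge: Chrome depth gauge, foot 90 x 18 mm with a round dial to 84 mm high, a bystander; origin under its centre.
- toewing1: White toe wing, 85 x 45 x 26 mm, a bystander; origin under its centre.
- toewing2: White toe wing like the other, a bystander; origin under its centre.
- weight1: Check weight, 340-500 g, blue tab and stripe; may be absent. Origin: centre under its steel foot (74 along x, 56 along y, 16 high). Stem (6 thick, at x = +33) rises to a crown (z = 115 to 123), then a lip (6 thick, at x = +59) comes down to z = 85: a hook open downwards, gap 20, width 26. On the crown a tab at x = +46: 16 thick in x, 30 wide in y, z = 123 to 165. Stands upright, x roughly away from the robot.
- weight1_hook (a point): Point in the blue weight's hook where the bar's centre line should lie: x = +46, z = 109 in its frame. The centre of mass is some 40 mm to the foot's side of the hook, so released on the bar the weight leans over about 21 degrees, foot swinging in under the bar, tab leaning the other way; let go at once, it swings. Leaning it there while held, or opening little by little, avoids that.
- weight2: Check weight, 340-500 g, green tab and stripe; may be absent. Origin: centre under its steel foot (74 along x, 56 along y, 16 high). Stem (6 thick, at x = +33) rises to a crown (z = 115 to 123), then a lip (6 thick, at x = +59) comes down to z = 85: a hook open downwards, gap 20, width 26. On the crown a tab at x = +46: 16 thick in x, 30 wide in y, z = 123 to 165. Stands upright, x roughly away from the robot.
- weight2_hook (a point): Point in the green weight's hook where the bar's centre line should lie: x = +46, z = 109 in its frame. The centre of mass is some 40 mm to the foot's side of the hook, so released on the bar the weight leans over about 21 degrees, foot swinging in under the bar, tab leaning the other way; let go at once, it swings. Leaning it there while held, or opening little by little, avoids that.
- weight3: Check weight, 340-500 g, red tab and stripe; may be absent. Origin: centre under its steel foot (74 along x, 56 along y, 16 high). Stem (6 thick, at x = +33) rises to a crown (z = 115 to 123), then a lip (6 thick, at x = +59) comes down to z = 85: a hook open downwards, gap 20, width 26. On the crown a tab at x = +46: 16 thick in x, 30 wide in y, z = 123 to 165. Stands upright, x roughly away from the robot.
- weight3_hook (a point): Point in the red weight's hook where the bar's centre line should lie: x = +46, z = 109 in its frame. The centre of mass is some 40 mm to the foot's side of the hook, so released on the bar the weight leans over about 21 degrees, foot swinging in under the bar, tab leaning the other way; let go at once, it swings. Leaning it there while held, or opening little by little, avoids that.
- weight4: Check weight, 340-500 g, yellow tab and stripe; may be absent. Origin: centre under its steel foot (74 along x, 56 along y, 16 high). Stem (6 thick, at x = +33) rises to a crown (z = 115 to 123), then a lip (6 thick, at x = +59) comes down to z = 85: a hook open downwards, gap 20, width 26. On the crown a tab at x = +46: 16 thick in x, 30 wide in y, z = 123 to 165. Stands upright, x roughly away from the robot.
- weight4_hook (a point): Point in the yellow weight's hook where the bar's centre line should lie: x = +46, z = 109 in its frame. The centre of mass is some 40 mm to the foot's side of the hook, so released on the bar the weight leans over about 21 degrees, foot swinging in under the bar, tab leaning the other way; let go at once, it swings. Leaning it there while held, or opening little by little, avoids that.
Things that resemble listed ones, but are neither listed nor needed, are in the scene too. What is shaped like the weight1 but brown or orange is not meant. Leave any pink look-alike of the weight2 alone.

How it is judged:
By the outcome, as a careful person would: the job done as asked, in the order asked, and still so for the second after the job is handed in, with the robot touching nothing.
Of weight1, weight2, weight3, weight4 only 2 to 4 are there at a start; the rules pass over those that are not, and their reading is None.
At some moment in a run one of adapter may be knocked a few centimetres aside while the robot is not near it.
It also fails if it takes over 210 s, if anything falls off the work surface, if the arm or the gripper's body presses on something with over 40 N, if the wrist force passes 120 N, or if a joint passes its speed limit or range.

## Working session

There is one attempt and no reset: what is moved stays moved. The work goes in short steps, Python scripts to look and compute and a shell command to move; the robot and the scene stay as the last step left them, time stands still between calls to the robot, and variables do not carry over. Pictures are saved under pics/ and viewed, and the job is handed in when it is done.

```bash
ls; mkdir -p pics; python3 - <<'E'
from cell import bot
import cv2
for n in("side","top"):
    r=bot.read_camera(n); cv2.imwrite(f"pics/{n}0.png",r["img"]); print(n,r["mtx"].round(1).tolist(),r["T"].round(4).tolist())
print(bot.observe())
E
```

```text
pics
side [[410.4, 0.0, 282.6], [0.0, 410.4, 211.4], [0.0, 0.0, 1.0]] [[0.9248, -0.181, 0.3347, 0.0398], [-0.3802, -0.4761, 0.793, -1.0861], [0.0158, -0.8606, -0.5091, 0.8357], [0.0, 0.0, 0.0, 1.0]]
top [[507.6, 0.0, 275.9], [0.0, 507.6, 204.9], [0.0, 0.0, 1.0]] [[-0.0148, -0.9896, 0.1429, 0.3281], [-0.9998, 0.0169, 0.0134, -0.0004], [-0.0157, -0.1427, -0.9896, 1.4539], [0.0, 0.0, 0.0, 1.0]]
{'time_s': 0.1, 'joint_pos': array([ 1.01841143e+00,  3.51168788e-01,  1.65233714e+00, -2.17479065e-05,
        1.13908032e+00, -8.45669399e-02]), 'qvel': array([ 1.65474255e-04,  8.14350802e-04, -1.49840426e-03, -6.84347123e-06,
       -7.76328683e-04, -4.70351528e-04]), 'tau': array([ 2.98910645e-04, -4.98029065e+01, -2.85711282e+01,  6.99677342e-02,
        2.37586739e-02, -1.38554751e-05]), 'ee_pos': array([0.24784022, 0.49069191, 0.2431714 ]), 'ee_rot': array([-1.46180077e-04,  2.31777354e-01,  9.72768735e-01, -4.74908882e-04]), 'force': array([-0.29225351,  0.26057168,  0.04821716]), 'moment': array([-0.00659094,  0.01271748,  0.03221245]), 'grip_width': 0.09282275146217855}
```

View pics/top0.png

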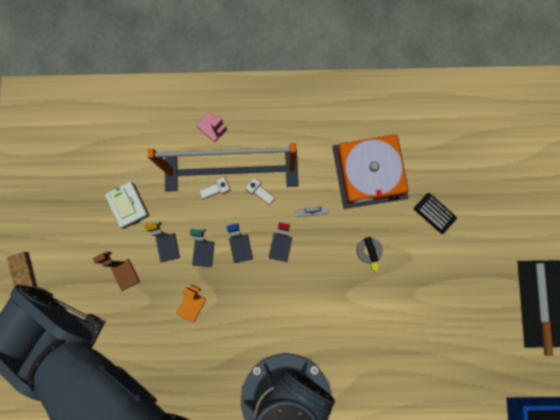

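View pics/side0.png

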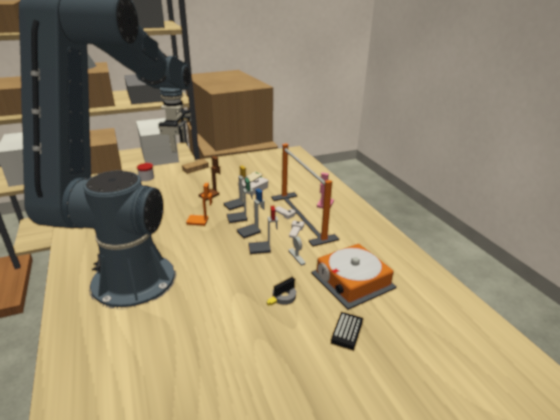

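```bash
cat > h.py <<'E'
from cell import bot
import cv2, numpy as np
def cam(n,save=None):
    r=bot.read_camera(n)
    if save: cv2.imwrite(f"pics/{save}.png",r["img"])
    return r
def ray(r,p):
    u=cv2.undistortPoints(np.array([[p]],float),r["mtx"],None)[0,0]
    d=r["T"][:3,:3]@np.array([u[0],u[1],1.]); return r["T"][:3,3],d/np.linalg.norm(d)
def atz(r,p,z):
    o,d=ray(r,p); return (o+d*(z-o[2])/d[2])
def tri(r1,p1,r2,p2):
    o1,d1=ray(r1,p1);o2,d2=ray(r2,p2)
    A=np.stack([d1,-d2],1); s=np.linalg.lstsq(A,o2-o1,rcond=None)[0]
    a=o1+s[0]*d1;b=o2+s[1]*d2
    return (a+b)/2,np.linalg.norm(a-b)
def proj(r,P):
    T=np.linalg.inv(r["T"]); q=T[:3,:3]@np.asarray(P,float)+T[:3,3]; q=r["mtx"]@q; return q[:2]/q[2]
def crop(r,box,s,name):
    x0,y0,x1,y1=box; im=cv2.resize(r["img"][y0:y1,x0:x1],None,fx=s,fy=s,interpolation=cv2.INTER_CUBIC); cv2.imwrite(f"pics/{name}.png",im)
def yaw():
    from scipy.spatial.transform import Rotation as R
    q=bot.observe()["ee_rot"]; m=R.from_quat([q[1],q[2],q[3],q[0]]).as_matrix()
    return np.degrees(np.arctan2(m[1,1],m[0,1]))  # heading of jaw axis
def st():
    o=bot.observe(); print("t",round(o["time_s"],2),"pos",(o["ee_pos"]*1000).round(1),"jaw",round(yaw(),1),"F",o["force"].round(1),"w",round(o["grip_width"]*1000,1),"j",o["joint_pos"].round(2))
E
python3 - <<'E'
from h import *
t=cam("top");s=cam("side")
for n,z in [("tester_deck",.07),("tester_mark",.07),("adapter",0),("adapter_nose",.009),("beam",0),("beam_mid",.22),("rocker_on",.057),("socket",0),("weight1",0),("weight1_hook",.109),("weight2",0),("weight2_hook",.109),("weight3",0),("weight3_hook",.109),("weight4",0),("weight4_hook",.109)]:
    print(n)
    for c,r in(("top",t),("side",s)):
        for d in bot.tip_of(c,n)[:6]:
            if d["score"]>.3: print("  ",c,round(d["score"],2),np.round(d["position"],1),(atz(r,d["position"],z)*1000).round(0)[:2])
crop(t,(90,90,320,330),3,"c1"); crop(t,(320,110,470,290),4,"c2"); crop(s,(170,130,420,320),3,"c3")
st()
E
```

```text
tester_deck
   top 0.61 [372.  167.6] [ 628. -250.]
   top 0.43 [223.2 155.7] [670. 164.]
   side 0.86 [355.4 259.2] [ 643. -240.]
tester_mark
   top 0.87 [381.6 190.8] [ 562. -274.]
   side 0.77 [336.4 270. ] [ 563. -266.]
adapter
   top 0.97 [370.2 249.9] [ 404. -247.]
   side 0.87 [287.  296.5] [ 413. -247.]
   side 0.31 [261.  204.3] [528. 300.]
adapter_nose
   top 0.68 [242.6 251.5] [405. 116.]
   top 0.67 [377.9 271. ] [ 344. -265.]
   side 0.97 [268.1 304. ] [ 347. -265.]
   side 0.64 [234.9 221.6] [386. 195.]
   side 0.37 [247.8 194.6] [499. 383.]
beam
   top 0.81 [227.9 168.5] [648. 158.]
   side 0.77 [299.5 218.1] [631. 144.]
beam_mid
   top 0.64 [220.5 152.3] [642. 153.]
   side 0.72 [303.8 166.6] [637. 140.]
rocker_on
   top 0.7 [118.5 196.2] [562. 459.]
   top 0.62 [283.6 227.1] [468.  -2.]
   top 0.55 [369.2 169.8] [ 625. -244.]
   side 0.75 [266.4 303.9] [ 325. -311.]
   side 0.44 [257.4 170.1] [584. 503.]
socket
   top 0.69 [126.9 205. ] [545. 453.]
   side 0.75 [252.5 186.3] [547. 466.]
   side 0.73 [282.8 212.6] [586. 206.]
weight1
   top 0.97 [168.3 245.7] [425. 33
[... 1898 characters left out ...]
   side 0.33 [336.7 270.1] [ 537. -308.]
weight4
   top 0.97 [168.3 245.7] [425. 330.]
   top 0.81 [128.3 273.3] [348. 443.]
   top 0.76 [189.6 308.4] [248. 267.]
   top 0.73 [204.3 257.4] [390. 226.]
   top 0.7 [280.3 249.4] [410.   9.]
   top 0.62 [244.7 247.5] [417. 110.]
   side 0.98 [258.3 251.2] [409.  -3.]
   side 0.95 [247.5 233. ] [410. 117.]
   side 0.8 [235.7 218.4] [399. 231.]
   side 0.74 [200.1 222.8] [264. 248.]
   side 0.68 [234.1 204.2] [425. 340.]
   side 0.67 [326.  204.3] [779. 205.]
weight4_hook
   top 0.65 [156.  227.4] [467. 339.]
   side 0.69 [247.9 177.5] [489. 343.]
t 1.8 pos [248.  490.9 243.6] jaw 63.2 F [0.2 0.6 0.3] w 92.8 j [ 1.02  0.35  1.65  0.    1.14 -0.08]
```

```bash
ls pics
```

```text
c1.png
c2.png
c3.png
side0.png
top0.png
```

View pics/c1.png

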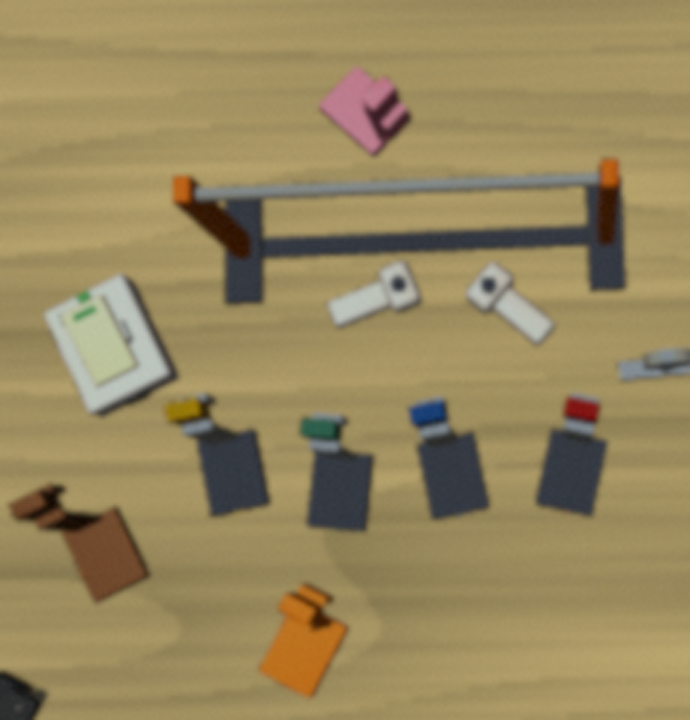

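View pics/c2.png

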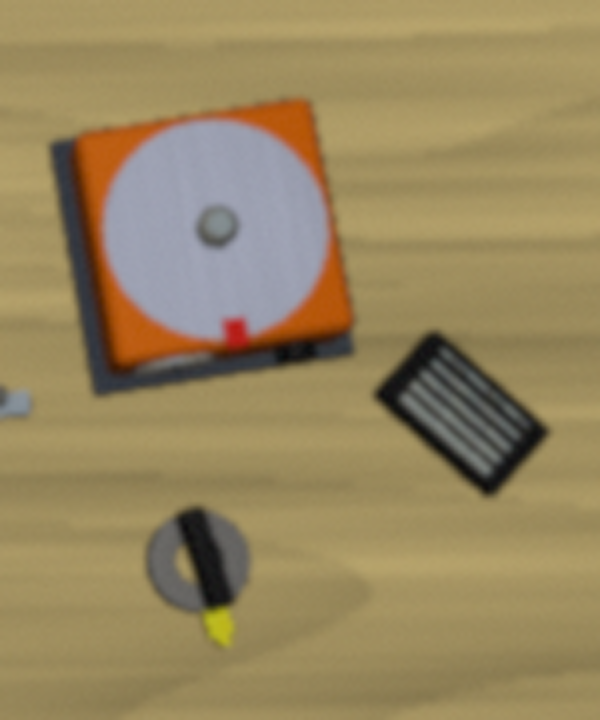

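View pics/c3.png

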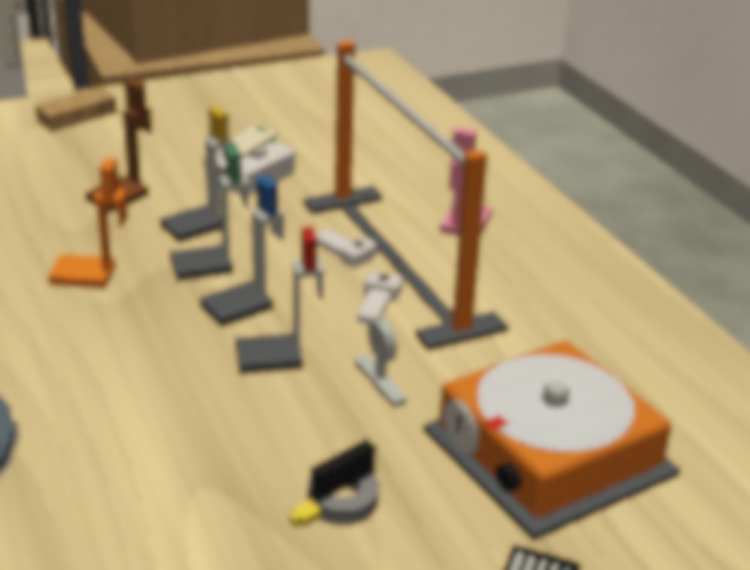

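```bash
cat > fit.py <<'E'
from h import *
from scipy.optimize import least_squares
def tabmask(r,col):
    h=cv2.cvtColor(r["img"],cv2.COLOR_BGR2HSV).astype(int); H,S,V=h[...,0],h[...,1],h[...,2]
    return {"yellow":(H>20)&(H<32)&(S>190)&(V>60),"green":(H>70)&(H<95)&(S>100),"blue":(H>100)&(H<118)&(S>150),"red":((H<6)|(H>174))&(S>150)}[col].astype(np.uint8)
def comps(m,mina=15):
    n,l,st_,c=cv2.connectedComponentsWithStats(m); return [(st_[i],c[i],l==i) for i in range(1,n) if st_[i][4]>=mina]
def foot(r,near):
    im=r["img"].astype(int); 
    m=((im.max(2)<85)&(im[...,0]>=im[...,2])).astype(np.uint8)
    cs=[c for c in comps(m,200) if np.hypot(*(c[1]-near))<45]
    c=min(cs,key=lambda c:np.hypot(*(c[1]-near))); return c
E
python3 - <<'E'
from fit import *
t=cam("top");s=cam("side")
for col,near in (("yellow",(167,247)),("green",(203,253)),("blue",(241,248)),("red",(281,247))):
    c=foot(t,near); ys,xs=np.nonzero(c[2]); 
    W=np.array([atz(t,(x,y),.016)[:2]*1000 for x,y in zip(xs,ys)],np.float32)
    (cx,cy),(a,b),an=cv2.minAreaRect(W)
    print(col,"foot",c[0],round(cx),round(cy),"dims",round(a),round(b),"ang",round(an,1))
    for n,r in(("top",t),("side",s)):
        for q in comps(tabmask(r,col)): print("   tab",n,q[0],q[1].round(1), (atz(r,q[1],.144)*1000).round(0)[:2])
# bar ends, beam
E
```

```text
yellow foot [157 234  22  27 429] 422 330 dims 71 51 ang 11.6
   tab top [146 224  12   6  62] [151.3 226.6] [466. 342.]
   tab top [371 262   7   9  40] [374.3 265.7] [ 356. -232.]
   tab side [241 167   4   8  17] [242.4 170.3] [467. 344.]
green foot [193 240  20  26 428] 403 228 dims 50 71 ang 84.1
   tab top [191 230  11   6  50] [196.3 232.8] [448. 225.]
blue foot [230 234  22  28 438] 417 121 dims 75 50 ang 11.2
   tab top [228 225  10   6  49] [232.6 227.5] [460. 131.]
   tab top [508 398  52  22 834] [530.9 406.7] [   8. -599.]
   tab side [257 190   4   9  25] [258.7 193.8] [462. 135.]
red foot [270 234  21  27 424] 417 9 dims 49 72 ang 76.8
   tab top [376 190   6   7  31] [378.7 193.5] [ 543. -251.]
   tab top [279 223  10   7  53] [283.3 226.2] [461.  -1.]
   tab side [138 163  14   8  85] [144.9 166.6] [112. 514.]
   tab side [271 207   4  12  29] [272.6 211.9] [462.  -0.]
```

```bash
python3 - <<'E'
from fit import *
t=cam("top");s=cam("side")
crop(t,(140,140,310,200),4.5,"bar_t"); crop(s,(270,140,350,250),7,"bar_s"); crop(t,(100,175,160,235),9,"sock"); crop(s,(225,160,285,200),9,"sock_s")
f=lambda r,p,z:(atz(r,p,z)*1000).round(1)[:2]
print("bar",f(t,(155.7,154.3),.22),f(t,(290,150),.22))
# tester deck disc
im=cv2.cvtColor(t["img"],cv2.COLOR_BGR2HSV).astype(int)
H,S,V=[im[...,i] for i in range(3)]
o=((H<14)&(S>180)&(V>120)).astype(np.uint8)
for q in comps(o,100):
    print(q[0],q[1].round(1))
sub=np.zeros_like(o); sub[125:215,330:415]=o[125:215,330:415]
ys,xs=np.nonzero(sub); W=np.array([f(t,(x,y),.07) for x,y in zip(xs,ys)],np.float32); print("deck rect",cv2.minAreaRect(W))
d=((S<60)&(V>140)).astype(np.uint8)
for q in comps(d,300):
    print("disc",q[0],q[1].round(1),f(t,q[1],.07))
q=[q for q in comps(tabmask(t,"red")) if q[0][0]>370][0]; print("mark",q[1],f(t,q[1],.07))
# adapter bar black
b=(V<45).astype(np.uint8); b2=np.zeros_like(b); b2[230:275,350:390]=b[230:275,350:390]
ys,xs=np.nonzero(b2); W=np.array([f(t,(x,y),.058) for x,y in zip(xs,ys)],np.float32); print("adbar",cv2.minAreaRect(W),len(xs))
q=[q for q in comps(tabmask(t,"yellow")) if q[0][0]>360][0]; print("nose",f(t,q[1],.015))
E
```

```text
bar [639.4 315.2] [644.1 -20.9]
[375 135  26  21 153] [391.6 141.6]
[339 140  69  61 615] [366.1 176.7]
deck rect ((628.7932739257812, -252.34078979492188), (165.54432678222656, 166.0211181640625), 8.214808464050293)
disc [ 346  140   56   55 2267] [373.4 166.6] [ 631. -254.]
disc [ 105  181   41   47 1065] [124.6 204.2] [537.1 437.2]
mark [378.74193548 193.4516129 ] [ 555.1 -265.4]
adbar ((402.6678161621094, -239.67514038085938), (63.38462448120117, 18.28610610961914), 16.144344329833984) 144
nose [ 359.1 -254.6]
```

View pics/bar_t.png

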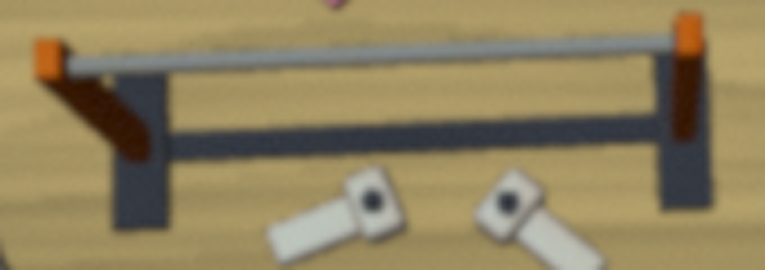

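View pics/bar_s.png

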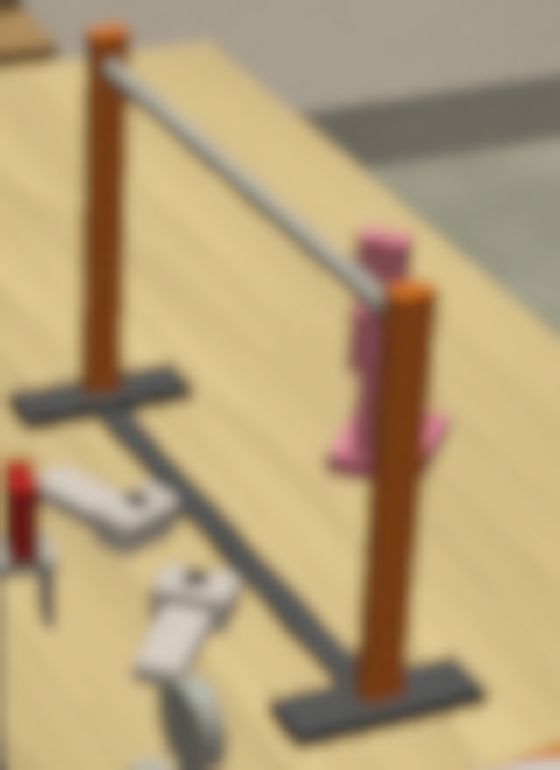

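View pics/sock.png

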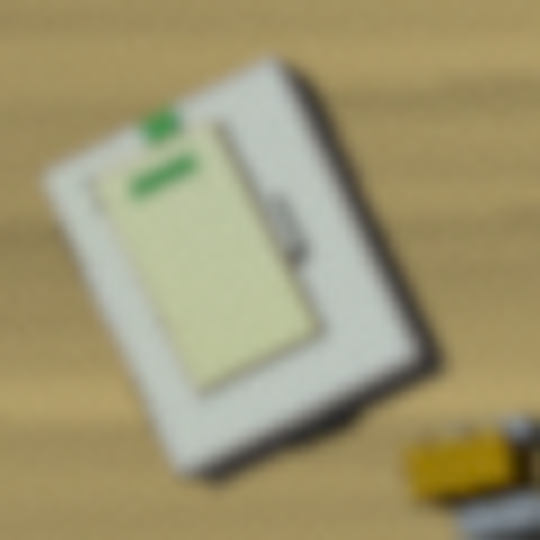

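View pics/sock_s.png

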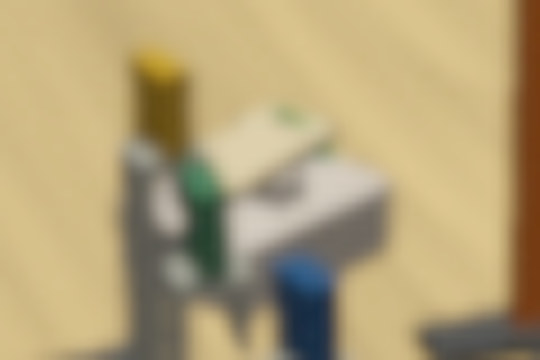

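```bash
cat > ov.py <<'E'
from fit import *
def wire(r,img,pose,pts,edges,k,off,col):
    x,y,z,a=pose; a=np.radians(a); R=np.array([[np.cos(a),-np.sin(a),0],[np.sin(a),np.cos(a),0],[0,0,1]])
    P=[((proj(r,(R@np.array(p)+[x,y,z])/1000)-off+.5)*k-.5) for p in pts]
    for i,j in edges: cv2.line(img,tuple(np.round(P[i]*8).astype(int)),tuple(np.round(P[j]*8).astype(int)),col,1,cv2.LINE_AA,3)
def box(x0,x1,y0,y1,z0,z1):
    p=[(x,y,z) for x in(x0,x1) for y in(y0,y1) for z in(z0,z1)]
    e=[(i,j) for i in range(8) for j in range(i) if bin(i^j).count("1")==1]; return p,e
def circ(R,z,n=36):
    return [(R*np.cos(i*2*np.pi/n),R*np.sin(i*2*np.pi/n),z) for i in range(n)],[(i,(i+1)%n) for i in range(n)]
A=[circ(36,0),circ(36,22),box(-36,36,-8,8,22,58),([(-62,0,9),(-36,0,9)],[(0,1)])]
T=[box(-85,85,-85,85,70,70),box(-95,95,-95,95,0,0),circ(14,70),circ(10,88),box(-86,-66,-8,8,70,70)]
B=[box(-.1,.1,-168,168,214,226),box(-12,12,168,184,0,242),box(-12,12,-184,-168,0,242)]
W=[box(-37,37,-28,28,0,16),box(38,54,-15,15,123,165),box(30,62,-13,13,115,123)]
S=[box(-55,55,-42.5,42.5,0,40)]
def over(r,items,bx,k,name):
    x0,y0,x1,y1=bx; im=cv2.resize(r["img"][y0:y1,x0:x1],None,fx=k,fy=k,interpolation=cv2.INTER_CUBIC)
    for m,p,c in items:
        for pts,e in m: wire(r,im,p,pts,e,k,np.array([x0,y0]),c)
    cv2.imwrite(f"pics/{name}.png",im)
E
python3 - <<'E'
from ov import *
t=cam("top");s=cam("side")
C=(0,0,255);G=(0,255,0);Y=(255,255,0)
its=[(A,(404,-246,0,16.5),G),(T,(630,-253,0,9),Y),(B,(641.6,148,0,1.2),C),(S,(541,452,0,25),Y)]+[(W,(x,y,0,a),C) for x,y,a in((422,330,11.6),(403,228,-5.9),(417,121,11.2),(417,9,-13.2))]
over(t,its,(330,120,430,290),4.5,"o_t1"); over(t,its,(100,140,305,275),3.8,"o_t2"); over(s,its,(255,235,405,315),5.2,"o_s1"); over(s,its,(215,130,345,260),5,"o_s2")
print((atz(t,(374.25,166.25),.088)*1000).round(1),(atz(t,(369.5,250),.022)*1000).round(1),(atz(t,(371.2,249.5),.058)*1000).round(1))
E
```

```text
[ 627.9 -253.    88. ] [ 402.7 -241.7   22. ] [ 402.1 -240.4   58. ]
```

View pics/o_t1.png

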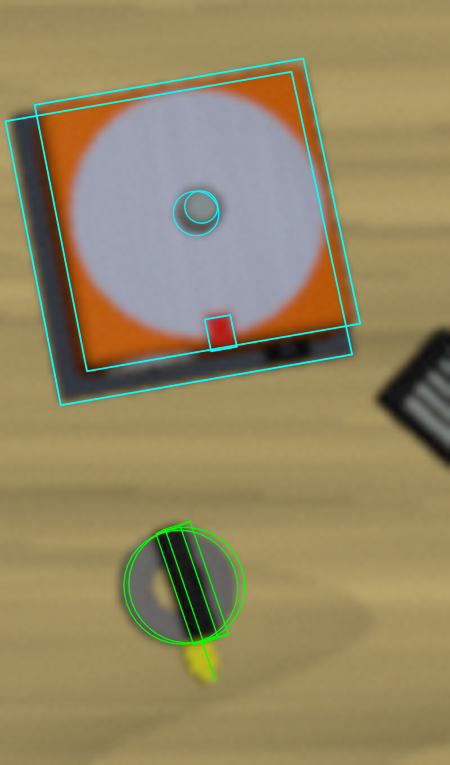

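View pics/o_t2.png

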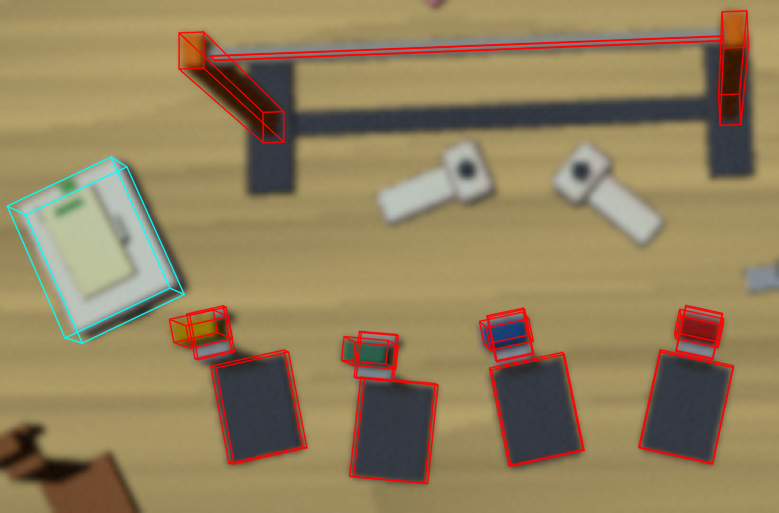

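View pics/o_s1.png

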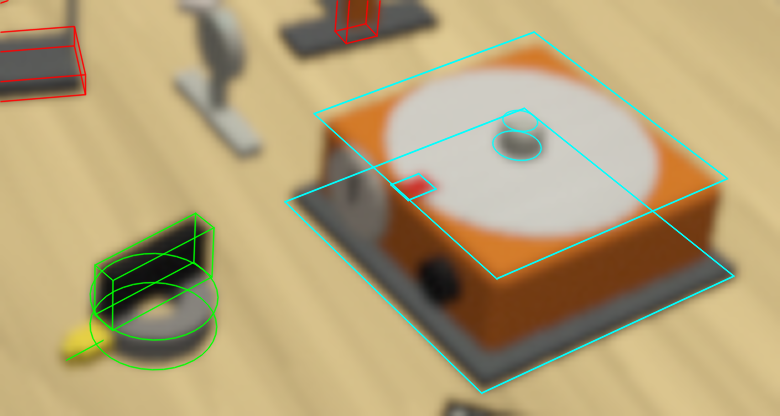

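View pics/o_s2.png

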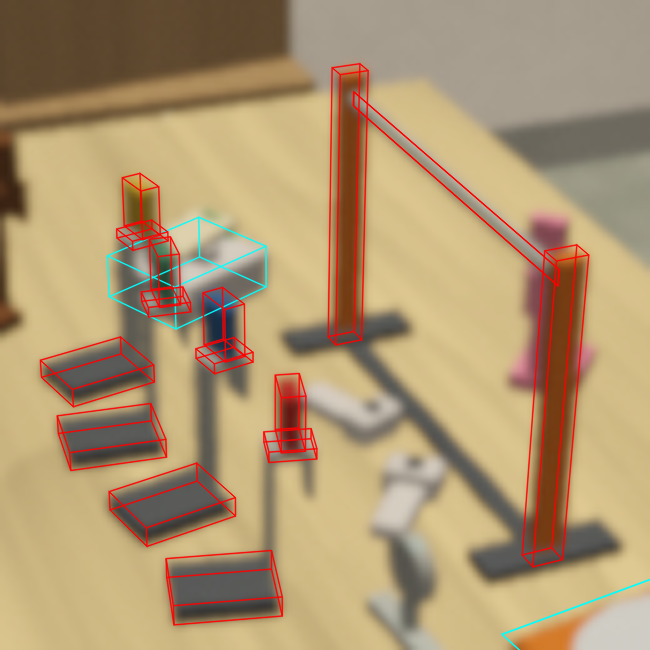

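```bash
cat > adfit.py <<'E'
from ov import *
from scipy.optimize import minimize
def hull(r,pose,pts):
    x,y,z,a=pose; a=np.radians(a); R=np.array([[np.cos(a),-np.sin(a),0],[np.sin(a),np.cos(a),0],[0,0,1]])
    P=np.array([proj(r,(R@np.array(p)+[x,y,z])/1000) for p in pts],np.float32)
    return cv2.convexHull(P)[:,0]
def soft(shape,h,k=4):
    m=np.zeros(shape,np.uint8); cv2.fillConvexPoly(m,np.round(((h+.5)*k-.5)*16).astype(np.int32),255,shift=4)
    return m
def fit(obs,x0,z,d=(6,6,6)):
    # obs: list of (r,mask(uint8),box,pts)
    k=4; O=[]
    for r,m,b,pts in obs:
        x0_,y0,x1,y1=b; O.append((r,cv2.resize(m[y0:y1,x0_:x1].astype(np.float32),None,fx=k,fy=k,interpolation=cv2.INTER_LINEAR),np.array([x0_,y0]),pts))
    def c(v):
        e=0
        for r,m,o,pts in O:
            h=hull(r,(v[0],v[1],z,v[2]),pts)-o; q=soft(m.shape,h)/255.
            e+=np.minimum(q,m).sum()*-2/(q.sum()+m.sum())
        return e/len(O)
    s=np.array([x0]*4,float); s[1,0]+=d[0]; s[2,1]+=d[1]; s[3,2]+=d[2]
    R=minimize(c,x0,method="Nelder-Mead",options=dict(initial_simplex=s,maxiter=150)); return R.x,R.fun
def adapter(t,s,x0,z=0):
    obs=[]
    for r in(t,s):
        c=proj(r,np.array([x0[0],x0[1],z+30])/1000).astype(int); b=(c[0]-35,c[1]-35,c[0]+35,c[1]+35)
        V=r["img"].max(2); obs.append((r,(V<48).astype(np.uint8),b,box(-36,36,-8,8,24,58)[0]))
        obs.append((r,tabmask(r,"yellow"),b,[(-36,-9,2),(-36,9,2),(-36,-9,16),(-36,9,16),(-62,-4.5,2),(-62,4.5,2),(-62,-4.5,16),(-62,4.5,16)]))
    return fit(obs,x0,z),fit([obs[0],obs[2]],x0,z),fit([obs[1],obs[3]],x0,z)
E
python3 - <<'E'
from adfit import *
t=cam("top");s=cam("side")
for v in adapter(t,s,(404,-244,13)): print(v)
E
```

```text
(array([ 405.14222359, -241.95563223,   16.19167162]), np.float64(-0.5960086530805377))
(array([ 403.07711078, -243.06854673,   18.514464  ]), np.float64(-0.7918705517537036))
(array([ 405.68325267, -243.64201625,   14.4124743 ]), np.float64(-0.4046479558728099))
```

```bash
python3 -m crank '[{"translation":[10,-35,0],"spin":-7,"hand":0},{"translation":[10,-35,0],"spin":-7,"hand":0},{"translation":[10,-35,0],"spin":-7,"hand":0},{"translation":[10,-35,0],"spin":-7,"hand":0},{"translation":[10,-35,0],"spin":-7,"hand":0},{"translation":[10,-35,0],"spin":-7,"hand":0},{"translation":[10,-35,0],"spin":-7,"hand":0},{"translation":[10,-35,0],"spin":-7,"hand":0}]'
python3 -m crank '[{"translation":[10,-35,0],"spin":-7,"hand":0},{"translation":[10,-35,0],"spin":-7,"hand":0},{"translation":[10,-35,0],"spin":-7,"hand":0},{"translation":[10,-35,0],"spin":-7,"hand":0},{"translation":[10,-35,0],"spin":-7,"hand":0},{"translation":[10,-35,0],"spin":-7,"hand":0},{"translation":[6,-35,0],"spin":-7,"hand":0},{"translation":[0,-35,0],"spin":-7,"hand":0}]'
python3 -m crank '[{"translation":[0,-35,0],"spin":-7,"hand":0},{"translation":[0,-35,0],"spin":-7,"hand":0},{"translation":[0,-35,-20],"spin":-7,"hand":0},{"translation":[0,-35,-30],"spin":-4,"hand":0},{"translation":[0,-20,-30],"spin":0,"hand":0},{"translation":[0,0,-20],"spin":0,"hand":0},{"translation":[0,0,0],"spin":0,"hand":0}]'; python3 -c "from h import *;st()"
```

```text
time_s: 2.87
ee_pos: [0.328, 0.2093, 0.2438]
ee_rot: [0.0, 0.663, 0.748, 0.0]
force: [0.5, 0.4, -0.1]
grip_width: 0.0931
time_s: 3.53
ee_pos: [0.3945, -0.0711, 0.2439]
ee_rot: [0.0, 0.937, 0.349, 0.0]
force: [0.9, -0.1, -0.8]
grip_width: 0.0934
time_s: 4.12
ee_pos: [0.3922, -0.2256, 0.1432]
ee_rot: [-0.002, 0.99, 0.14, -0.002]
force: [-0.2, 0.3, -0.3]
grip_width: 0.0928
t 4.12 pos [ 392.2 -225.6  143.2] jaw -73.9 F [-0.2  0.3 -0.3] w 92.8 j [-0.62  0.32  1.99 -0.    0.84  0.67]
```

```bash
python3 -m crank '[{"translation":[12,-17,-5],"spin":0,"hand":0},{"translation":[0,0,-25],"spin":0,"hand":0},{"translation":[0,0,-15],"spin":0,"hand":0},{"translation":[0,0,0],"spin":0,"hand":0}]';  python3 - <<'E'
from h import *
st(); s=cam("side"); crop(s,(220,220,360,330),5,"a1")
E
```

```text
time_s: 4.45
ee_pos: [0.4054, -0.2418, 0.1004]
ee_rot: [-0.001, 0.99, 0.141, -0.001]
force: [-0.3, 0.7, -0.5]
grip_width: 0.0928
t 4.45 pos [ 405.4 -241.8  100.4] jaw -73.8 F [-0.3  0.7 -0.5] w 92.8 j [-0.64  0.43  1.97  0.    0.75  0.65]
```

View pics/a1.png

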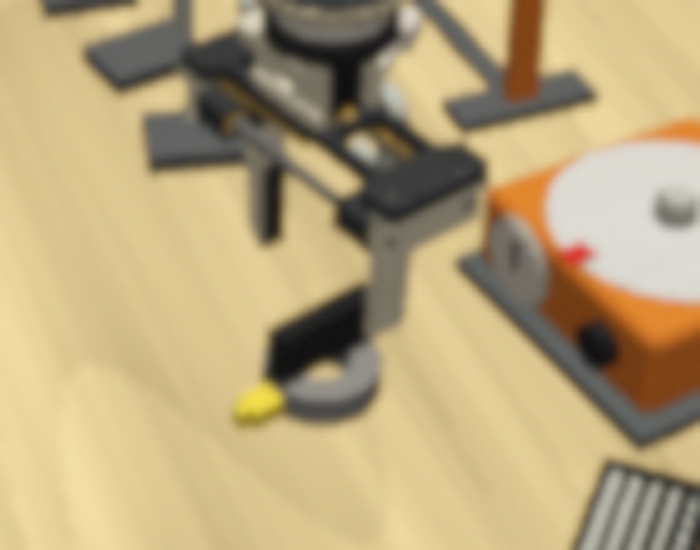

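```bash
python3 -m crank '[{"translation":[-1,-1,-20],"spin":0,"hand":0},{"translation":[0,0,-20],"spin":0,"hand":0},{"translation":[0,0,-6],"spin":0,"hand":0},{"translation":[0,0,0],"spin":0,"hand":0.5},{"translation":[0,0,0],"spin":0,"hand":1},{"translation":[0,0,0],"spin":0,"hand":1},{"translation":[0,0,0],"spin":0,"hand":1},{"translation":[0,0,0],"spin":0,"hand":1}]';  python3 - <<'E'
from h import *
st(); s=cam("side"); crop(s,(220,220,360,330),5,"a2")
E
```

```text
time_s: 5.17
ee_pos: [0.4054, -0.244, 0.0564]
ee_rot: [0.0, 0.99, 0.141, 0.0]
force: [0.7, -0.0, 0.0]
grip_width: 0.064
t 5.17 pos [ 405.4 -244.    56.4] jaw -73.8 F [ 0.7 -0.   0. ] w 64.0 j [-0.64  0.51  1.98  0.    0.64  0.65]
```

View pics/a2.png

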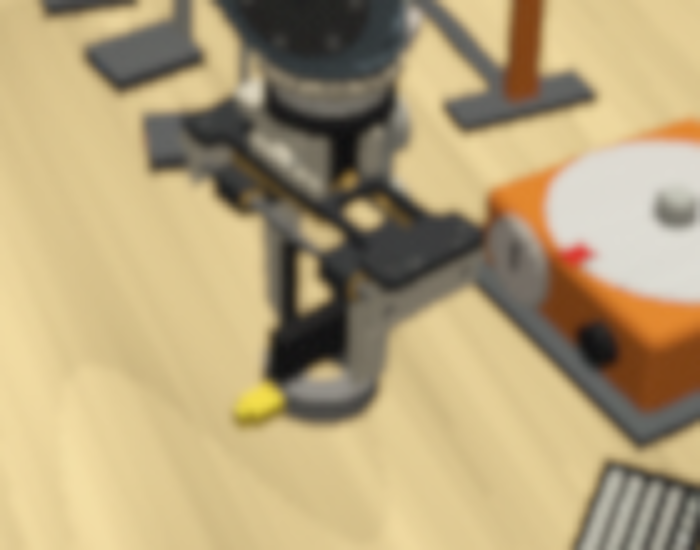

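```bash
python3 -m crank '[{"translation":[0,0,0],"spin":0,"hand":1},{"translation":[0,0,0],"spin":0,"hand":1},{"translation":[0,0,0],"spin":0,"hand":1},{"translation":[0,0,0],"spin":0,"hand":1},{"translation":[0,0,0],"spin":0,"hand":1},{"translation":[0,0,0],"spin":0,"hand":1},{"translation":[0,0,0],"spin":0,"hand":1},{"translation":[0,0,0],"spin":0,"hand":1}]';  python3 - <<'E'
from adfit import *
st(); s=cam("side"); t=cam("top"); crop(s,(220,220,360,330),5,"a3"); print(*adapter(t,s,(404,-243,16)))
E
```

```text
time_s: 5.88
ee_pos: [0.4049, -0.2436, 0.0555]
ee_rot: [-0.0, 0.99, 0.141, -0.0]
force: [-0.9, 0.0, 0.4]
grip_width: 0.0159
t 5.88 pos [ 404.9 -243.6   55.5] jaw -73.8 F [-0.9  0.   0.4] w 15.9 j [-0.64  0.52  1.98  0.    0.64  0.65]
(array([ 396.78967608, -226.43392575,   60.35562484]), np.float64(-0.15574770087940568)) (array([ 396.78967608, -226.43392575,   60.35562484]), np.float64(-0.31149540175881135)) (array([ 404., -243.,   16.]), np.float64(0.0))
```

View pics/a3.png

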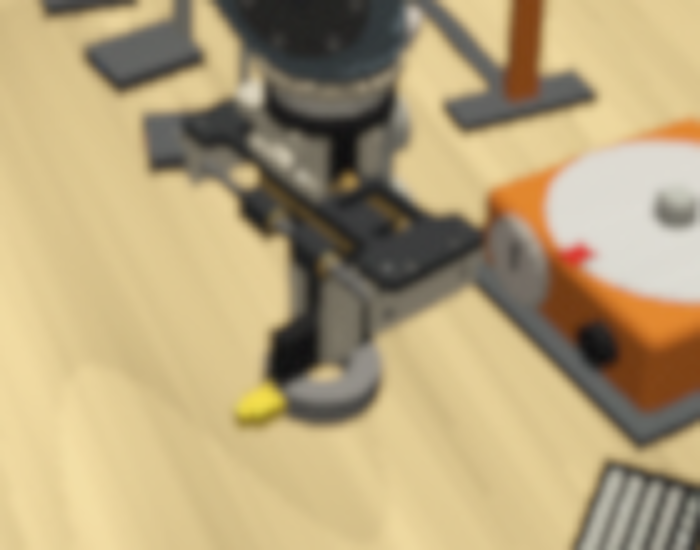

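```bash
python3 -m crank '[{"translation":[0,0,10],"spin":0,"hand":1},{"translation":[0,0,30],"spin":0,"hand":1},{"translation":[0,0,30],"spin":0,"hand":1},{"translation":[0,0,30],"spin":-3,"hand":1},{"translation":[30,0,20],"spin":-4,"hand":1},{"translation":[30,0,0],"spin":0,"hand":1},{"translation":[30,0,0],"spin":0,"hand":1},{"translation":[30,0,0],"spin":0,"hand":1}]';python3 -m crank '[{"translation":[30,0,0],"spin":0,"hand":1},{"translation":[30,-5,0],"spin":0,"hand":1},{"translation":[30,-4,0],"spin":0,"hand":1},{"translation":[15,0,0],"spin":0,"hand":1},{"translation":[0,0,0],"spin":0,"hand":1},{"translation":[0,0,0],"spin":0,"hand":1}]';  python3 - <<'E'
from adfit import *
st(); s=cam("side"); t=cam("top"); 
print((atz(s,(267.2,302.4),.009)*1000).round())
z=bot.observe()["ee_pos"][2]*1000-55.5
p=bot.observe()["ee_pos"]*1000
its=[(A,(p[0],p[1],z,yaw()+90),(0,255,0)),(T,(630,-253,0,9),(255,255,0))]
over(s,its,(300,180,420,310),5,"a4"); over(t,its,(330,120,430,220),6,"a4t")
E
```

```text
time_s: 6.65
ee_pos: [0.5263, -0.2436, 0.1768]
ee_rot: [0.0, 0.997, 0.08, 0.0]
force: [-0.7, -0.3, -2.7]
grip_width: 0.0159
time_s: 7.15
ee_pos: [0.6299, -0.2525, 0.1753]
ee_rot: [-0.0, 0.997, 0.08, -0.0]
force: [0.7, 0.4, -3.0]
grip_width: 0.0161
t 7.15 pos [ 629.9 -252.5  175.3] jaw -80.8 F [ 0.7  0.4 -3. ] w 16.1 j [-0.45  0.65  1.35 -0.    1.14  0.96]
[ 346. -258.    9.]
```

View pics/a4.png

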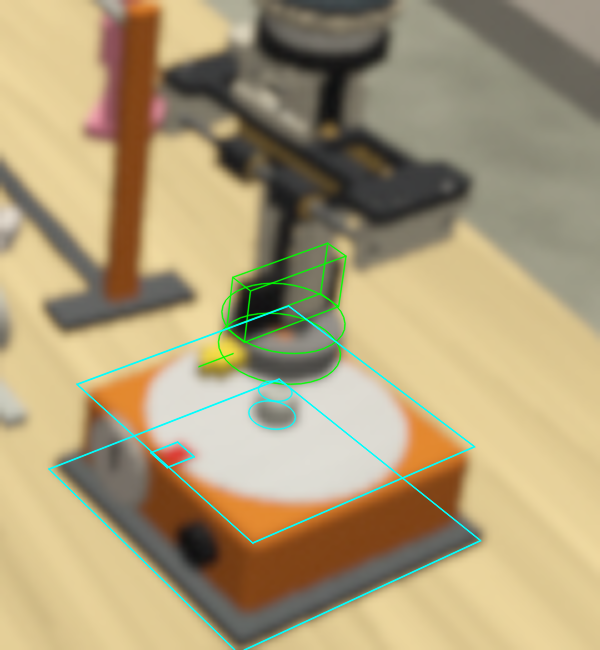

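View pics/a4t.png

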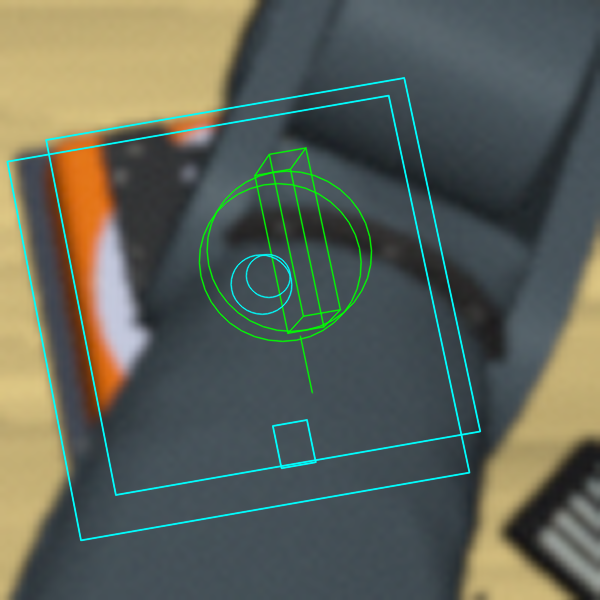

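```bash
python3 -m crank '[{"translation":[0,0,-15],"spin":0,"hand":1},{"translation":[0,0,-12],"spin":0,"hand":1},{"translation":[0,0,-5],"spin":0,"hand":1},{"translation":[0,0,-4],"spin":0,"hand":1},{"translation":[0,0,-4],"spin":0,"hand":1},{"translation":[0,0,0],"spin":0,"hand":1}]';  python3 - <<'E'
from adfit import *
st(); s=cam("side");crop(s,(300,180,420,310),5,"a5")
E
```

```text
time_s: 7.75
ee_pos: [0.6297, -0.2527, 0.135]
ee_rot: [-0.0, 0.997, 0.08, -0.0]
force: [-0.5, 0.1, -3.4]
grip_width: 0.0158
t 7.75 pos [ 629.7 -252.7  135. ] jaw -80.8 F [-0.5  0.1 -3.4] w 15.8 j [-0.45  0.7   1.37 -0.    1.07  0.96]
```

View pics/a5.png

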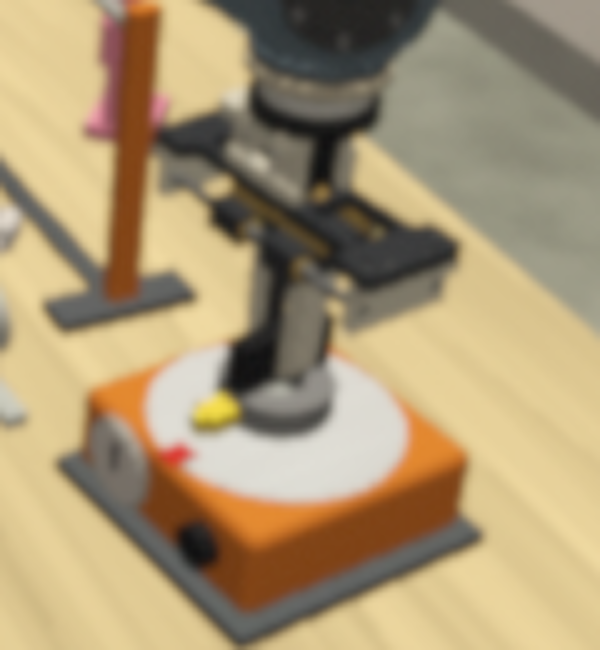

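```bash
python3 -m crank '[{"translation":[0,0,-3],"spin":0,"hand":1},{"translation":[0,0,-3],"spin":0,"hand":1},{"translation":[0,0,-2],"spin":0,"hand":1},{"translation":[0,0,-1],"spin":0,"hand":1},{"translation":[0,0,-1],"spin":0,"hand":1},{"translation":[0,0,0],"spin":0,"hand":1}]';  python3 - <<'E'
from adfit import *
st(); s=cam("side");crop(s,(300,180,420,310),5,"a6")
E
```

```text
time_s: 8.3
ee_pos: [0.63, -0.2527, 0.1256]
ee_rot: [0.0, 0.997, 0.08, 0.0]
force: [0.1, 0.2, -2.9]
grip_width: 0.0156
t 8.3 pos [ 630.  -252.7  125.6] jaw -80.8 F [ 0.1  0.2 -2.9] w 15.6 j [-0.45  0.71  1.38  0.    1.06  0.96]
```

View pics/a6.png

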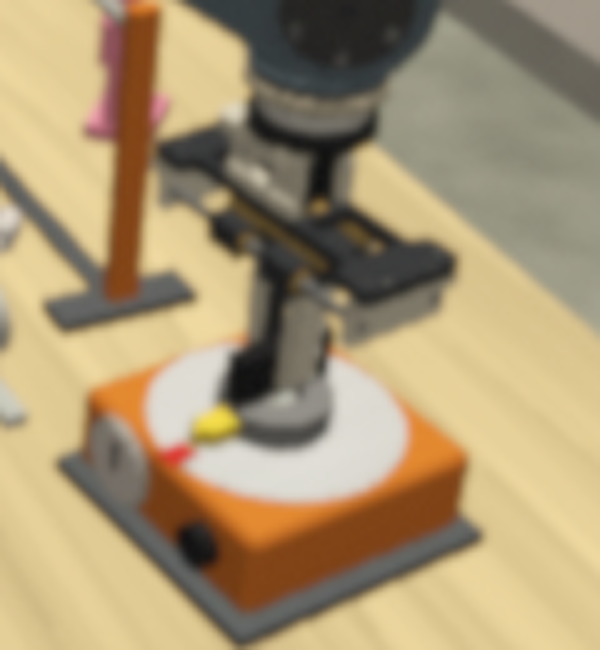

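```bash
python3 -m crank '[{"translation":[0,0,-1],"spin":0,"hand":1},{"translation":[0,0,-1],"spin":0,"hand":1},{"translation":[0,0,0],"spin":0,"hand":1}]';  python3 -c "from h import *;st()"
```

```text
time_s: 8.6
ee_pos: [0.6301, -0.2528, 0.1255]
ee_rot: [0.0, 0.997, 0.08, 0.0]
force: [-7.3, 3.6, 13.7]
grip_width: 0.0158
t 8.6 pos [ 630.1 -252.8  125.5] jaw -80.8 F [-7.3  3.6 13.7] w 15.8 j [-0.45  0.71  1.38 -0.    1.05  0.96]
```

Seated contact (13.7 N upward at deck height). Release and retreat.

```bash
python3 -m crank '[{"translation":[0,0,1],"spin":0,"hand":0.8},{"translation":[0,0,0],"spin":0,"hand":0.6},{"translation":[0,0,0],"spin":0,"hand":0.4},{"translation":[0,0,0],"spin":0,"hand":0.3},{"translation":[0,0,0],"spin":0,"hand":0.3},{"translation":[0,0,0],"spin":0,"hand":0.3},{"translation":[0,0,0],"spin":0,"hand":0.3}]'; python3 -m crank '[{"translation":[0,0,10],"spin":0,"hand":0.3},{"translation":[0,0,30],"spin":0,"hand":0.3},{"translation":[0,0,40],"spin":0,"hand":0.3},{"translation":[-30,20,35],"spin":0,"hand":0.3},{"translation":[-30,35,0],"spin":0,"hand":0.3},{"translation":[-30,35,0],"spin":0,"hand":0.3},{"translation":[-20,35,0],"spin":0,"hand":0.3},{"translation":[-20,35,0],"spin":0,"hand":0.3}]';  python3 - <<'E'
from adfit import *
st(); s=cam("side"); t=cam("top"); 
its=[(A,(630,-252.7,70,9.2),(0,255,0)),(T,(630,-253,0,9),(255,255,0))]
over(s,its,(300,180,420,310),5,"a7"); over(t,its,(330,120,430,220),6,"a7t")
crop(t,(330,120,430,220),6,"a7c")
E
```

```text
time_s: 9.18
ee_pos: [0.63, -0.2527, 0.1244]
ee_rot: [-0.0, 0.997, 0.08, -0.0]
force: [-0.5, 0.3, -0.4]
grip_width: 0.0541
time_s: 9.85
ee_pos: [0.5095, -0.1017, 0.2345]
ee_rot: [0.0, 0.997, 0.08, 0.001]
force: [0.5, 0.6, -0.1]
grip_width: 0.065
t 9.85 pos [ 509.5 -101.7  234.5] jaw -80.9 F [ 0.5  0.6 -0.1] w 65.0 j [-0.29  0.31  1.74  0.    1.09  1.12]
```

View pics/a7.png

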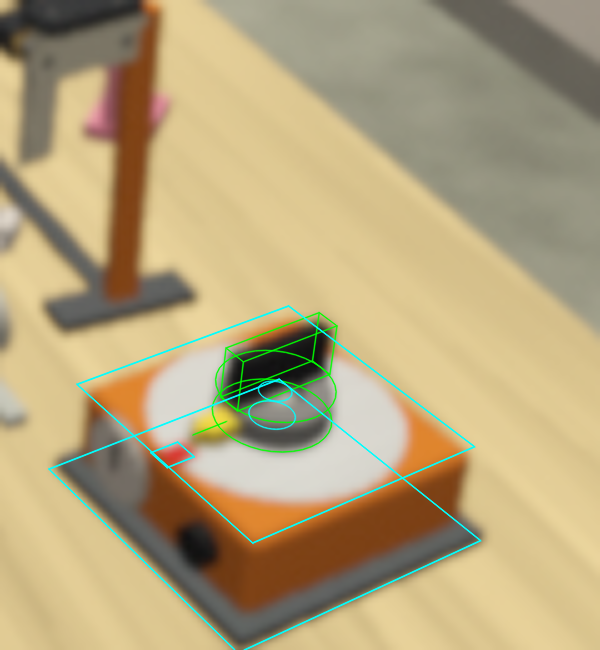

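View pics/a7t.png

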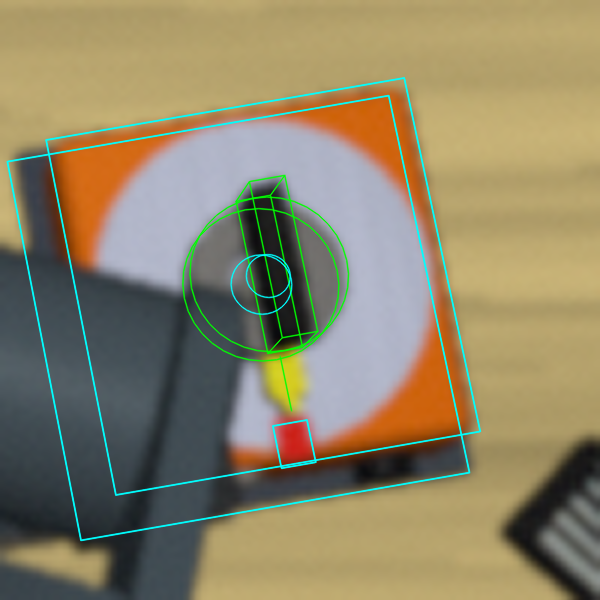

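View pics/a7c.png

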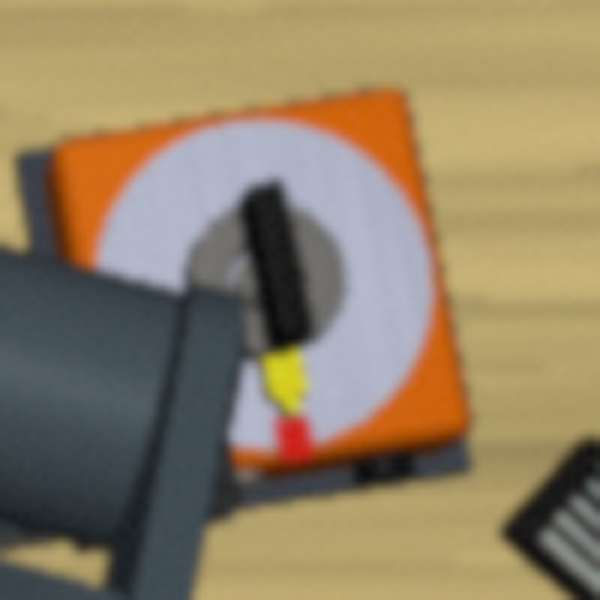

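```bash
python3 -m crank '[{"translation":[-10,25,0],"spin":-6,"hand":0.3},{"translation":[-10,25,0],"spin":-6,"hand":0.3},{"translation":[-10,25,0],"spin":-6,"hand":0.3},{"translation":[-10,20,0],"spin":-4,"hand":0.3},{"translation":[-8,5,0],"spin":0,"hand":0.3},{"translation":[0,0,0],"spin":0,"hand":0.3},{"translation":[0,0,0],"spin":0,"hand":0.3}]'; python3 - <<'E'
from adfit import *
st(); s=cam("side"); its=[(W,(417,9,0,-13.2),(0,0,255))]; over(s,its,(215,130,345,260),5,"b1")
E
```

```text
time_s: 10.53
ee_pos: [0.4633, -0.0035, 0.2341]
ee_rot: [0.0, 0.994, -0.11, 0.001]
force: [0.3, -0.1, 0.5]
grip_width: 0.0654
t 10.53 pos [463.3  -3.5 234.1] jaw -102.7 F [ 0.3 -0.1  0.5] w 65.4 j [-0.11  0.2   1.88 -0.    1.06  1.68]
```

View pics/b1.png

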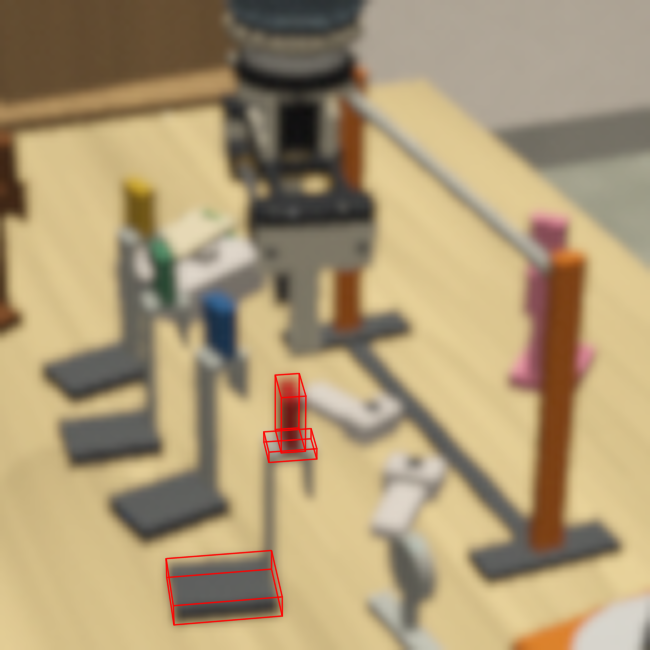

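```bash
python3 -m crank '[{"translation":[-1.5,2,-25],"spin":0,"hand":0.3},{"translation":[0,0,-25],"spin":0,"hand":0.3},{"translation":[0,0,-20],"spin":0,"hand":0.3},{"translation":[0,0,-11],"spin":0,"hand":0.3},{"translation":[0,0,0],"spin":0,"hand":0.3},{"translation":[0,0,0],"spin":0,"hand":1},{"translation":[0,0,0],"spin":0,"hand":1},{"translation":[0,0,0],"spin":0,"hand":1}]'; python3 -m crank '[{"translation":[0,0,0],"spin":0,"hand":1},{"translation":[0,0,0],"spin":0,"hand":1},{"translation":[0,0,0],"spin":0,"hand":1},{"translation":[0,0,0],"spin":0,"hand":1},{"translation":[0,0,0],"spin":0,"hand":1}]'; python3 - <<'E'
from adfit import *
st(); s=cam("side"); its=[(W,(417,9,0,-13.2),(0,0,255))]; over(s,its,(215,130,345,260),5,"b2")
E
```

```text
time_s: 11.25
ee_pos: [0.4621, -0.0013, 0.1535]
ee_rot: [0.0, 0.994, -0.112, 0.001]
force: [0.3, -0.3, -0.3]
grip_width: 0.0495
time_s: 11.67
ee_pos: [0.4616, -0.001, 0.1529]
ee_rot: [0.0, 0.994, -0.111, 0.0]
force: [-0.4, -0.7, 3.1]
grip_width: 0.0294
t 11.67 pos [461.6  -1.  152.9] jaw -102.8 F [-0.4 -0.7  3.1] w 29.4 j [-0.1   0.32  1.96 -0.    0.86  1.69]
```

View pics/b2.png

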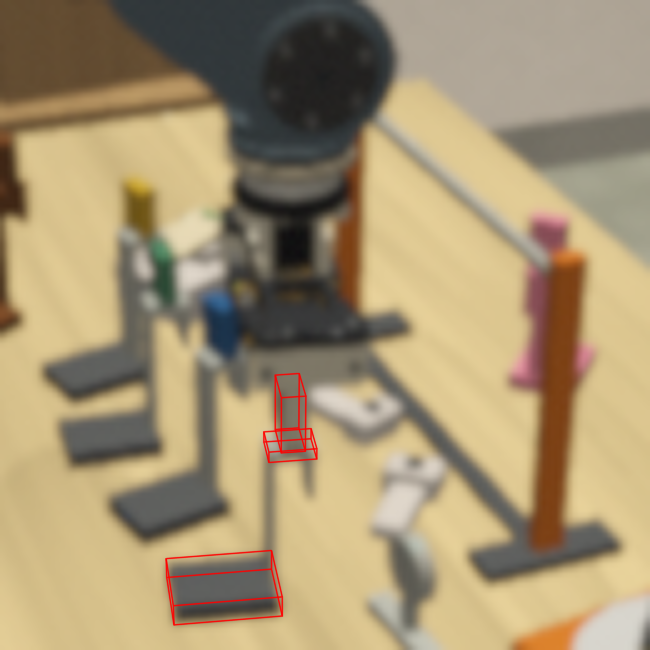

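```bash
python3 -m crank '[{"translation":[0,0,5],"spin":0,"hand":1},{"translation":[0,0,10],"spin":0,"hand":1},{"translation":[0,0,20],"spin":3,"hand":1},{"translation":[0,0,25],"spin":3,"hand":1},{"translation":[0,0,25],"spin":3,"hand":1},{"translation":[0,0,25],"spin":3,"hand":1},{"translation":[0,0,25],"spin":2,"hand":1},{"translation":[0,0,20],"spin":0,"hand":1}]'; python3 -m crank '[{"translation":[0,0,0],"spin":0,"hand":1},{"translation":[0,0,0],"spin":0,"hand":1}]'; python3 - <<'E'
from adfit import *
st(); s=cam("side");t=cam("top"); p=bot.observe()["ee_pos"]*1000; a=yaw()+90; ar=np.radians(a)
f=(p[0]-46*np.cos(ar),p[1]-46*np.sin(ar),p[2]-152.9,a)
its=[(W,f,(0,0,255))]; over(s,its,(215,110,345,240),5,"b3"); over(t,its,(190,140,320,260),5,"b3t")
E
```

```text
time_s: 12.38
ee_pos: [0.4611, -0.0007, 0.3099]
ee_rot: [-0.0, 1.0, 0.012, 0.001]
force: [0.8, -0.2, -4.3]
grip_width: 0.0296
time_s: 12.55
ee_pos: [0.4613, -0.0008, 0.3078]
ee_rot: [0.0, 1.0, 0.01, 0.001]
force: [-0.8, -0.1, -5.0]
grip_width: 0.0299
t 12.55 pos [461.3  -0.8 307.8] jaw -88.8 F [-0.8 -0.1 -5. ] w 29.9 j [-0.1   0.12  1.79  0.    1.24  1.45]
```

View pics/b3.png

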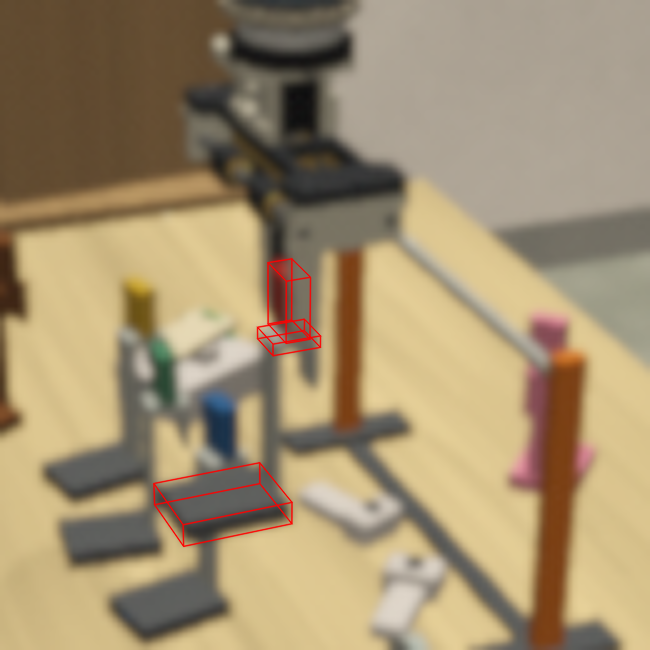

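View pics/b3t.png

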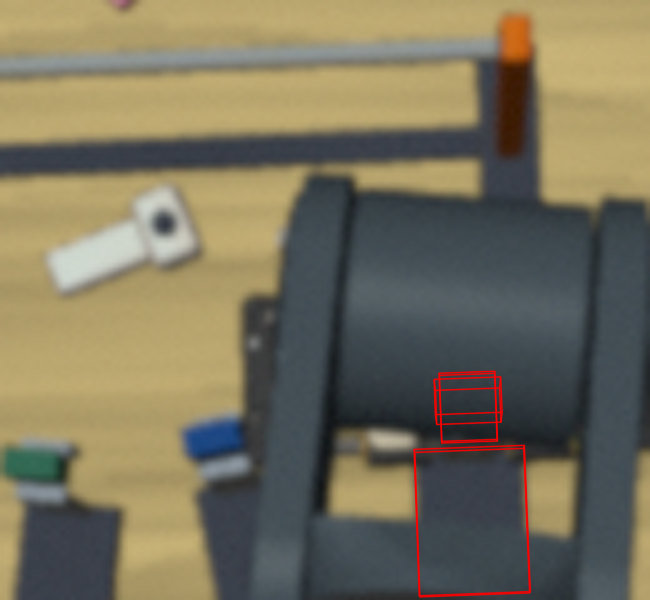

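```bash
python3 -m crank '[{"translation":[15,5,0],"spin":0,"hand":1},{"translation":[25,6,0],"spin":0,"hand":1},{"translation":[25,6,0],"spin":0,"hand":1},{"translation":[25,6,0],"spin":0,"hand":1},{"translation":[25,6,0],"spin":0,"hand":1},{"translation":[25,6,0],"spin":0,"hand":1},{"translation":[25,3,0],"spin":0,"hand":1},{"translation":[15,0,0],"spin":0,"hand":1}]'; python3 -m crank '[{"translation":[2,1,0],"spin":0,"hand":1},{"translation":[0,0,0],"spin":0,"hand":1},{"translation":[0,0,0],"spin":0,"hand":1}]'; cat > hang.py <<'E'
from adfit import *
import sys
def view(name,dz,bx=(230,80,360,210)):
    st(); s=cam("side");t=cam("top"); p=bot.observe()["ee_pos"]*1000; a=yaw()+90; ar=np.radians(a)
    f=(p[0]-46*np.cos(ar),p[1]-46*np.sin(ar),p[2]-dz,a)
    its=[(W+[box(56,62,-13,13,85,115)],f,(0,0,255)),(B,(641.6,148,0,1.2),(255,255,0))]
    over(s,its,bx,6,name); over(t,its,(140,110,310,230),4.7,name+"t")
    crop(s,bx,6,name+"c")
E
python3 - <<'E'
from hang import *
view("b4",152.9)
E
```

```text
time_s: 13.32
ee_pos: [0.6427, 0.0378, 0.3048]
ee_rot: [-0.0, 1.0, 0.011, -0.001]
force: [1.1, -0.8, -4.3]
grip_width: 0.0298
time_s: 13.57
ee_pos: [0.6425, 0.0381, 0.3062]
ee_rot: [-0.0, 1.0, 0.01, -0.001]
force: [-0.4, 0.1, -3.7]
grip_width: 0.0301
t 13.57 pos [642.5  38.1 306.2] jaw -88.8 F [-0.4  0.1 -3.7] w 30.1 j [-0.01  0.48  1.31  0.    1.36  1.54]
```

View pics/b4.png

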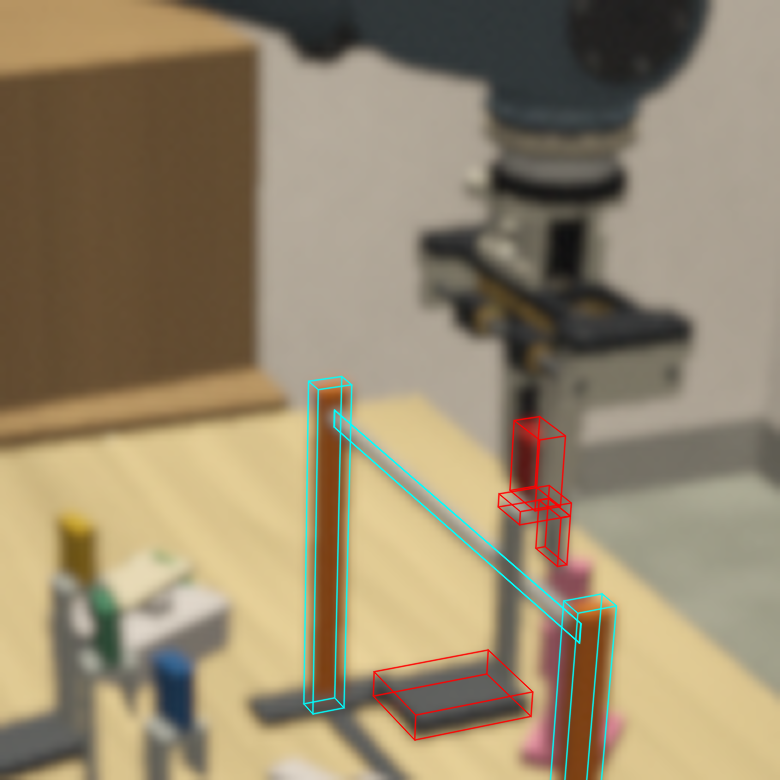

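View pics/b4c.png

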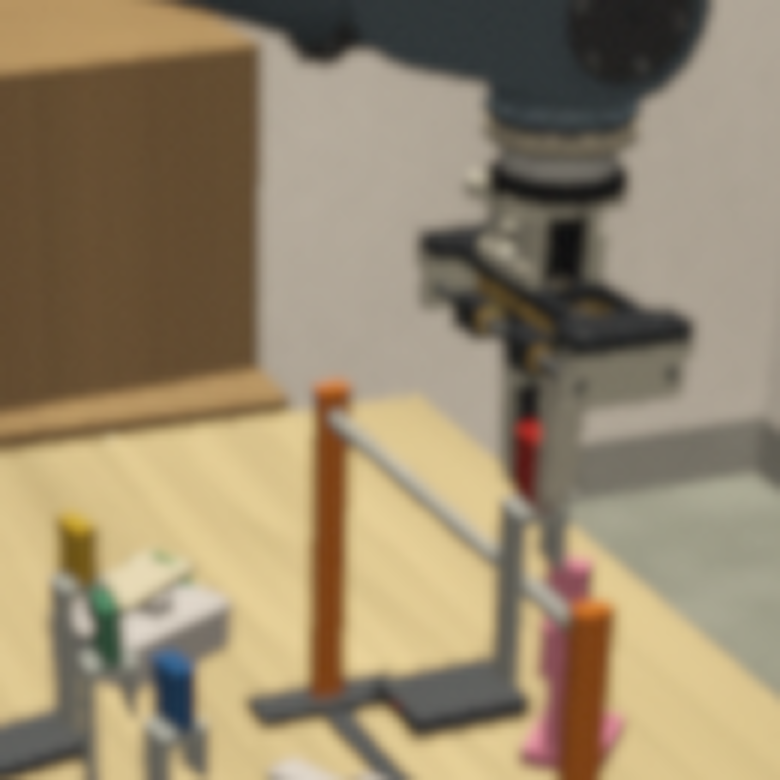

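View pics/b4t.png

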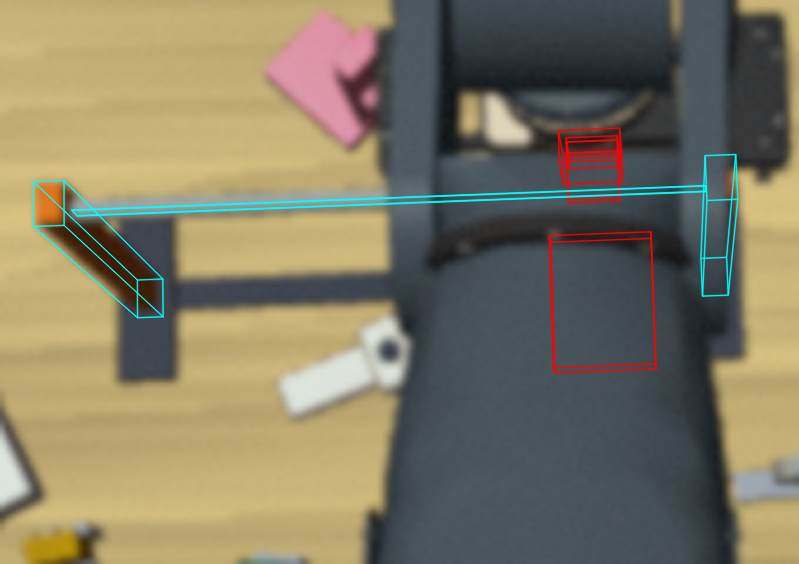

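```bash
python3 - <<'E'
from adfit import *
t=cv2.imread("pics/top0.png").astype(float); s=cv2.imread("pics/side0.png").astype(float)
rt=cam("top"); rs=cam("side")
# top: bar runs ~horizontally. bluish-gray: use B-R ; wood has R>>B
d=t[...,0]-t[...,2]
L=[]
for x in list(range(172,285,6)):
    col=d[142:163,x]; w=np.clip(col-col.min()-0.45*(col.max()-col.min()),0,None); w=w/w.sum(); L.append((x,(np.arange(142,163)*w).sum()))
L=np.array(L); pt=np.polyfit(L[:,0],L[:,1],1); print("top line",pt, np.abs(np.polyval(pt,L[:,0])-L[:,1]).max())
d=s[...,0]-s[...,2]; L=[]
for x in range(292,316,2):
    y0=int(149.4+(x-285.7)*(33.5/38.6)); col=d[y0-9:y0+10,x]; w=np.clip(col-col.min()-0.45*(col.max()-col.min()),0,None); w=w/w.sum(); L.append((x,(np.arange(y0-9,y0+10)*w).sum()))
L=np.array(L); ps=np.polyfit(L[:,0],L[:,1],1); print("side line",ps,np.abs(np.polyval(ps,L[:,0])-L[:,1]).max())
def at(r,p,z,x): return atz(r,(x,np.polyval(p,x)),z)*1000
for z in(.21,.22,.23):
    print(z,[at(rt,pt,z,x).round(1)[:2] for x in(160,225,285)],[at(rs,ps,z,x).round(1)[:2] for x in(290,305,318)])
E
```

```text
top line [-4.87953470e-02  1.62766118e+02] 3.2316183992827234
side line [   0.92975817 -117.48890739] 2.072300592974898
0.21 [array([640. , 306.8]), array([645.2, 142.7]), array([649.9,  -8.5])] [array([654. , 304.5]), array([653.3, 162.5]), array([652.7,  54.5])]
0.22 [array([637.5, 304.3]), array([642.6, 141.5]), array([647.3,  -8.5])] [array([644.2, 282.3]), array([643.5, 142.6]), array([642.9,  36.2])]
0.23 [array([635. , 301.9]), array([640.1, 140.4]), array([644.7,  -8.4])] [array([634.4, 260.1]), array([633.6, 122.6]), array([633.1,  18. ])]
```

```bash
python3 -m crank '[{"translation":[1.5,0,-6],"spin":0,"hand":1},{"translation":[0,0,-6],"spin":0,"hand":1},{"translation":[0,0,-6],"spin":0,"hand":1},{"translation":[0,0,-4],"spin":0,"hand":1},{"translation":[0,0,0],"spin":0,"hand":1}]'; python3 - <<'E'
from hang import *
view("b5",152.9,(290,120,360,220))
E
```

```text
time_s: 14.18
ee_pos: [0.6444, 0.0381, 0.284]
ee_rot: [-0.0, 1.0, 0.01, -0.001]
force: [-0.3, -0.3, -5.1]
grip_width: 0.0297
t 14.18 pos [644.4  38.1 284. ] jaw -88.8 F [-0.3 -0.3 -5.1] w 29.7 j [-0.01  0.49  1.33  0.    1.32  1.54]
```

View pics/b5c.png

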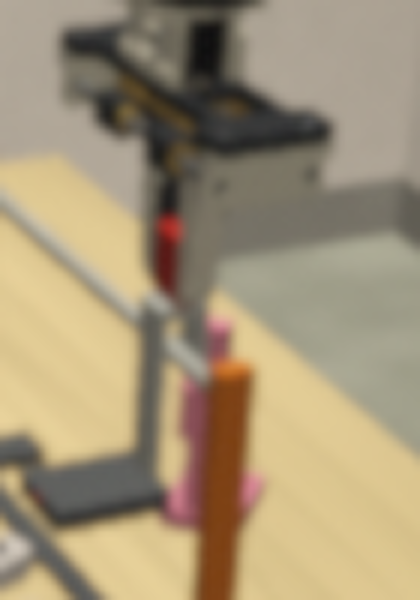

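View pics/b5.png

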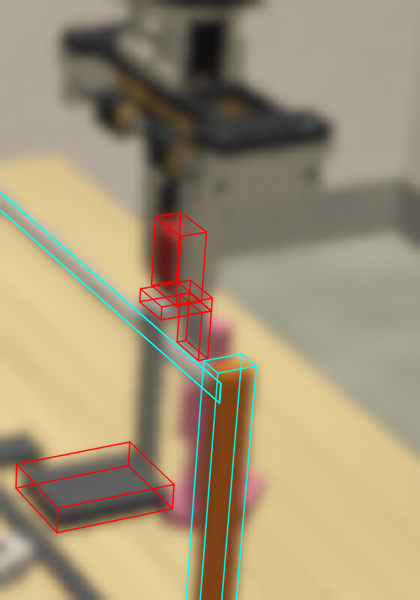

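```bash
python3 -m crank '[{"translation":[0,0,-5],"spin":0,"hand":1},{"translation":[0,0,-5],"spin":0,"hand":1},{"translation":[0,0,-4],"spin":0,"hand":1},{"translation":[0,0,-2],"spin":0,"hand":1},{"translation":[0,0,0],"spin":0,"hand":1}]'; python3 -c "from h import *;st()"
```

```text
time_s: 14.7
ee_pos: [0.6446, 0.0381, 0.2687]
ee_rot: [-0.0, 1.0, 0.01, -0.001]
force: [0.1, -0.1, -3.8]
grip_width: 0.0298
t 14.7 pos [644.6  38.1 268.7] jaw -88.8 F [ 0.1 -0.1 -3.8] w 29.8 j [-0.01  0.51  1.35 -0.    1.28  1.54]
```

```bash
python3 -m crank '[{"translation":[0,0,-2],"spin":0,"hand":1},{"translation":[0,0,-1],"spin":0,"hand":1},{"translation":[0,0,-1],"spin":0,"hand":1},{"translation":[0,0,0],"spin":0,"hand":1}]'; python3 -c "from h import *;st()";python3 -m crank '[{"translation":[0,0,-0.5],"spin":0,"hand":1},{"translation":[0,0,-0.5],"spin":0,"hand":1},{"translation":[0,0,0],"spin":0,"hand":1}]'; python3 -c "from h import *;st()"
```

```text
time_s: 15.03
ee_pos: [0.6448, 0.0381, 0.2654]
ee_rot: [-0.0, 1.0, 0.01, -0.0]
force: [-0.1, -0.1, -4.7]
grip_width: 0.0297
t 15.03 pos [644.8  38.1 265.4] jaw -88.8 F [-0.1 -0.1 -4.7] w 29.7 j [-0.01  0.51  1.36  0.    1.28  1.54]
time_s: 15.28
ee_pos: [0.6449, 0.0381, 0.2645]
ee_rot: [-0.0, 1.0, 0.01, -0.0]
force: [-0.7, -0.0, -4.1]
grip_width: 0.0297
t 15.28 pos [644.9  38.1 264.5] jaw -88.8 F [-0.7 -0.  -4.1] w 29.7 j [-0.01  0.51  1.36  0.    1.27  1.54]
```

```bash
python3 -m crank '[{"translation":[0,0,-0.5],"spin":0,"hand":1},{"translation":[0,0,-0.5],"spin":0,"hand":1},{"translation":[0,0,-0.5],"spin":0,"hand":1},{"translation":[0,0,0],"spin":0,"hand":1}]'; python3 -c "from h import *;st()"
```

```text
time_s: 15.62
ee_pos: [0.6449, 0.0381, 0.2638]
ee_rot: [0.0, 1.0, 0.01, 0.0]
force: [-3.0, 1.3, 4.4]
grip_width: 0.0297
t 15.62 pos [644.9  38.1 263.8] jaw -88.8 F [-3.   1.3  4.4] w 29.7 j [-0.01  0.51  1.36 -0.    1.27  1.54]
```

```bash
python3 -m crank '[{"translation":[-2,0,0],"spin":0,"hand":1},{"translation":[-2,0,0],"spin":0,"hand":1},{"translation":[-1,0,0],"spin":0,"hand":1},{"translation":[0,0,0],"spin":0,"hand":1}]'; python3 -c "
from hang import *;view('b6',152.9,(290,120,360,220))"
```

```text
time_s: 15.95
ee_pos: [0.6408, 0.0381, 0.2638]
ee_rot: [0.0, 1.0, 0.01, 0.002]
force: [7.2, 0.0, 1.5]
grip_width: 0.0296
t 15.95 pos [640.8  38.1 263.8] jaw -88.8 F [7.2 0.  1.5] w 29.6 j [-0.01  0.5   1.37  0.    1.26  1.54]
```

View pics/b6c.png

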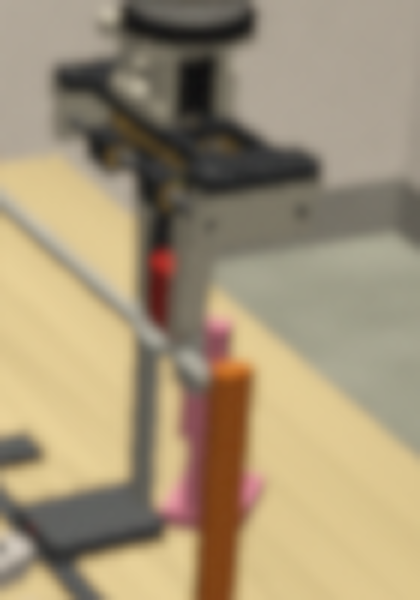

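```bash
python3 -m crank '[{"translation":[-2,0,0],"spin":0,"hand":1},{"translation":[-2,0,-0.3],"spin":0,"hand":1},{"translation":[-2,0,-0.3],"spin":0,"hand":1},{"translation":[0,0,0],"spin":0,"hand":1}]'; python3 -c "
from hang import *;view('b7',152.9,(290,120,360,220))"
```

```text
time_s: 16.38
ee_pos: [0.635, 0.038, 0.2632]
ee_rot: [0.0, 1.0, 0.01, 0.002]
force: [8.7, -0.2, 0.3]
grip_width: 0.0299
t 16.38 pos [635.   38.  263.2] jaw -88.8 F [ 8.7 -0.2  0.3] w 29.9 j [-0.01  0.49  1.39 -0.    1.25  1.54]
```

View pics/b7c.png

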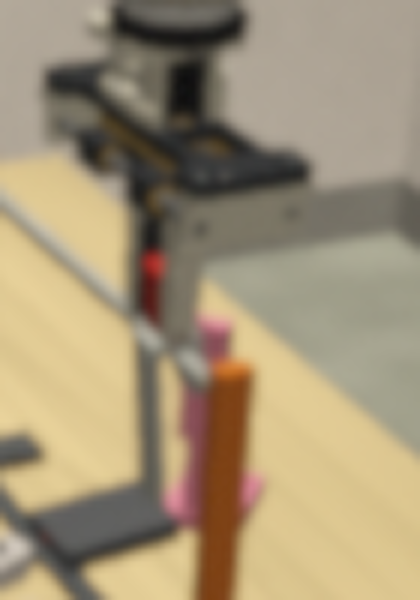

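```bash
python3 -m crank '[{"translation":[-2,0,-0.5],"spin":0,"hand":1},{"translation":[-2,0,-0.7],"spin":0,"hand":1},{"translation":[-2,0,-0.7],"spin":0,"hand":1},{"translation":[-1,0,-0.5],"spin":0,"hand":1},{"translation":[0,0,0],"spin":0,"hand":1}]'; python3 -c "
from hang import *;view('b8',152.9,(290,120,360,220))"
```

```text
time_s: 16.9
ee_pos: [0.6284, 0.0379, 0.2617]
ee_rot: [0.0, 1.0, 0.01, 0.003]
force: [6.6, -0.5, 6.5]
grip_width: 0.0297
t 16.9 pos [628.4  37.9 261.7] jaw -88.8 F [ 6.6 -0.5  6.5] w 29.7 j [-0.01  0.48  1.42 -0.    1.24  1.54]
```

View pics/b8c.png

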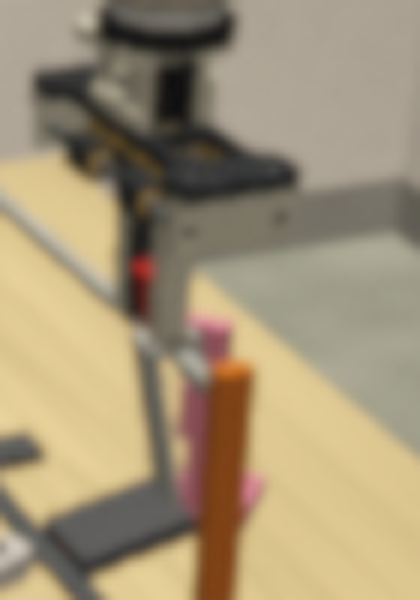

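```bash
python3 -m crank '[{"translation":[0,0,0],"spin":0,"hand":0.72},{"translation":[0,0,0],"spin":0,"hand":0.7},{"translation":[0,0,0],"spin":0,"hand":0.69},{"translation":[0,0,0],"spin":0,"hand":0.685},{"translation":[0,0,0],"spin":0,"hand":0.682},{"translation":[0,0,0],"spin":0,"hand":0.68}]'; python3 -c "from h import *;st()"; python3 -m crank '[{"translation":[0,0,0],"spin":0,"hand":0.678},{"translation":[0,0,0],"spin":0,"hand":0.676},{"translation":[0,0,0],"spin":0,"hand":0.674},{"translation":[0,0,0],"spin":0,"hand":0.672},{"translation":[0,0,0],"spin":0,"hand":0.67}]'; python3 -c "
from hang import *;view('b9',152.9,(290,120,360,220))"
```

```text
time_s: 17.5
ee_pos: [0.6267, 0.0379, 0.2605]
ee_rot: [0.0, 1.0, 0.01, 0.0]
force: [-2.9, -1.1, 2.1]
grip_width: 0.03
t 17.5 pos [626.7  37.9 260.5] jaw -88.8 F [-2.9 -1.1  2.1] w 30.0 j [-0.01  0.48  1.42 -0.    1.25  1.54]
time_s: 17.92
ee_pos: [0.6268, 0.0382, 0.2598]
ee_rot: [-0.0, 1.0, 0.01, -0.0]
force: [-0.1, 0.3, 0.6]
grip_width: 0.0307
t 17.92 pos [626.8  38.2 259.8] jaw -88.8 F [-0.1  0.3  0.6] w 30.7 j [-0.01  0.48  1.42  0.    1.25  1.54]
```

View pics/b9c.png

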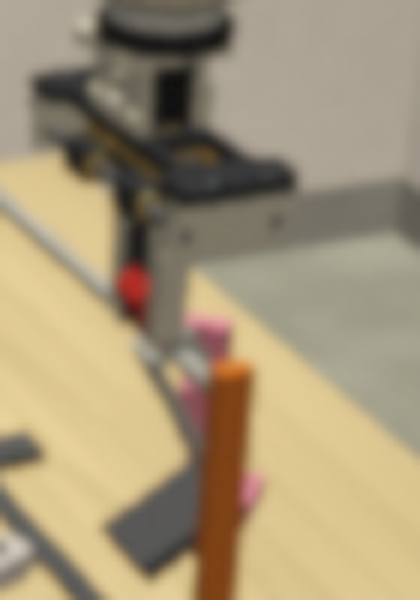

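```bash
python3 -c "
from h import *
for i in range(6):
    s=cam('side'); crop(s,(290,120,360,220),6,f'sw{i}')
import cv2
ims=[cv2.resize(cv2.imread(f'pics/sw{i}.png'),(210,300)) for i in range(6)]
cv2.imwrite('pics/sw.png',np.vstack([np.hstack(ims[:3]),np.hstack(ims[3:])]));st()"
```

```text
t 18.32 pos [626.9  38.2 260.1] jaw -88.8 F [ 0.7 -0.4  0.3] w 31.1 j [-0.01  0.48  1.42  0.    1.25  1.54]
```

View pics/sw.png

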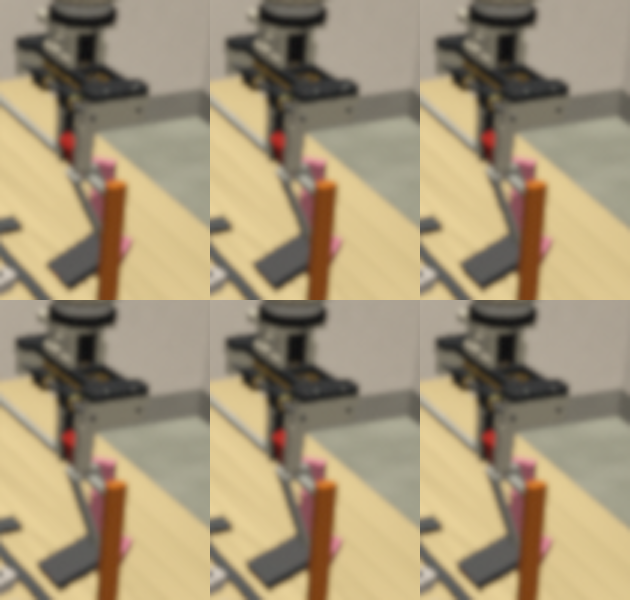

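```bash
python3 -m crank '[{"translation":[0,0,0],"spin":0,"hand":0.7},{"translation":[0,0,0],"spin":0,"hand":0.7},{"translation":[0,0,0],"spin":0,"hand":0.7}]'; cat > tilt.py <<'E'
from adfit import *
from scipy.spatial.transform import Rotation as Rr
# estimate tilt of a hung weight from foot silhouette in side view & top
def tilt_over(r,items,bx,k,name):
    # items: (bar point xyz mm, yaw, tilt deg, hookx)
    x0,y0,x1,y1=bx; im=cv2.resize(r["img"][y0:y1,x0:x1],None,fx=k,fy=k,interpolation=cv2.INTER_CUBIC)
    for P,ya,ti,hx,col in items:
        Rm=Rr.from_euler("z",ya,degrees=True).as_matrix()@Rr.from_euler("y",-ti,degrees=True).as_matrix()
        for pts,e in [box(-37,37,-28,28,0,16),box(38,54,-15,15,123,165)]:
            Q=[((proj(r,(Rm@(np.array(p)-[hx,0,109])+P)/1000)-np.array([x0,y0])+.5)*k-.5) for p in pts]
            for i,j in e: cv2.line(im,tuple(np.round(Q[i]).astype(int)),tuple(np.round(Q[j]).astype(int)),col,1,cv2.LINE_AA)
    cv2.imwrite(f"pics/{name}.png",im)
E
python3 -c "
from tilt import *
st(); s=cam('side')
tilt_over(s,[((644,38,220),1.2,21,46,(0,0,255)),((644,38,220),1.2,30,46,(0,255,0))],(290,120,360,220),6,'c1x')"
```

```text
time_s: 18.57
ee_pos: [0.6268, 0.0381, 0.26]
ee_rot: [0.0, 1.0, 0.01, -0.0]
force: [-0.5, -1.2, -0.7]
grip_width: 0.0303
t 18.57 pos [626.8  38.1 260. ] jaw -88.8 F [-0.5 -1.2 -0.7] w 30.3 j [-0.01  0.48  1.42 -0.    1.25  1.54]
```

View pics/c1x.png

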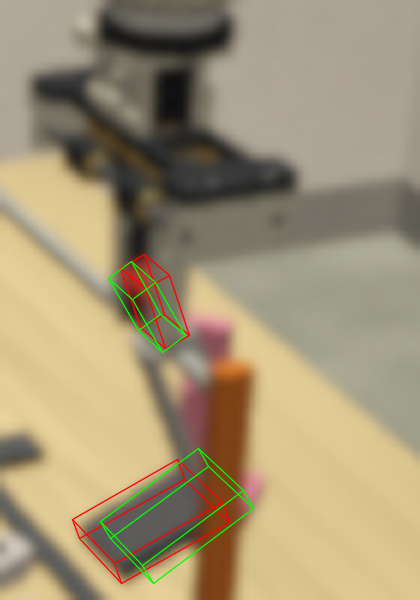

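```bash
python3 -m crank '[{"translation":[1,0,0.3],"spin":0,"hand":0.7},{"translation":[0.5,0,0.2],"spin":0,"hand":0.7},{"translation":[0,0,0],"spin":0,"hand":0.695},{"translation":[0,0,0],"spin":0,"hand":0.69},{"translation":[0,0,0],"spin":0,"hand":0.687},{"translation":[0,0,0],"spin":0,"hand":0.685},{"translation":[0,0,0],"spin":0,"hand":0.683},{"translation":[0,0,0],"spin":0,"hand":0.682}]';python3 -c "
from tilt import *
st(); s=cam('side')
tilt_over(s,[((644,38,220),1.2,21,46,(0,0,255)),((644,38,220),1.2,25,46,(0,255,0))],(290,120,360,220),6,'c2x')"
```

```text
time_s: 19.28
ee_pos: [0.6275, 0.038, 0.2602]
ee_rot: [0.0, 1.0, 0.01, -0.001]
force: [-5.0, -0.8, 1.1]
grip_width: 0.03
t 19.28 pos [627.5  38.  260.2] jaw -88.8 F [-5.  -0.8  1.1] w 30.0 j [-0.01  0.48  1.41 -0.    1.25  1.54]
```

View pics/c2x.png

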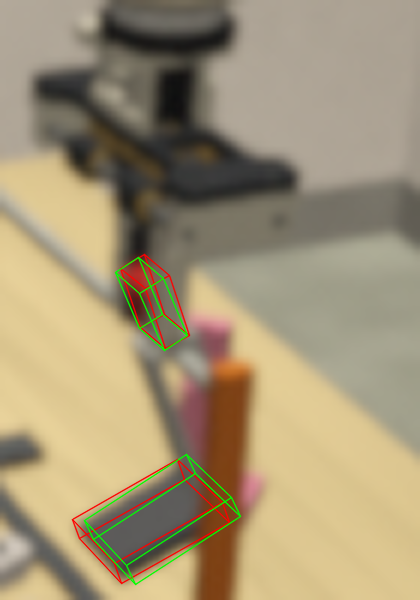

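```bash
python3 -m crank '[{"translation":[0,0,0],"spin":0,"hand":0.681},{"translation":[0,0,0],"spin":0,"hand":0.68},{"translation":[0,0,0],"spin":0,"hand":0.679},{"translation":[0,0,0],"spin":0,"hand":0.678}]';python3 -c "from h import *;st()"; python3 -m crank '[{"translation":[0,0,0],"spin":0,"hand":0.678},{"translation":[0,0,0],"spin":0,"hand":0.677},{"translation":[0,0,0],"spin":0,"hand":0.677},{"translation":[0,0,0],"spin":0,"hand":0.676}]';python3 -c "
from tilt import *
st()
for i in range(6):
    s=cam('side'); tilt_over(s,[((644,38,220),1.2,21,46,(0,0,255))],(290,120,360,220),6,f'sw{i}')
ims=[cv2.resize(cv2.imread(f'pics/sw{i}.png'),(252,360))[110:] for i in range(6)]
cv2.imwrite('pics/swb.png',np.vstack([np.hstack(ims[:3]),np.hstack(ims[3:])]));st()"
```

```text
time_s: 19.67
ee_pos: [0.6285, 0.0381, 0.2605]
ee_rot: [0.0, 1.0, 0.01, 0.0]
force: [-0.9, -1.5, -0.9]
grip_width: 0.0302
t 19.67 pos [628.5  38.1 260.5] jaw -88.8 F [-0.9 -1.5 -0.9] w 30.2 j [-0.01  0.48  1.41 -0.    1.25  1.54]
time_s: 20.0
ee_pos: [0.6286, 0.0382, 0.2606]
ee_rot: [-0.0, 1.0, 0.01, 0.0]
force: [-0.9, -1.4, -1.9]
grip_width: 0.0301
t 20.0 pos [628.6  38.2 260.6] jaw -88.8 F [-0.9 -1.4 -1.9] w 30.1 j [-0.01  0.48  1.41  0.    1.25  1.54]
t 20.3 pos [628.5  38.2 260.6] jaw -88.8 F [-0.6 -0.7 -0.3] w 30.1 j [-0.01  0.48  1.41  0.    1.25  1.54]
```

View pics/swb.png

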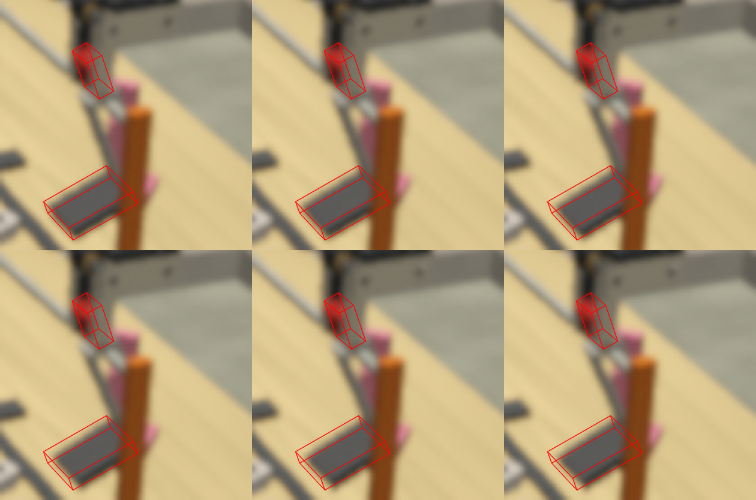

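```bash
python3 -m crank '[{"translation":[0,0,0],"spin":0,"hand":0.675},{"translation":[0,0,0],"spin":0,"hand":0.674},{"translation":[0,0,0],"spin":0,"hand":0.673},{"translation":[0,0,0],"spin":0,"hand":0.672},{"translation":[0,0,0],"spin":0,"hand":0.671},{"translation":[0,0,0],"spin":0,"hand":0.67},{"translation":[0,0,0],"spin":0,"hand":0.668},{"translation":[0,0,0],"spin":0,"hand":0.666}]';python3 -c "
from tilt import *
st()
for i in range(6):
    s=cam('side'); tilt_over(s,[((644,38,220),1.2,21,46,(0,0,255))],(290,120,360,220),6,f'sw{i}')
ims=[cv2.resize(cv2.imread(f'pics/sw{i}.png'),(252,360))[110:] for i in range(6)]
cv2.imwrite('pics/swc.png',np.vstack([np.hstack(ims[:3]),np.hstack(ims[3:])]));st()"
```

```text
time_s: 20.97
ee_pos: [0.6283, 0.0382, 0.2606]
ee_rot: [-0.0, 1.0, 0.01, -0.0]
force: [-0.2, -0.4, 0.2]
grip_width: 0.0309
t 20.97 pos [628.3  38.2 260.6] jaw -88.8 F [-0.2 -0.4  0.2] w 30.9 j [-0.01  0.48  1.41  0.    1.25  1.54]
t 21.27 pos [628.4  38.2 260.5] jaw -88.8 F [-0.2 -0.9  0.2] w 31.1 j [-0.01  0.48  1.41  0.    1.25  1.54]
```

View pics/swc.png

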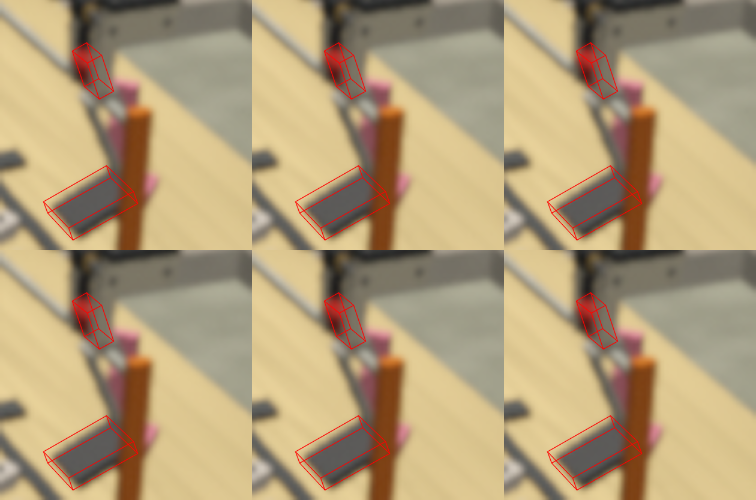

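```bash
python3 -m crank '[{"translation":[0,0,0],"spin":0,"hand":0.64},{"translation":[0,0,0],"spin":0,"hand":0.6},{"translation":[0,0,0],"spin":0,"hand":0.5},{"translation":[0,0,0],"spin":0,"hand":0.5},{"translation":[0,0,0],"spin":0,"hand":0.5},{"translation":[0,0,5],"spin":0,"hand":0.5},{"translation":[0,0,15],"spin":0,"hand":0.5},{"translation":[0,0,25],"spin":0,"hand":0.5}]'; python3 -m crank '[{"translation":[0,0,15],"spin":0,"hand":0.3},{"translation":[-30,15,0],"spin":3,"hand":0.3},{"translation":[-30,15,0],"spin":3,"hand":0.3},{"translation":[-30,15,-20],"spin":4,"hand":0.3},{"translation":[-30,15,-30],"spin":0,"hand":0.3},{"translation":[-30,15,-30],"spin":0,"hand":0.3},{"translation":[-16,17,-30],"spin":0,"hand":0.3},{"translation":[0,0,0],"spin":0,"hand":0.3}]'; python3 -c "
from ov import *
st();s=cam('side');t=cam('top')
its=[(W,(417,121,0,11.2),(0,0,255))]; over(s,its,(215,130,345,260),5,'d1'); crop(t,(140,110,310,260),4.5,'d1t')"
```

```text
time_s: 21.93
ee_pos: [0.6275, 0.0381, 0.3042]
ee_rot: [-0.0, 1.0, 0.01, -0.002]
force: [-0.3, -0.9, -1.2]
grip_width: 0.0465
time_s: 22.6
ee_pos: [0.462, 0.1293, 0.211]
ee_rot: [0.0, 0.995, 0.098, -0.004]
force: [-0.4, -0.6, -0.6]
grip_width: 0.0649
t 22.6 pos [462.  129.3 211. ] jaw -78.7 F [-0.4 -0.6 -0.6] w 64.9 j [0.18 0.27 1.86 0.   1.02 1.55]
```

View pics/d1.png

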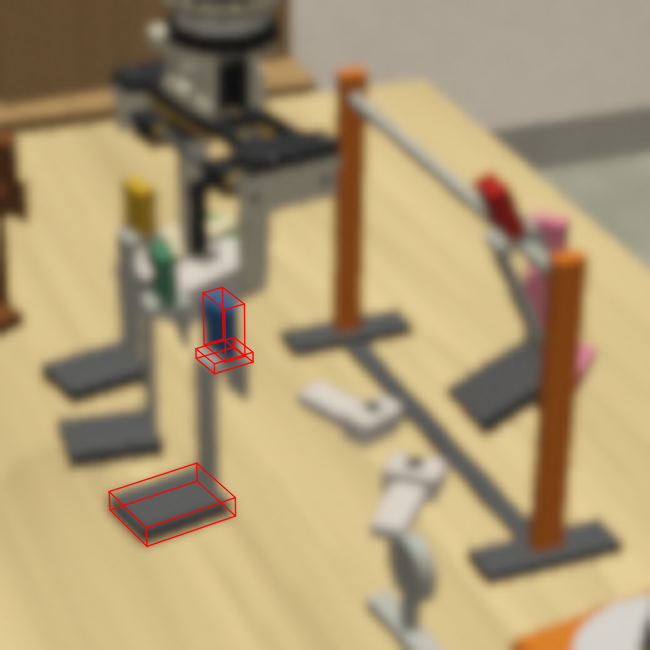

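View pics/d1t.png

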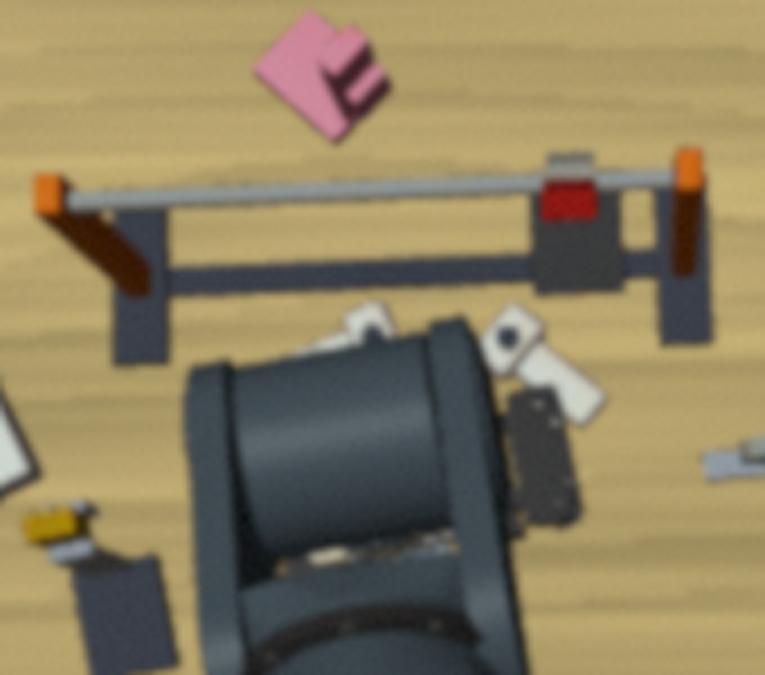

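```bash
python3 -m crank '[{"translation":[0,0.5,-25],"spin":0,"hand":0.3},{"translation":[0,0,-20],"spin":0,"hand":0.3},{"translation":[0,0,-13],"spin":0,"hand":0.3},{"translation":[0,0,0],"spin":0,"hand":0.4},{"translation":[0,0,0],"spin":0,"hand":1},{"translation":[0,0,0],"spin":0,"hand":1},{"translation":[0,0,0],"spin":0,"hand":1},{"translation":[0,0,0],"spin":0,"hand":1}]'; python3 -m crank '[{"translation":[0,0,0],"spin":0,"hand":1},{"translation":[0,0,0],"spin":0,"hand":1},{"translation":[0,0,0],"spin":0,"hand":1}]'; python3 - <<'E'
from adfit import *
st(); s=cam("side"); crop(s,(215,130,345,260),5,"d2")
E
```

```text
time_s: 23.37
ee_pos: [0.4675, 0.1284, 0.158]
ee_rot: [-0.0, 0.995, 0.097, 0.001]
force: [-1.0, 1.2, 0.4]
grip_width: 0.0369
time_s: 23.62
ee_pos: [0.4674, 0.1286, 0.1576]
ee_rot: [-0.0, 0.995, 0.098, 0.001]
force: [1.4, 0.2, 3.9]
grip_width: 0.0299
t 23.62 pos [467.4 128.6 157.6] jaw -78.8 F [1.4 0.2 3.9] w 29.9 j [0.17 0.35 1.9  0.   0.89 1.55]
```

View pics/d2.png

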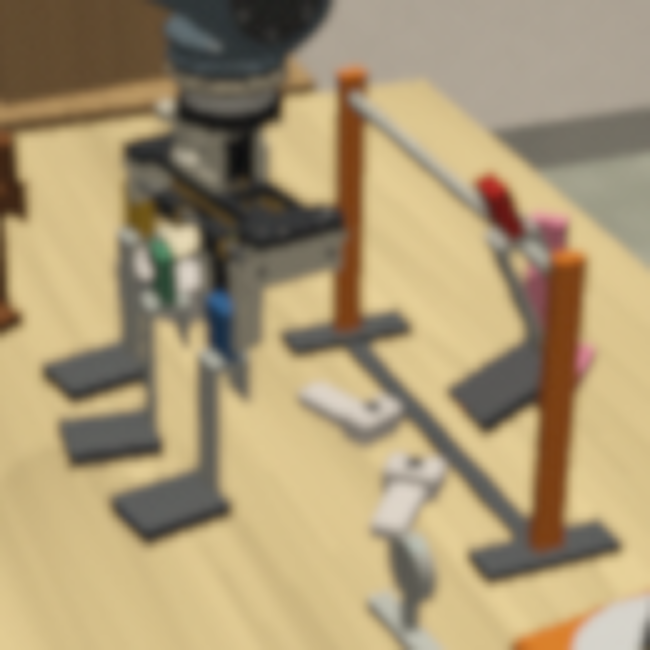

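```bash
python3 -m crank '[{"translation":[0,0,0],"spin":0,"hand":0.6},{"translation":[0,0,0],"spin":0,"hand":0.55},{"translation":[-3,1,-2],"spin":0,"hand":0.55},{"translation":[-2.5,0.5,-2],"spin":0,"hand":0.55},{"translation":[0,0,0],"spin":0,"hand":0.55},{"translation":[0,0,0],"spin":0,"hand":0.55}]'; python3 -c "from h import *;st()"
```

```text
time_s: 24.17
ee_pos: [0.4609, 0.1299, 0.1527]
ee_rot: [0.0, 0.995, 0.098, -0.0]
force: [0.7, 0.0, 0.0]
grip_width: 0.0421
t 24.17 pos [460.9 129.9 152.7] jaw -78.8 F [0.7 0.  0. ] w 42.1 j [ 0.18  0.35  1.92 -0.    0.88  1.55]
```

```bash
python3 -m crank '[{"translation":[0.5,0,0],"spin":0,"hand":1},{"translation":[0,0,0],"spin":0,"hand":1},{"translation":[0,0,0],"spin":0,"hand":1},{"translation":[0,0,0],"spin":0,"hand":1},{"translation":[0,0,0],"spin":0,"hand":1},{"translation":[0,0,0],"spin":0,"hand":1}]'; python3 -c "from h import *;st()"; python3 -m crank '[{"translation":[0,0,5],"spin":0,"hand":1},{"translation":[0,0,10],"spin":0,"hand":1},{"translation":[0,0,20],"spin":-2,"hand":1},{"translation":[0,0,25],"spin":-3,"hand":1},{"translation":[0,0,25],"spin":-3,"hand":1},{"translation":[0,0,25],"spin":-2,"hand":1},{"translation":[0,0,25],"spin":0,"hand":1},{"translation":[0,0,20],"spin":0,"hand":1}]'; python3 -m crank '[{"translation":[0,0,0],"spin":0,"hand":1},{"translation":[0,0,0],"spin":0,"hand":1}]';python3 - <<'E'
from hang import *
view("d3",152.9,(215,90,345,200))
E
```

```text
time_s: 24.67
ee_pos: [0.4619, 0.1299, 0.153]
ee_rot: [0.0, 0.995, 0.098, 0.0]
force: [0.9, -1.1, 0.1]
grip_width: 0.0301
t 24.67 pos [461.9 129.9 153. ] jaw -78.8 F [ 0.9 -1.1  0.1] w 30.1 j [ 0.18  0.35  1.91 -0.    0.88  1.55]
time_s: 25.33
ee_pos: [0.4616, 0.1299, 0.3106]
ee_rot: [-0.0, 1.0, 0.01, 0.001]
force: [1.4, 0.0, -4.4]
grip_width: 0.0294
time_s: 25.5
ee_pos: [0.4617, 0.1299, 0.3084]
ee_rot: [-0.0, 1.0, 0.01, 0.001]
force: [-1.0, 0.3, -4.2]
grip_width: 0.0296
t 25.5 pos [461.7 129.9 308.4] jaw -88.8 F [-1.   0.3 -4.2] w 29.6 j [0.18 0.16 1.74 0.   1.24 1.73]
```

View pics/d3.png

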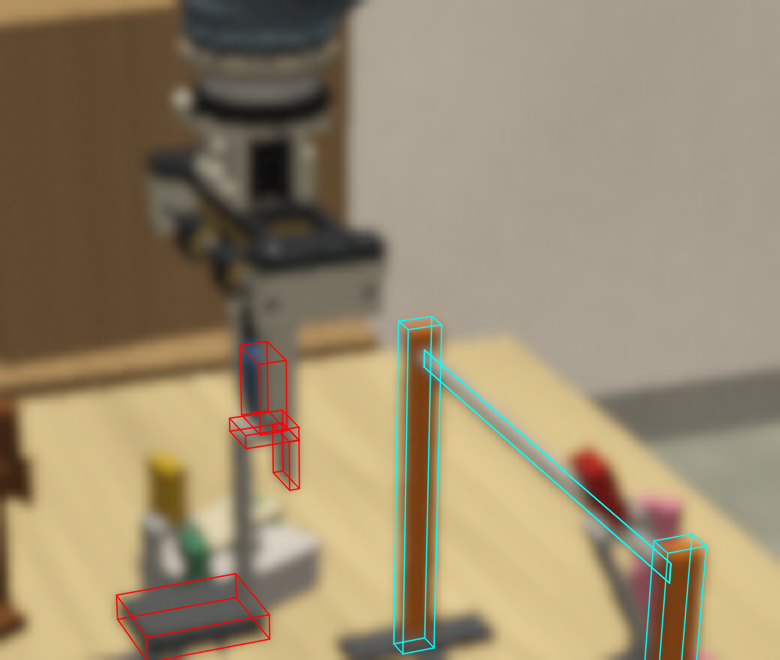

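```bash
python3 -m crank '[{"translation":[15,-2,0],"spin":0,"hand":1},{"translation":[25,-3,0],"spin":0,"hand":1},{"translation":[25,-3,0],"spin":0,"hand":1},{"translation":[25,-3,0],"spin":0,"hand":1},{"translation":[25,-3,0],"spin":0,"hand":1},{"translation":[25,-3,0],"spin":0,"hand":1},{"translation":[25,-2,0],"spin":0,"hand":1},{"translation":[15,0,0],"spin":0,"hand":1}]'; python3 -m crank '[{"translation":[2,0,0],"spin":0,"hand":1},{"translation":[0,0,-5],"spin":0,"hand":1},{"translation":[0,0,-6],"spin":0,"hand":1},{"translation":[0,0,-6],"spin":0,"hand":1},{"translation":[0,0,-4],"spin":0,"hand":1},{"translation":[0,0,0],"spin":0,"hand":1},{"translation":[0,0,0],"spin":0,"hand":1}]';python3 - <<'E'
from hang import *
view("d4",152.9,(280,120,360,220))
E
```

```text
time_s: 26.27
ee_pos: [0.6432, 0.1103, 0.3053]
ee_rot: [0.0, 1.0, 0.01, -0.001]
force: [1.5, 0.2, -3.9]
grip_width: 0.0299
time_s: 26.85
ee_pos: [0.6434, 0.111, 0.2869]
ee_rot: [-0.0, 1.0, 0.01, -0.0]
force: [-0.2, 0.4, -3.9]
grip_width: 0.0299
t 26.85 pos [643.4 111.  286.9] jaw -88.8 F [-0.2  0.4 -3.9] w 29.9 j [0.1  0.51 1.31 0.   1.33 1.65]
```

View pics/d4c.png

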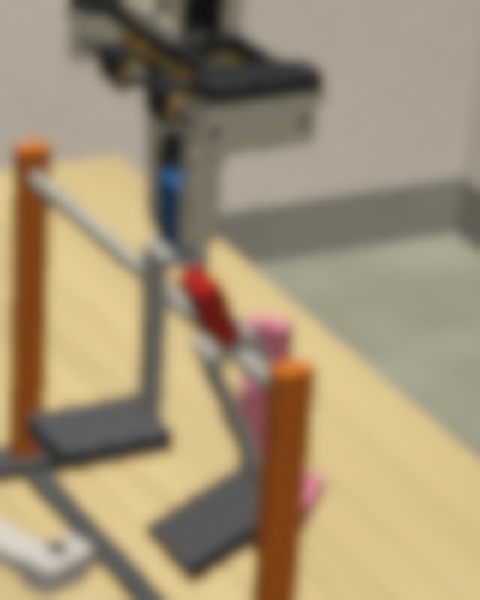

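```bash
python3 -m crank '[{"translation":[0,0,-6],"spin":0,"hand":1},{"translation":[0,0,-6],"spin":0,"hand":1},{"translation":[0,0,-5],"spin":0,"hand":1},{"translation":[0,0,-3],"spin":0,"hand":1},{"translation":[0,0,-1],"spin":0,"hand":1},{"translation":[0,0,0],"spin":0,"hand":1}]'; python3 -c "from h import *;st()"; python3 -m crank '[{"translation":[0,0,-0.8],"spin":0,"hand":1},{"translation":[0,0,-0.6],"spin":0,"hand":1},{"translation":[0,0,-0.6],"spin":0,"hand":1},{"translation":[0,0,0],"spin":0,"hand":1}]'; python3 -c "from h import *;st()"
```

```text
time_s: 27.45
ee_pos: [0.6437, 0.1109, 0.2655]
ee_rot: [0.0, 1.0, 0.01, -0.0]
force: [-0.6, -0.1, -3.7]
grip_width: 0.0301
t 27.45 pos [643.7 110.9 265.5] jaw -88.8 F [-0.6 -0.1 -3.7] w 30.1 j [0.1  0.52 1.33 0.   1.28 1.65]
time_s: 27.78
ee_pos: [0.6439, 0.1109, 0.264]
ee_rot: [-0.0, 1.0, 0.01, 0.0]
force: [0.6, -0.1, -3.5]
grip_width: 0.0297
t 27.78 pos [643.9 110.9 264. ] jaw -88.8 F [ 0.6 -0.1 -3.5] w 29.7 j [ 0.1   0.52  1.34 -0.    1.28  1.65]
```

```bash
python3 -m crank '[{"translation":[0,0,-0.6],"spin":0,"hand":1},{"translation":[0,0,-0.6],"spin":0,"hand":1},{"translation":[0,0,0],"spin":0,"hand":1}]'; python3 -c "from h import *;st()"; python3 -m crank '[{"translation":[-2,0,0],"spin":0,"hand":1},{"translation":[-2,0,0],"spin":0,"hand":1},{"translation":[-2,0,0],"spin":0,"hand":1},{"translation":[-2,0,-0.3],"spin":0,"hand":1},{"translation":[-2,0,-0.3],"spin":0,"hand":1},{"translation":[-2,0,-0.5],"spin":0,"hand":1},{"translation":[-2,0,-0.6],"spin":0,"hand":1},{"translation":[-2,0,-0.7],"spin":0,"hand":1}]';python3 -c "
from tilt import *
st(); s=cam('side')
tilt_over(s,[((643.5,111,220),1.2,15,50,(0,0,255)),((643.5,111,220),1.2,22,46,(0,255,0))],(280,120,360,220),6,'d5')"
```

```text
time_s: 28.03
ee_pos: [0.6439, 0.1109, 0.2639]
ee_rot: [-0.0, 1.0, 0.01, 0.001]
force: [-2.6, -0.1, 4.8]
grip_width: 0.03
t 28.03 pos [643.9 110.9 263.9] jaw -88.8 F [-2.6 -0.1  4.8] w 30.0 j [ 0.1   0.52  1.34 -0.    1.28  1.65]
time_s: 28.7
ee_pos: [0.6297, 0.1108, 0.2622]
ee_rot: [-0.0, 1.0, 0.01, 0.004]
force: [8.8, -0.6, 8.8]
grip_width: 0.0301
t 28.7 pos [629.7 110.8 262.2] jaw -88.8 F [ 8.8 -0.6  8.8] w 30.1 j [ 0.1   0.5   1.39 -0.    1.25  1.65]
```

View pics/d5.png

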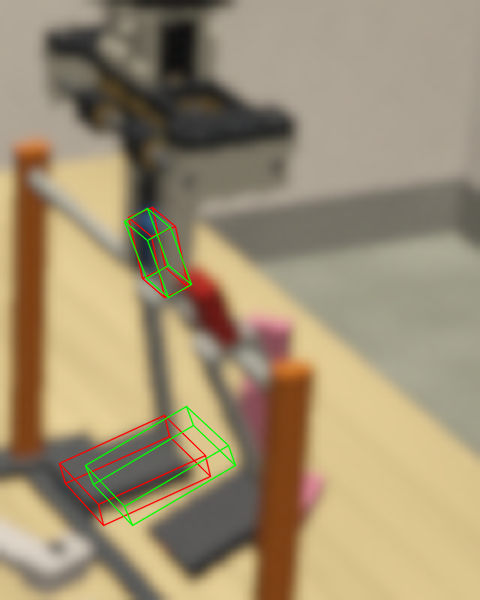

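```bash
python3 -m crank '[{"translation":[-1.5,0,-0.7],"spin":0,"hand":1},{"translation":[-1.5,0,-0.7],"spin":0,"hand":1},{"translation":[-1.5,0,-0.7],"spin":0,"hand":1},{"translation":[0,0,0],"spin":0,"hand":1}]';python3 -c "
from tilt import *
st(); s=cam('side')
tilt_over(s,[((643.5,111,220),1.2,17,50,(0,0,255)),((643.5,111,220),1.2,22,50,(0,255,0))],(280,120,360,220),6,'d6')"
```

```text
time_s: 29.08
ee_pos: [0.625, 0.1108, 0.2607]
ee_rot: [-0.0, 1.0, 0.01, 0.004]
force: [5.7, -0.8, 9.8]
grip_width: 0.0296
t 29.08 pos [625.  110.8 260.7] jaw -88.8 F [ 5.7 -0.8  9.8] w 29.6 j [ 0.1   0.49  1.4  -0.    1.24  1.65]
```

View pics/d6.png

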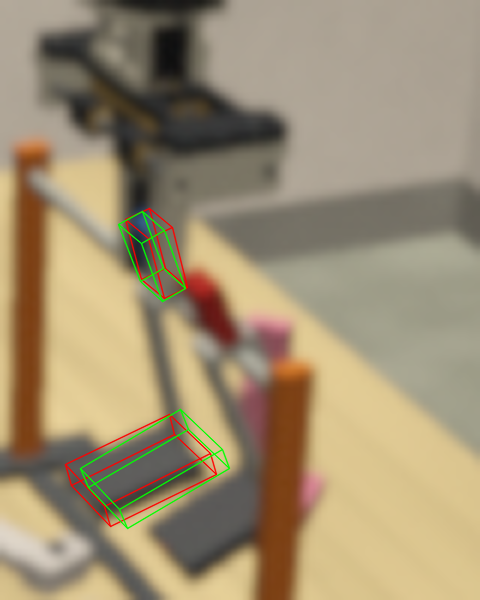

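```bash
python3 -m crank '[{"translation":[-1.5,0,0],"spin":0,"hand":1},{"translation":[-1,0,0],"spin":0,"hand":1},{"translation":[0,0,0],"spin":0,"hand":1},{"translation":[1,0,0.5],"spin":0,"hand":0.8},{"translation":[1,0,0.5],"spin":0,"hand":0.73}]';python3 -c "
from tilt import *
st(); s=cam('side')
tilt_over(s,[((643.5,111,220),1.2,17,50,(0,0,255)),((643.5,111,220),1.2,22,50,(0,255,0))],(280,120,360,220),6,'d7')"
```

```text
time_s: 29.55
ee_pos: [0.623, 0.1108, 0.2602]
ee_rot: [0.0, 1.0, 0.01, 0.001]
force: [-2.5, -1.1, 5.3]
grip_width: 0.0296
t 29.55 pos [623.  110.8 260.2] jaw -88.8 F [-2.5 -1.1  5.3] w 29.6 j [ 0.1   0.49  1.4  -0.    1.25  1.65]
```

View pics/d7.png

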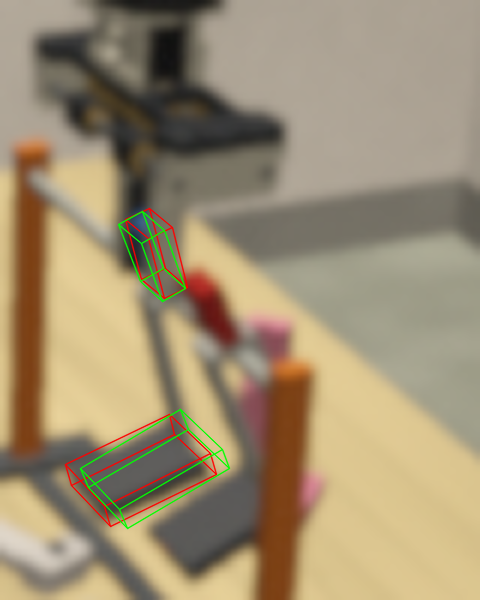

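```bash
python3 -m crank '[{"translation":[0,0,0.5],"spin":0,"hand":0.71},{"translation":[0,0,0],"spin":0,"hand":0.7},{"translation":[0,0,0],"spin":0,"hand":0.695},{"translation":[0,0,0],"spin":0,"hand":0.69}]';python3 -c "
from tilt import *
st(); s=cam('side')
tilt_over(s,[((643.5,111,220),1.2,17,50,(0,0,255)),((643.5,111,220),1.2,22,50,(0,255,0))],(280,120,360,220),6,'d8')"
```

```text
time_s: 29.93
ee_pos: [0.6229, 0.1108, 0.2601]
ee_rot: [0.0, 1.0, 0.01, 0.0]
force: [1.6, -1.1, 4.9]
grip_width: 0.0299
t 29.93 pos [622.9 110.8 260.1] jaw -88.8 F [ 1.6 -1.1  4.9] w 29.9 j [ 0.1   0.49  1.4  -0.    1.25  1.65]
```

View pics/d8.png

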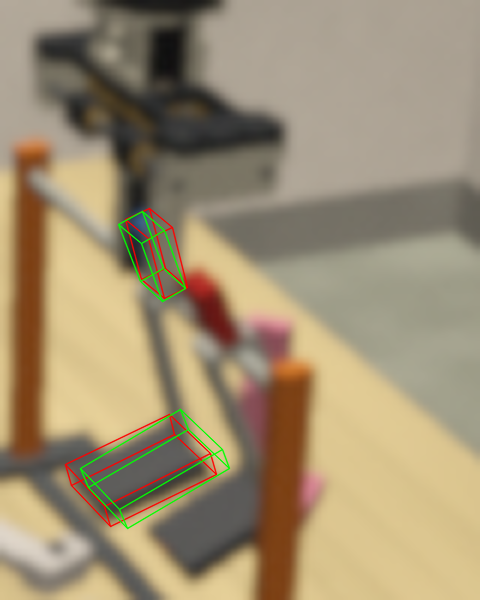

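Holding still at about 19–20°. Open in fine steps.

```bash
python3 -m crank '[{"translation":[0,0,0.3],"spin":0,"hand":0.688},{"translation":[0,0,0],"spin":0,"hand":0.686},{"translation":[0,0,0],"spin":0,"hand":0.685},{"translation":[0,0,0],"spin":0,"hand":0.684},{"translation":[0,0,0],"spin":0,"hand":0.683},{"translation":[0,0,0],"spin":0,"hand":0.682},{"translation":[0,0,0],"spin":0,"hand":0.681},{"translation":[0,0,0],"spin":0,"hand":0.68}]';python3 -c "
from tilt import *
st(); s=cam('side')
tilt_over(s,[((643.5,111,220),1.2,17,50,(0,0,255)),((643.5,111,220),1.2,22,50,(0,255,0))],(280,120,360,220),6,'d9')"
```

```text
time_s: 30.65
ee_pos: [0.6224, 0.1109, 0.2598]
ee_rot: [0.0, 1.0, 0.01, -0.001]
force: [-1.5, -3.5, 3.0]
grip_width: 0.0299
t 30.65 pos [622.4 110.9 259.8] jaw -88.8 F [-1.5 -3.5  3. ] w 29.9 j [ 0.1   0.49  1.4  -0.    1.25  1.65]
```

View pics/d9.png

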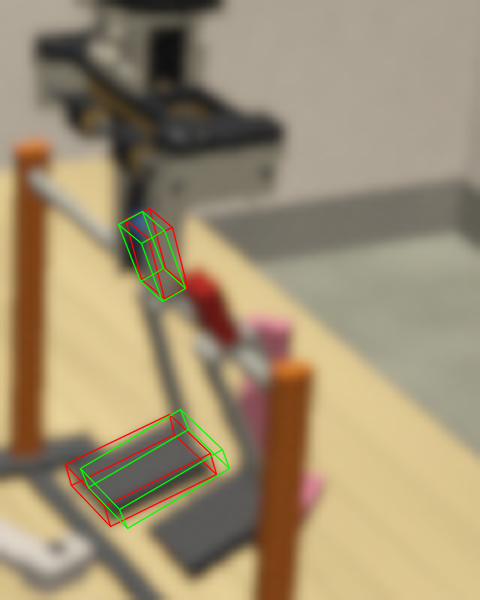

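```bash
python3 -m crank '[{"translation":[0,0,0],"spin":0,"hand":0.6795},{"translation":[0,0,0],"spin":0,"hand":0.679},{"translation":[0,0,0],"spin":0,"hand":0.6785},{"translation":[0,0,0],"spin":0,"hand":0.678},{"translation":[0,0,0],"spin":0,"hand":0.6775},{"translation":[0,0,0],"spin":0,"hand":0.677}]';python3 -c "
from tilt import *
st(); s=cam('side')
tilt_over(s,[((643.5,111,220),1.2,17,50,(0,0,255)),((643.5,111,220),1.2,22,50,(0,255,0))],(280,120,360,220),6,'d10')"; python3 -m crank '[{"translation":[0,0,0],"spin":0,"hand":0.6765},{"translation":[0,0,0],"spin":0,"hand":0.676},{"translation":[0,0,0],"spin":0,"hand":0.6755},{"translation":[0,0,0],"spin":0,"hand":0.675},{"translation":[0,0,0],"spin":0,"hand":0.6745},{"translation":[0,0,0],"spin":0,"hand":0.674}]';python3 -c "
from tilt import *
st()
for i in range(3):
    s=cam('side')
    tilt_over(s,[((643.5,111,220),1.2,17,50,(0,0,255)),((643.5,111,220),1.2,22,50,(0,255,0))],(280,120,360,220),6,f'd11{i}')
a=[cv2.imread(f'pics/{n}.png')[120:400+160,:260] for n in('d10','d110','d112')]
cv2.imwrite('pics/d12.png',np.hstack(a))"
```

```text
time_s: 31.2
ee_pos: [0.6227, 0.111, 0.2596]
ee_rot: [-0.0, 1.0, 0.01, -0.0]
force: [-1.9, -1.8, -1.6]
grip_width: 0.0298
t 31.2 pos [622.7 111.  259.6] jaw -88.8 F [-1.9 -1.8 -1.6] w 29.8 j [0.1  0.49 1.4  0.   1.25 1.65]
time_s: 31.75
ee_pos: [0.6229, 0.111, 0.2602]
ee_rot: [-0.0, 1.0, 0.01, 0.0]
force: [0.3, -0.5, -0.5]
grip_width: 0.0299
t 31.75 pos [622.9 111.  260.2] jaw -88.8 F [ 0.3 -0.5 -0.5] w 29.9 j [0.1  0.49 1.4  0.   1.25 1.65]
```

View pics/d12.png

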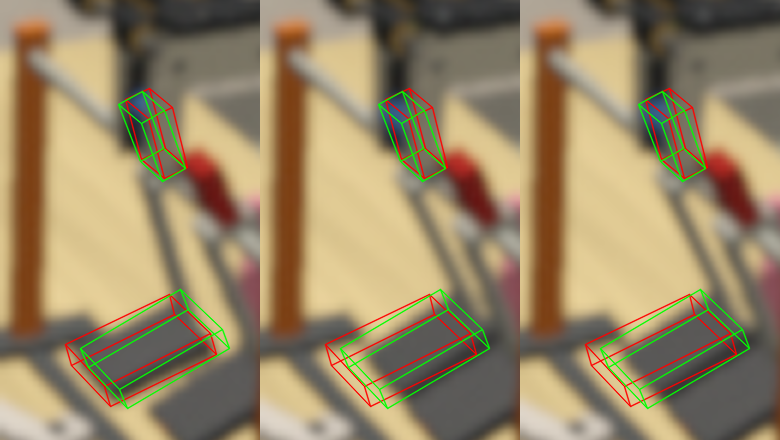

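```bash
python3 -m crank '[{"translation":[0,0,0],"spin":0,"hand":0.6735},{"translation":[0,0,0],"spin":0,"hand":0.673},{"translation":[0,0,0],"spin":0,"hand":0.6725},{"translation":[0,0,0],"spin":0,"hand":0.672},{"translation":[0,0,0],"spin":0,"hand":0.671},{"translation":[0,0,0],"spin":0,"hand":0.67},{"translation":[0,0,0],"spin":0,"hand":0.668},{"translation":[0,0,0],"spin":0,"hand":0.665}]';python3 -c "
from tilt import *
st()
for i in range(5):
    s=cam('side')
    tilt_over(s,[((643.5,111,220),1.2,17,50,(0,0,255)),((643.5,111,220),1.2,22,50,(0,255,0))],(280,120,360,220),6,f'd11{i}')
a=[cv2.imread(f'pics/{n}.png')[120:400+160,:260] for n in('d110','d112','d114')]
cv2.imwrite('pics/d13.png',np.hstack(a));st()"
```

```text
time_s: 32.57
ee_pos: [0.6228, 0.1109, 0.2601]
ee_rot: [-0.0, 1.0, 0.01, 0.0]
force: [0.5, -0.8, -0.8]
grip_width: 0.0313
t 32.57 pos [622.8 110.9 260.1] jaw -88.8 F [ 0.5 -0.8 -0.8] w 31.3 j [0.1  0.49 1.4  0.   1.25 1.65]
t 32.82 pos [622.8 110.9 260.1] jaw -88.8 F [ 0.2 -0.3 -0. ] w 31.3 j [0.1  0.49 1.4  0.   1.25 1.65]
```

View pics/d13.png

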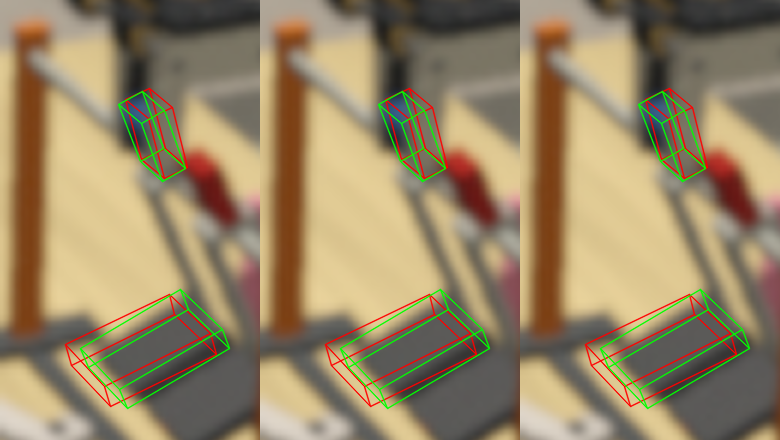

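```bash
python3 -m crank '[{"translation":[0,0,0],"spin":0,"hand":0.64},{"translation":[0,0,0],"spin":0,"hand":0.6},{"translation":[0,0,0],"spin":0,"hand":0.55},{"translation":[0,0,0],"spin":0,"hand":0.55},{"translation":[0,0,0],"spin":0,"hand":0.55},{"translation":[0,0,5],"spin":0,"hand":0.55},{"translation":[0,0,15],"spin":0,"hand":0.55},{"translation":[0,0,25],"spin":0,"hand":0.55}]'; python3 -m crank '[{"translation":[0,0,15],"spin":0,"hand":0.4},{"translation":[-30,18,0],"spin":-3,"hand":0.35},{"translation":[-30,18,0],"spin":-4,"hand":0.35},{"translation":[-30,18,-20],"spin":0,"hand":0.35},{"translation":[-30,18,-30],"spin":0,"hand":0.35},{"translation":[-30,20,-30],"spin":0,"hand":0.35},{"translation":[-20,18,-25],"spin":0,"hand":0.35},{"translation":[-4,2,0],"spin":0,"hand":0.35}]'; python3 -m crank '[{"translation":[0,0,0],"spin":0,"hand":0.35},{"translation":[0,0,0],"spin":0,"hand":0.35}]'; python3 -c "
from ov import *
st();s=cam('side');t=cam('top')
its=[(W,(403,228,0,-5.9),(0,0,255))]; over(s,its,(215,130,345,260),5,'e1'); crop(t,(140,110,310,260),4.5,'e1t')"
```

```text
time_s: 33.48
ee_pos: [0.622, 0.1108, 0.3037]
ee_rot: [0.0, 1.0, 0.01, -0.002]
force: [1.2, 0.5, -0.5]
grip_width: 0.0421
time_s: 34.15
ee_pos: [0.4507, 0.2201, 0.2178]
ee_rot: [0.001, 0.999, -0.05, -0.003]
force: [-1.0, -0.8, -0.2]
grip_width: 0.0604
time_s: 34.32
ee_pos: [0.4561, 0.219, 0.2225]
ee_rot: [-0.0, 0.999, -0.05, 0.001]
force: [-0.4, -0.2, 0.2]
grip_width: 0.0603
t 34.32 pos [456.1 219.  222.5] jaw -95.8 F [-0.4 -0.2  0.2] w 60.3 j [ 0.36  0.29  1.79 -0.    1.06  2.03]
```

View pics/e1.png

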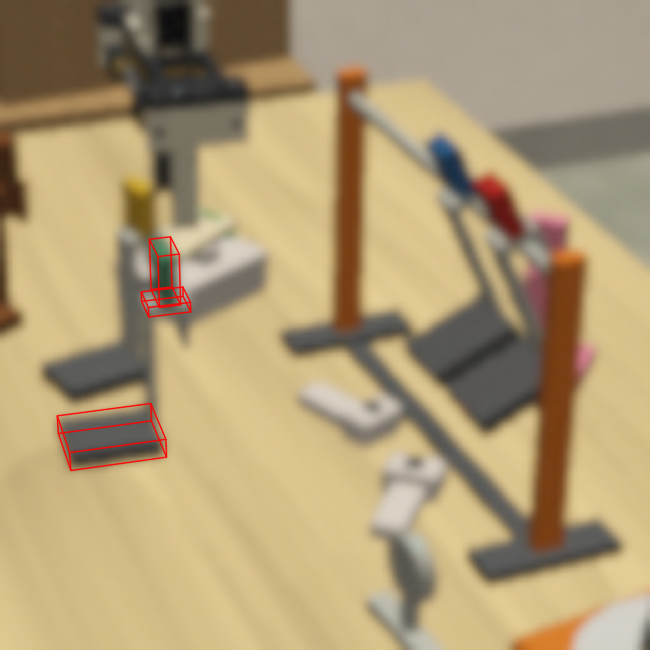

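```bash
python3 -m crank '[{"translation":[-7,4,-5],"spin":0,"hand":0.35},{"translation":[0,0,-20],"spin":0,"hand":0.35},{"translation":[0,0,-20],"spin":0,"hand":0.35},{"translation":[0,0,-15],"spin":0,"hand":0.35},{"translation":[0,0,-6],"spin":0,"hand":0.35},{"translation":[0,0,0],"spin":0,"hand":0.35},{"translation":[0,0,0],"spin":0,"hand":0.35}]';  python3 -c "from h import *;st()"
```

```text
time_s: 35.0
ee_pos: [0.4484, 0.2229, 0.1558]
ee_rot: [-0.0, 0.999, -0.051, 0.0]
force: [0.2, -0.1, 1.3]
grip_width: 0.0605
t 35.0 pos [448.4 222.9 155.8] jaw -95.8 F [ 0.2 -0.1  1.3] w 60.5 j [0.37 0.38 1.86 0.   0.9  2.04]
```

```bash
python3 -m crank '[{"translation":[0.5,0,-3],"spin":0,"hand":0.4},{"translation":[0,0,0],"spin":0,"hand":1},{"translation":[0,0,0],"spin":0,"hand":1},{"translation":[0,0,0],"spin":0,"hand":1},{"translation":[0,0,0],"spin":0,"hand":1},{"translation":[0,0,0],"spin":0,"hand":1},{"translation":[0,0,0],"spin":0,"hand":1},{"translation":[0,0,0],"spin":0,"hand":1}]'; python3 -m crank '[{"translation":[0,0,0],"spin":0,"hand":1},{"translation":[0,0,0],"spin":0,"hand":1}]'; python3 -c "from h import *;st()"
```

```text
time_s: 35.67
ee_pos: [0.4488, 0.223, 0.1525]
ee_rot: [-0.0, 0.999, -0.051, 0.0]
force: [1.0, 0.6, 1.6]
grip_width: 0.0297
time_s: 35.83
ee_pos: [0.4488, 0.223, 0.1525]
ee_rot: [-0.0, 0.999, -0.051, 0.0]
force: [1.3, -0.8, 2.3]
grip_width: 0.0299
t 35.83 pos [448.8 223.  152.5] jaw -95.8 F [ 1.3 -0.8  2.3] w 29.9 j [ 0.37  0.38  1.86 -0.    0.89  2.04]
```

```bash
python3 -m crank '[{"translation":[0,0,5],"spin":0,"hand":1},{"translation":[0,0,10],"spin":0,"hand":1},{"translation":[0,0,20],"spin":2,"hand":1},{"translation":[0,0,25],"spin":3,"hand":1},{"translation":[0,0,25],"spin":2,"hand":1},{"translation":[0,0,25],"spin":0,"hand":1},{"translation":[0,0,25],"spin":0,"hand":1},{"translation":[0,0,20],"spin":0,"hand":1}]'; python3 -m crank '[{"translation":[0,0,0],"spin":0,"hand":1},{"translation":[0,0,0],"spin":0,"hand":1}]';python3 - <<'E'
from hang import *
view("e3",152.9,(205,80,335,190))
E
```

```text
time_s: 36.5
ee_pos: [0.4483, 0.2228, 0.3097]
ee_rot: [-0.0, 1.0, 0.01, 0.0]
force: [0.8, -0.1, -4.6]
grip_width: 0.0298
time_s: 36.67
ee_pos: [0.4484, 0.2229, 0.3076]
ee_rot: [-0.0, 1.0, 0.01, 0.001]
force: [-1.0, 0.9, -4.8]
grip_width: 0.03
t 36.67 pos [448.4 222.9 307.6] jaw -88.8 F [-1.   0.9 -4.8] w 30.0 j [0.37 0.2  1.69 0.   1.25 1.92]
```

View pics/e3.png

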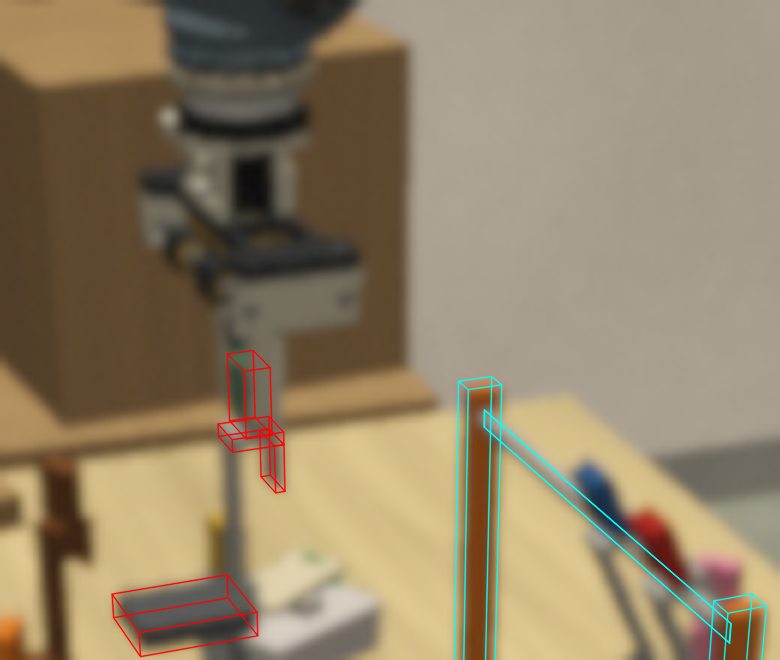

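```bash
python3 -m crank '[{"translation":[15,-4,0],"spin":0,"hand":1},{"translation":[25,-6,0],"spin":0,"hand":1},{"translation":[25,-6,0],"spin":0,"hand":1},{"translation":[25,-6,0],"spin":0,"hand":1},{"translation":[25,-6,0],"spin":0,"hand":1},{"translation":[25,-6,0],"spin":0,"hand":1},{"translation":[25,-4,0],"spin":0,"hand":1},{"translation":[20,0,0],"spin":0,"hand":1}]'; python3 -m crank '[{"translation":[9,0,0],"spin":0,"hand":1},{"translation":[0,0,-5],"spin":0,"hand":1},{"translation":[0,0,-6],"spin":0,"hand":1},{"translation":[0,0,-4],"spin":0,"hand":1},{"translation":[0,0,0],"spin":0,"hand":1},{"translation":[0,0,0],"spin":0,"hand":1}]';python3 - <<'E'
from hang import *
view("e4",152.5,(270,105,350,205))
E
```

```text
time_s: 37.43
ee_pos: [0.6347, 0.1838, 0.3048]
ee_rot: [0.0, 1.0, 0.01, -0.002]
force: [0.0, 0.5, -4.3]
grip_width: 0.0298
time_s: 37.93
ee_pos: [0.6418, 0.1851, 0.292]
ee_rot: [0.0, 1.0, 0.011, -0.0]
force: [0.1, 0.2, -3.7]
grip_width: 0.03
t 37.93 pos [641.8 185.1 292. ] jaw -88.8 F [ 0.1  0.2 -3.7] w 30.0 j [0.21 0.53 1.25 0.   1.36 1.76]
```

View pics/e4c.png

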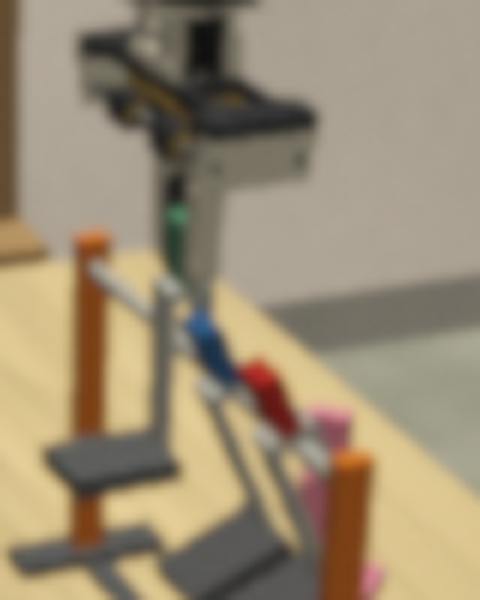

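```bash
python3 -m crank '[{"translation":[0.3,0,-6],"spin":0,"hand":1},{"translation":[0,0,-6],"spin":0,"hand":1},{"translation":[0,0,-6],"spin":0,"hand":1},{"translation":[0,0,-5],"spin":0,"hand":1},{"translation":[0,0,-3],"spin":0,"hand":1},{"translation":[0,0,-1],"spin":0,"hand":1},{"translation":[0,0,0],"spin":0,"hand":1}]'; python3 -c "from h import *;st()"; python3 -m crank '[{"translation":[0,0,-0.6],"spin":0,"hand":1},{"translation":[0,0,-0.6],"spin":0,"hand":1},{"translation":[0,0,0],"spin":0,"hand":1}]'; python3 -c "from h import *;st()"
```

```text
time_s: 38.62
ee_pos: [0.6428, 0.1849, 0.2649]
ee_rot: [0.0, 1.0, 0.01, -0.0]
force: [0.1, -0.1, -3.7]
grip_width: 0.0302
t 38.62 pos [642.8 184.9 264.9] jaw -88.8 F [ 0.1 -0.1 -3.7] w 30.2 j [0.21 0.55 1.29 0.   1.3  1.76]
time_s: 38.87
ee_pos: [0.6429, 0.1849, 0.2642]
ee_rot: [-0.0, 1.0, 0.01, 0.0]
force: [0.2, 1.2, -4.7]
grip_width: 0.0296
t 38.87 pos [642.9 184.9 264.2] jaw -88.8 F [ 0.2  1.2 -4.7] w 29.6 j [0.21 0.55 1.29 0.   1.3  1.76]
```

```bash
python3 -m crank '[{"translation":[0,0,-0.7],"spin":0,"hand":1},{"translation":[0,0,-0.5],"spin":0,"hand":1},{"translation":[0,0,0],"spin":0,"hand":1}]'; python3 -c "from h import *;st()"; python3 -m crank '[{"translation":[-2,0,0],"spin":0,"hand":1},{"translation":[-2,0,0],"spin":0,"hand":1},{"translation":[-2,0,0],"spin":0,"hand":1},{"translation":[-2,0,-0.2],"spin":0,"hand":1},{"translation":[-2,0,-0.3],"spin":0,"hand":1},{"translation":[-2,0,-0.4],"spin":0,"hand":1},{"translation":[-2,0,-0.5],"spin":0,"hand":1},{"translation":[-2,0,-0.6],"spin":0,"hand":1}]';python3 -m crank '[{"translation":[-1.5,0,-0.6],"spin":0,"hand":1},{"translation":[-1.5,0,-0.6],"spin":0,"hand":1},{"translation":[-1.5,0,-0.6],"spin":0,"hand":1},{"translation":[-1.5,0,0],"spin":0,"hand":1},{"translation":[0,0,0],"spin":0,"hand":1}]';python3 -c "
from tilt import *
st(); s=cam('side')
tilt_over(s,[((642,185,220),1.2,17,50,(0,0,255)),((642,185,220),1.2,22,50,(0,255,0))],(270,105,350,205),6,'e5')"
```

```text
time_s: 39.12
ee_pos: [0.6429, 0.185, 0.2634]
ee_rot: [-0.0, 1.0, 0.01, 0.0]
force: [-0.2, -0.5, -0.8]
grip_width: 0.0298
t 39.12 pos [642.9 185.  263.4] jaw -88.8 F [-0.2 -0.5 -0.8] w 29.8 j [0.21 0.55 1.29 0.   1.3  1.76]
time_s: 39.78
ee_pos: [0.6286, 0.1848, 0.2624]
ee_rot: [-0.0, 1.0, 0.01, 0.003]
force: [10.6, -2.2, 2.4]
grip_width: 0.0299
time_s: 40.2
ee_pos: [0.6224, 0.1848, 0.2608]
ee_rot: [-0.0, 1.0, 0.01, 0.003]
force: [8.2, -1.3, 2.7]
grip_width: 0.0295
t 40.2 pos [622.4 184.8 260.8] jaw -88.8 F [ 8.2 -1.3  2.7] w 29.5 j [ 0.22  0.52  1.36 -0.    1.26  1.77]
```

View pics/e5.png

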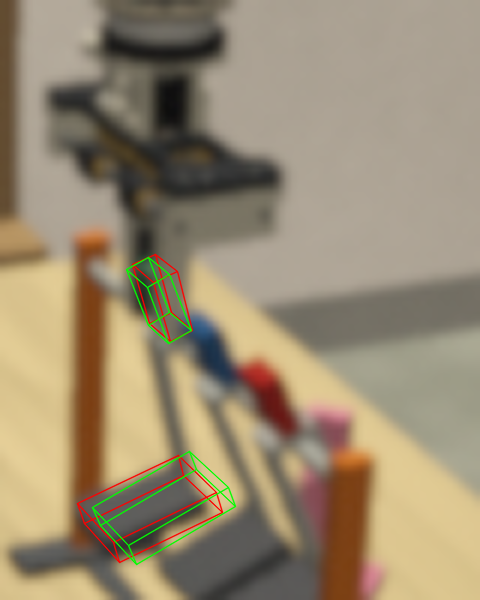

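```bash
python3 -m crank '[{"translation":[-1.5,0,-0.7],"spin":0,"hand":1},{"translation":[-1.5,0,-0.7],"spin":0,"hand":1},{"translation":[0,0,0],"spin":0,"hand":1},{"translation":[0,0,0],"spin":0,"hand":1}]';python3 -c "
from tilt import *
st(); s=cam('side')
tilt_over(s,[((642,185,220),1.2,17,50,(0,0,255)),((642,185,220),1.2,22,50,(0,255,0))],(270,105,350,205),6,'e6')"
```

```text
time_s: 40.58
ee_pos: [0.6194, 0.1848, 0.2597]
ee_rot: [-0.0, 1.0, 0.01, 0.003]
force: [6.7, -2.1, 5.6]
grip_width: 0.0296
t 40.58 pos [619.4 184.8 259.7] jaw -88.8 F [ 6.7 -2.1  5.6] w 29.6 j [ 0.22  0.51  1.37 -0.    1.26  1.77]
```

View pics/e6.png

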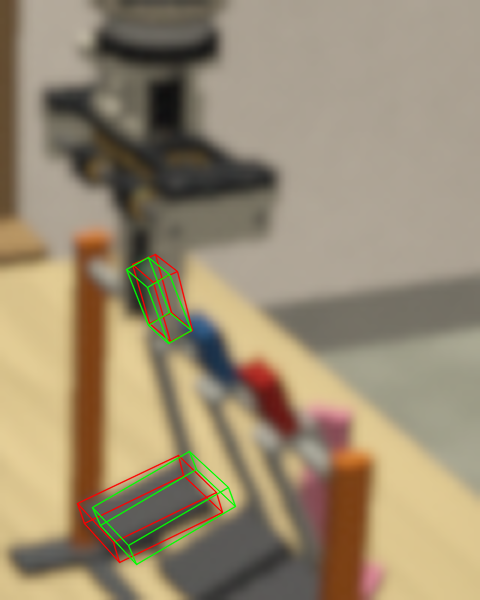

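```bash
python3 -m crank '[{"translation":[1,0,0.5],"spin":0,"hand":0.8},{"translation":[0.5,0,0.5],"spin":0,"hand":0.73},{"translation":[0,0,0],"spin":0,"hand":0.71},{"translation":[0,0,0],"spin":0,"hand":0.7},{"translation":[0,0,0],"spin":0,"hand":0.695},{"translation":[0,0,0],"spin":0,"hand":0.69},{"translation":[0,0,0],"spin":0,"hand":0.688},{"translation":[0,0,0],"spin":0,"hand":0.686}]';python3 -c "from h import *;st()"; python3 -m crank '[{"translation":[0,0,0],"spin":0,"hand":0.685},{"translation":[0,0,0],"spin":0,"hand":0.684},{"translation":[0,0,0],"spin":0,"hand":0.683},{"translation":[0,0,0],"spin":0,"hand":0.682},{"translation":[0,0,0],"spin":0,"hand":0.681}]';python3 -c "
from tilt import *
st(); s=cam('side')
tilt_over(s,[((642,185,220),1.2,17,50,(0,0,255)),((642,185,220),1.2,22,50,(0,255,0))],(270,105,350,205),6,'e7')"
```

```text
time_s: 41.3
ee_pos: [0.6197, 0.1849, 0.2599]
ee_rot: [-0.0, 1.0, 0.01, 0.001]
force: [1.2, -1.4, 7.3]
grip_width: 0.0301
t 41.3 pos [619.7 184.9 259.9] jaw -88.8 F [ 1.2 -1.4  7.3] w 30.1 j [ 0.22  0.51  1.36 -0.    1.26  1.77]
time_s: 41.72
ee_pos: [0.619, 0.1848, 0.2593]
ee_rot: [0.0, 1.0, 0.01, -0.0]
force: [-2.7, -2.5, 4.8]
grip_width: 0.0299
t 41.72 pos [619.  184.8 259.3] jaw -88.8 F [-2.7 -2.5  4.8] w 29.9 j [ 0.22  0.51  1.36 -0.    1.26  1.77]
```

View pics/e7.png

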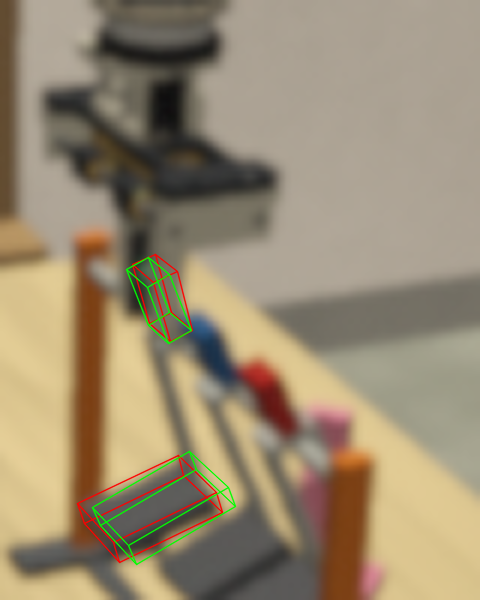

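```bash
python3 -m crank '[{"translation":[0,0,0],"spin":0,"hand":0.6805},{"translation":[0,0,0],"spin":0,"hand":0.68},{"translation":[0,0,0],"spin":0,"hand":0.6795},{"translation":[0,0,0],"spin":0,"hand":0.679},{"translation":[0,0,0],"spin":0,"hand":0.6785},{"translation":[0,0,0],"spin":0,"hand":0.678}]';python3 -c "
from tilt import *
st(); s=cam('side')
tilt_over(s,[((642,185,220),1.2,17,50,(0,0,255)),((642,185,220),1.2,22,50,(0,255,0))],(270,105,350,205),6,'e10')"; python3 -m crank '[{"translation":[0,0,0],"spin":0,"hand":0.6775},{"translation":[0,0,0],"spin":0,"hand":0.677},{"translation":[0,0,0],"spin":0,"hand":0.6765},{"translation":[0,0,0],"spin":0,"hand":0.676},{"translation":[0,0,0],"spin":0,"hand":0.6755},{"translation":[0,0,0],"spin":0,"hand":0.675}]';python3 -c "
from tilt import *
st()
for i in range(3):
    s=cam('side')
    tilt_over(s,[((642,185,220),1.2,17,50,(0,0,255)),((642,185,220),1.2,22,50,(0,255,0))],(270,105,350,205),6,f'e11{i}')
a=[cv2.imread(f'pics/{n}.png')[160:600,:260] for n in('e10','e110','e112')]
cv2.imwrite('pics/e12.png',np.hstack(a))"
```

```text
time_s: 42.27
ee_pos: [0.6191, 0.1849, 0.2584]
ee_rot: [0.0, 1.0, 0.01, -0.0]
force: [-2.1, -0.9, 0.6]
grip_width: 0.0297
t 42.27 pos [619.1 184.9 258.4] jaw -88.8 F [-2.1 -0.9  0.6] w 29.7 j [0.22 0.51 1.36 0.   1.26 1.77]
time_s: 42.82
ee_pos: [0.6194, 0.185, 0.2587]
ee_rot: [-0.0, 1.0, 0.01, 0.0]
force: [-0.2, -0.6, -0.1]
grip_width: 0.03
t 42.82 pos [619.4 185.  258.7] jaw -88.8 F [-0.2 -0.6 -0.1] w 30.0 j [0.22 0.51 1.36 0.   1.26 1.77]
```

View pics/e12.png

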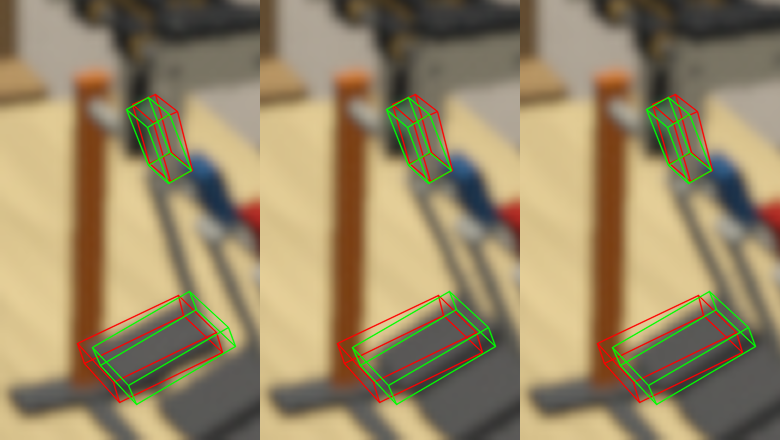

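Eased into its rest. Open the rest of the way slowly.

```bash
python3 -m crank '[{"translation":[0,0,0],"spin":0,"hand":0.6745},{"translation":[0,0,0],"spin":0,"hand":0.674},{"translation":[0,0,0],"spin":0,"hand":0.6735},{"translation":[0,0,0],"spin":0,"hand":0.673},{"translation":[0,0,0],"spin":0,"hand":0.672},{"translation":[0,0,0],"spin":0,"hand":0.671},{"translation":[0,0,0],"spin":0,"hand":0.669},{"translation":[0,0,0],"spin":0,"hand":0.665}]';python3 -c "
from tilt import *
st()
for i in range(5):
    s=cam('side')
    tilt_over(s,[((642,185,220),1.2,17,50,(0,0,255)),((642,185,220),1.2,22,50,(0,255,0))],(270,105,350,205),6,f'e11{i}')
a=[cv2.imread(f'pics/{n}.png')[160:600,:260] for n in('e110','e112','e114')]
cv2.imwrite('pics/e13.png',np.hstack(a))"
```

```text
time_s: 43.63
ee_pos: [0.6193, 0.1849, 0.2587]
ee_rot: [0.0, 1.0, 0.01, -0.0]
force: [0.1, -0.2, -0.4]
grip_width: 0.0313
t 43.63 pos [619.3 184.9 258.7] jaw -88.8 F [ 0.1 -0.2 -0.4] w 31.3 j [ 0.22  0.51  1.36 -0.    1.26  1.77]
```

View pics/e13.png

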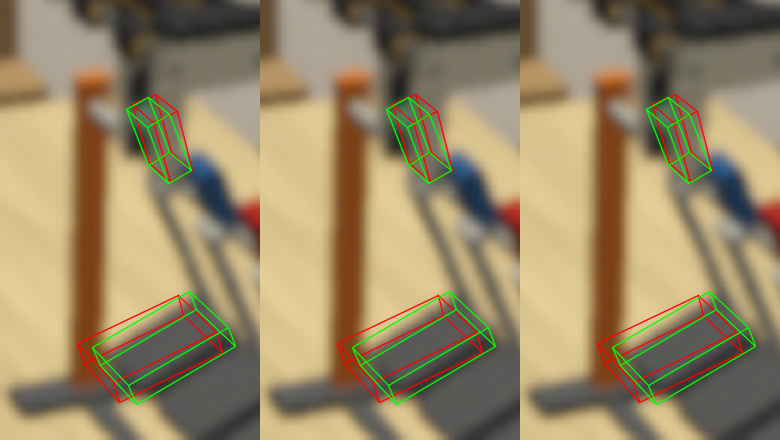

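```bash
python3 -m crank '[{"translation":[0,0,0],"spin":0,"hand":0.64},{"translation":[0,0,0],"spin":0,"hand":0.6},{"translation":[0,0,0],"spin":0,"hand":0.55},{"translation":[0,0,0],"spin":0,"hand":0.55},{"translation":[0,0,0],"spin":0,"hand":0.55},{"translation":[0,0,5],"spin":0,"hand":0.55},{"translation":[0,0,15],"spin":0,"hand":0.55},{"translation":[0,0,25],"spin":0,"hand":0.55}]'; python3 -m crank '[{"translation":[0,0,20],"spin":0,"hand":0.4},{"translation":[-25,15,0],"spin":3,"hand":0.35},{"translation":[-28,25,0],"spin":3,"hand":0.35},{"translation":[-28,28,0],"spin":4,"hand":0.35},{"translation":[-28,28,-20],"spin":0,"hand":0.35},{"translation":[-28,28,-30],"spin":0,"hand":0.35},{"translation":[-15,28,-25],"spin":0,"hand":0.35},{"translation":[0,2,-10],"spin":0,"hand":0.35}]'; python3 -m crank '[{"translation":[0,0,0],"spin":0,"hand":0.35},{"translation":[0,0,0],"spin":0,"hand":0.35}]'; python3 -c "
from ov import *
st();s=cam('side');t=cam('top')
its=[(W,(422,330,0,11.6),(0,0,255))]; over(s,its,(215,130,345,260),5,'f1'); crop(t,(100,110,310,260),3.7,'f1t')"
```

```text
time_s: 44.55
ee_pos: [0.6186, 0.1848, 0.3024]
ee_rot: [0.0, 1.0, 0.01, -0.002]
force: [-0.6, -0.7, -0.2]
grip_width: 0.0423
time_s: 45.22
ee_pos: [0.47, 0.3356, 0.2424]
ee_rot: [0.0, 0.995, 0.099, -0.002]
force: [0.0, -0.3, -0.9]
grip_width: 0.0605
time_s: 45.38
ee_pos: [0.474, 0.3325, 0.2452]
ee_rot: [0.0, 0.995, 0.098, 0.0]
force: [0.0, 0.2, 0.4]
grip_width: 0.0606
t 45.38 pos [474.  332.5 245.2] jaw -78.8 F [0.  0.2 0.4] w 60.6 j [ 0.53  0.4   1.57 -0.    1.17  1.91]
```

View pics/f1.png

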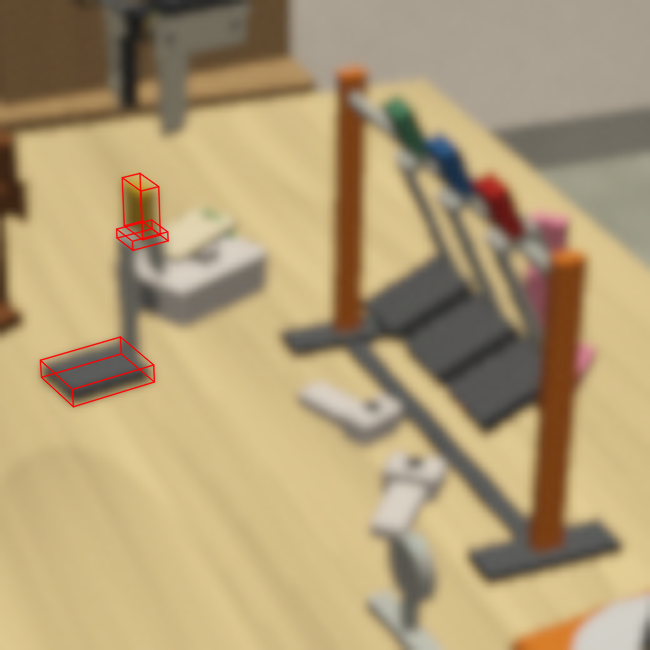

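View pics/f1t.png

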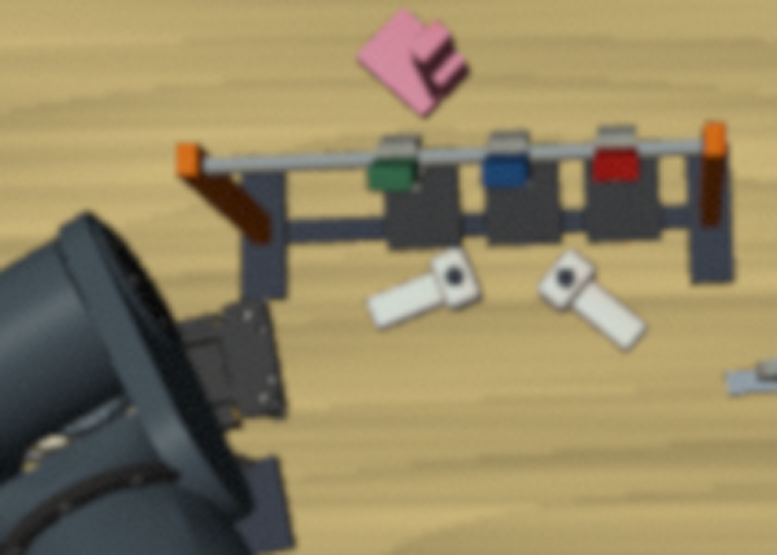

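```bash
python3 -m crank '[{"translation":[-7,6.5,-5],"spin":0.4,"hand":0.35},{"translation":[0,0,-25],"spin":0,"hand":0.35},{"translation":[0,0,-25],"spin":0,"hand":0.35},{"translation":[0,0,-20],"spin":0,"hand":0.35},{"translation":[0,0,-12],"spin":0,"hand":0.35},{"translation":[0,0,-2],"spin":0,"hand":0.35},{"translation":[0,0,0],"spin":0,"hand":0.35},{"translation":[0,0,0],"spin":0,"hand":0.35}]';  python3 -c "from h import *;st()"
```

```text
time_s: 46.15
ee_pos: [0.4672, 0.3395, 0.157]
ee_rot: [-0.0, 0.995, 0.101, 0.001]
force: [0.2, 0.6, 0.1]
grip_width: 0.0603
t 46.15 pos [467.2 339.5 157. ] jaw -78.4 F [0.2 0.6 0.1] w 60.3 j [0.55 0.5  1.66 0.   0.98 1.92]
```

```bash
python3 -m crank '[{"translation":[0,-0.5,-4],"spin":0,"hand":0.4},{"translation":[0,0,0],"spin":0,"hand":1},{"translation":[0,0,0],"spin":0,"hand":1},{"translation":[0,0,0],"spin":0,"hand":1},{"translation":[0,0,0],"spin":0,"hand":1},{"translation":[0,0,0],"spin":0,"hand":1},{"translation":[0,0,0],"spin":0,"hand":1},{"translation":[0,0,0],"spin":0,"hand":1}]'; python3 -m crank '[{"translation":[0,0,0],"spin":0,"hand":1},{"translation":[0,0,0],"spin":0,"hand":1}]'; python3 -c "from h import *;st()";python3 -m crank '[{"translation":[0,0,5],"spin":0,"hand":1},{"translation":[0,0,10],"spin":0,"hand":1},{"translation":[0,0,20],"spin":-3,"hand":1},{"translation":[0,0,25],"spin":-3,"hand":1},{"translation":[0,0,25],"spin":-3,"hand":1},{"translation":[0,0,25],"spin":-1.4,"hand":1},{"translation":[0,0,25],"spin":0,"hand":1},{"translation":[0,0,20],"spin":0,"hand":1}]'; python3 -m crank '[{"translation":[0,0,0],"spin":0,"hand":1},{"translation":[0,0,0],"spin":0,"hand":1}]';python3 - <<'E'
from hang import *
view("f3",152.9,(205,70,335,180))
E
```

```text
time_s: 46.82
ee_pos: [0.4667, 0.3389, 0.1519]
ee_rot: [-0.0, 0.995, 0.101, 0.0]
force: [0.7, 1.0, 0.3]
grip_width: 0.0298
time_s: 46.98
ee_pos: [0.4667, 0.3389, 0.1519]
ee_rot: [-0.0, 0.995, 0.101, 0.0]
force: [1.2, 1.4, 0.4]
grip_width: 0.0297
t 46.98 pos [466.7 338.9 151.9] jaw -78.4 F [1.2 1.4 0.4] w 29.7 j [0.55 0.51 1.66 0.   0.97 1.92]
time_s: 47.65
ee_pos: [0.4663, 0.3386, 0.3092]
ee_rot: [-0.0, 1.0, 0.01, 0.0]
force: [0.6, -0.4, -4.8]
grip_width: 0.0298
time_s: 47.82
ee_pos: [0.4665, 0.3386, 0.3071]
ee_rot: [-0.0, 1.0, 0.01, 0.0]
force: [-0.0, -0.5, -5.5]
grip_width: 0.0299
t 47.82 pos [466.5 338.6 307.1] jaw -88.8 F [-0.  -0.5 -5.5] w 29.9 j [ 0.55  0.34  1.5  -0.    1.3   2.1 ]
```

View pics/f3.png

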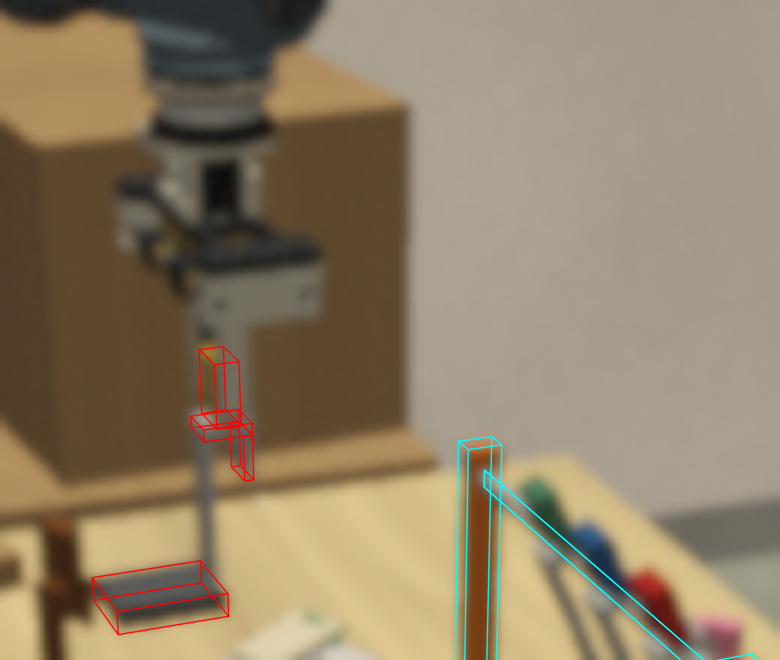

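```bash
python3 -m crank '[{"translation":[10,-10,0],"spin":0,"hand":1},{"translation":[15,-20,0],"spin":0,"hand":1},{"translation":[20,-20,0],"spin":0,"hand":1},{"translation":[25,-20,0],"spin":0,"hand":1},{"translation":[25,-8,0],"spin":0,"hand":1},{"translation":[25,-2.5,0],"spin":0,"hand":1},{"translation":[25,0,0],"spin":0,"hand":1},{"translation":[20,0,0],"spin":0,"hand":1}]'; python3 -m crank '[{"translation":[10,0,0],"spin":0,"hand":1},{"translation":[0,0,0],"spin":0,"hand":1},{"translation":[0,0,0],"spin":0,"hand":1}]';python3 - <<'E'
from hang import *
view("f4",152,(260,90,340,190))
E
```

```text
time_s: 48.58
ee_pos: [0.6332, 0.2569, 0.3047]
ee_rot: [0.0, 1.0, 0.01, -0.001]
force: [0.4, 0.8, -4.9]
grip_width: 0.0298
time_s: 48.83
ee_pos: [0.6413, 0.2576, 0.3048]
ee_rot: [0.0, 1.0, 0.01, -0.001]
force: [-0.9, 0.5, -4.9]
grip_width: 0.03
t 48.83 pos [641.3 257.6 304.8] jaw -88.8 F [-0.9  0.5 -4.9] w 30.0 j [0.31 0.57 1.16 0.   1.41 1.87]
```

View pics/f4.png

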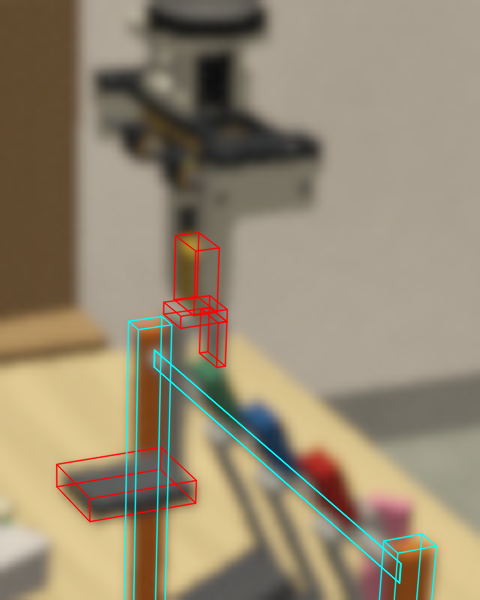

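View pics/f4c.png

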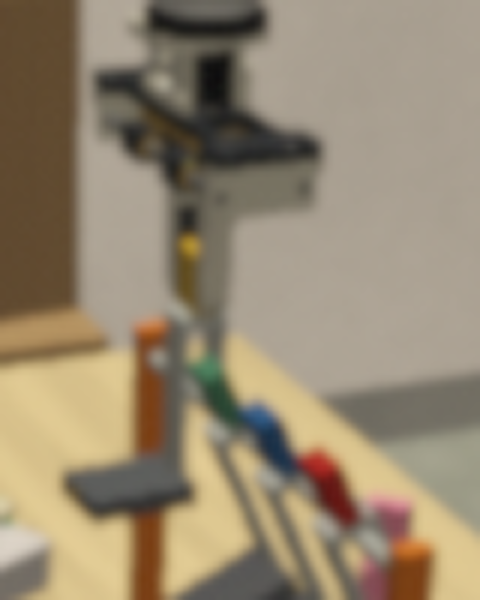

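```bash
python3 -m crank '[{"translation":[0,0,-6],"spin":0,"hand":1},{"translation":[0,0,-6],"spin":0,"hand":1},{"translation":[0,0,-5],"spin":0,"hand":1},{"translation":[0,0,-4],"spin":0,"hand":1},{"translation":[0,0,0],"spin":0,"hand":1}]'; python3 -c "from h import *;st()"; python3 -m crank '[{"translation":[0,0,-6],"spin":0,"hand":1},{"translation":[0,0,-5],"spin":0,"hand":1},{"translation":[0,0,-3],"spin":0,"hand":1},{"translation":[0,0,-2],"spin":0,"hand":1},{"translation":[0,0,-1],"spin":0,"hand":1},{"translation":[0,0,0],"spin":0,"hand":1},{"translation":[0,0,0],"spin":0,"hand":1}]'; python3 -c "from h import *;st()"
```

```text
time_s: 49.35
ee_pos: [0.641, 0.2582, 0.2844]
ee_rot: [0.0, 1.0, 0.011, -0.001]
force: [-0.3, 0.1, -4.0]
grip_width: 0.0302
t 49.35 pos [641.  258.2 284.4] jaw -88.8 F [-0.3  0.1 -4. ] w 30.2 j [0.32 0.59 1.19 0.   1.37 1.87]
time_s: 49.93
ee_pos: [0.6416, 0.2583, 0.2689]
ee_rot: [-0.0, 1.0, 0.01, 0.0]
force: [-0.0, -0.0, -5.2]
grip_width: 0.0298
t 49.93 pos [641.6 258.3 268.9] jaw -88.8 F [-0.  -0.  -5.2] w 29.8 j [0.32 0.6  1.21 0.   1.34 1.87]
```

```bash
python3 -m crank '[{"translation":[0,0,-2],"spin":0,"hand":1},{"translation":[0,0,-1.5],"spin":0,"hand":1},{"translation":[0,0,-1],"spin":0,"hand":1},{"translation":[0,0,0],"spin":0,"hand":1}]'; python3 -c "from h import *;st()"; python3 -m crank '[{"translation":[0,0,-0.8],"spin":0,"hand":1},{"translation":[0,0,-0.6],"spin":0,"hand":1},{"translation":[0,0,0],"spin":0,"hand":1}]'; python3 -c "from h import *;st()"
```

```text
time_s: 50.27
ee_pos: [0.6415, 0.2582, 0.2639]
ee_rot: [0.0, 1.0, 0.01, -0.0]
force: [-0.4, 0.2, -4.6]
grip_width: 0.0299
t 50.27 pos [641.5 258.2 263.9] jaw -88.8 F [-0.4  0.2 -4.6] w 29.9 j [ 0.32  0.6   1.21 -0.    1.33  1.87]
time_s: 50.52
ee_pos: [0.6416, 0.2583, 0.263]
ee_rot: [-0.0, 1.0, 0.01, 0.0]
force: [0.6, -0.7, -4.3]
grip_width: 0.0299
t 50.52 pos [641.6 258.3 263. ] jaw -88.8 F [ 0.6 -0.7 -4.3] w 29.9 j [0.32 0.6  1.22 0.   1.33 1.87]
```

```bash
python3 -m crank '[{"translation":[0,0,-0.7],"spin":0,"hand":1},{"translation":[0,0,-0.5],"spin":0,"hand":1},{"translation":[0,0,0],"spin":0,"hand":1}]'; python3 -c "from h import *;st()"
```

```text
time_s: 50.77
ee_pos: [0.6416, 0.2583, 0.2628]
ee_rot: [-0.0, 1.0, 0.01, 0.0]
force: [-3.4, -0.7, 5.2]
grip_width: 0.03
t 50.77 pos [641.6 258.3 262.8] jaw -88.8 F [-3.4 -0.7  5.2] w 30.0 j [ 0.32  0.6   1.22 -0.    1.32  1.87]
```

```bash
python3 -m crank '[{"translation":[-2,0,0.3],"spin":0,"hand":1},{"translation":[-2,0,0.2],"spin":0,"hand":1},{"translation":[-2,0,0],"spin":0,"hand":1},{"translation":[-2,0,-0.2],"spin":0,"hand":1},{"translation":[-2,0,-0.3],"spin":0,"hand":1},{"translation":[-2,0,-0.4],"spin":0,"hand":1},{"translation":[-2,0,-0.5],"spin":0,"hand":1},{"translation":[-2,0,-0.6],"spin":0,"hand":1}]';python3 -m crank '[{"translation":[-1.5,0,-0.6],"spin":0,"hand":1},{"translation":[-1.5,0,-0.6],"spin":0,"hand":1},{"translation":[-1.5,0,-0.6],"spin":0,"hand":1},{"translation":[-1.5,0,-0.3],"spin":0,"hand":1},{"translation":[0,0,0],"spin":0,"hand":1}]';python3 -c "
from tilt import *
st(); s=cam('side')
tilt_over(s,[((641,258,220),1.2,17,50,(0,0,255)),((641,258,220),1.2,22,50,(0,255,0))],(260,90,340,190),6,'f5')"
```

```text
time_s: 51.43
ee_pos: [0.6271, 0.2581, 0.2615]
ee_rot: [-0.0, 1.0, 0.01, 0.003]
force: [8.9, -1.3, 5.2]
grip_width: 0.0296
time_s: 51.85
ee_pos: [0.6209, 0.2582, 0.2597]
ee_rot: [-0.0, 1.0, 0.01, 0.003]
force: [7.4, -0.5, 6.0]
grip_width: 0.03
t 51.85 pos [620.9 258.2 259.7] jaw -88.8 F [ 7.4 -0.5  6. ] w 30.0 j [ 0.33  0.56  1.29 -0.    1.29  1.88]
```

View pics/f5.png

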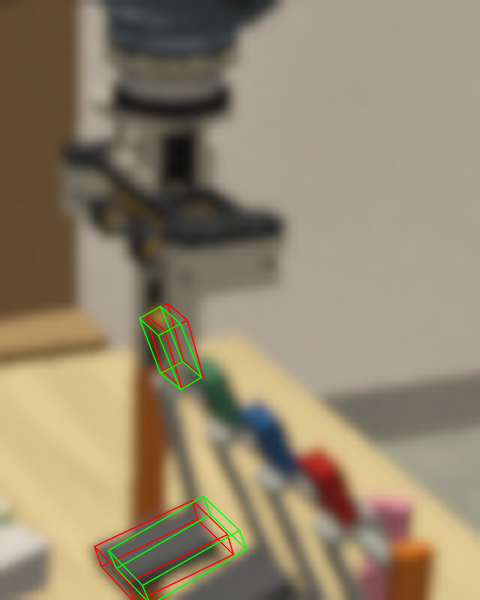

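Similar to green. A little more lean, then relax and open finely.

```bash
python3 -m crank '[{"translation":[-1.5,0,-0.6],"spin":0,"hand":1},{"translation":[-1.2,0,-0.5],"spin":0,"hand":1},{"translation":[0,0,0],"spin":0,"hand":1},{"translation":[0,0,0],"spin":0,"hand":1}]';python3 -c "
from tilt import *
st(); s=cam('side')
tilt_over(s,[((641,258,220),1.2,17,50,(0,0,255)),((641,258,220),1.2,22,50,(0,255,0))],(260,100,340,200),6,'f6')"
```

```text
time_s: 52.23
ee_pos: [0.6182, 0.2582, 0.2587]
ee_rot: [-0.0, 1.0, 0.01, 0.003]
force: [6.2, -0.5, 6.6]
grip_width: 0.0296
t 52.23 pos [618.2 258.2 258.7] jaw -88.8 F [ 6.2 -0.5  6.6] w 29.6 j [ 0.33  0.56  1.3  -0.    1.28  1.88]
```

View pics/f6.png

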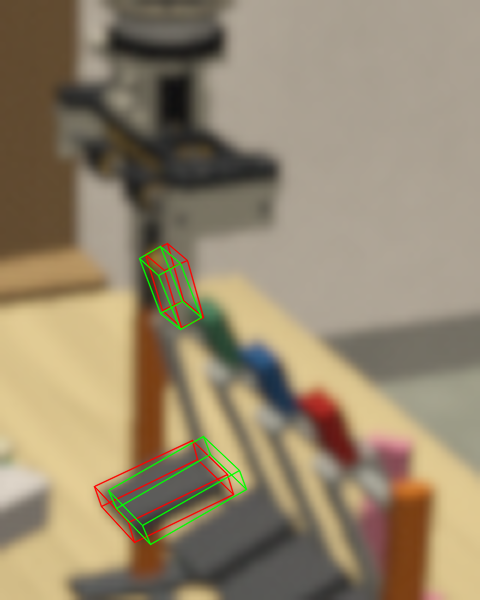

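```bash
python3 -m crank '[{"translation":[1,0,0.5],"spin":0,"hand":0.8},{"translation":[0.5,0,0.5],"spin":0,"hand":0.73},{"translation":[0,0,0],"spin":0,"hand":0.71},{"translation":[0,0,0],"spin":0,"hand":0.7},{"translation":[0,0,0],"spin":0,"hand":0.695},{"translation":[0,0,0],"spin":0,"hand":0.69},{"translation":[0,0,0],"spin":0,"hand":0.688},{"translation":[0,0,0],"spin":0,"hand":0.686}]';python3 -c "from h import *;st()"; python3 -m crank '[{"translation":[0,0,0],"spin":0,"hand":0.685},{"translation":[0,0,0],"spin":0,"hand":0.684},{"translation":[0,0,0],"spin":0,"hand":0.683},{"translation":[0,0,0],"spin":0,"hand":0.682},{"translation":[0,0,0],"spin":0,"hand":0.681},{"translation":[0,0,0],"spin":0,"hand":0.6805},{"translation":[0,0,0],"spin":0,"hand":0.68}]';python3 -c "
from tilt import *
st(); s=cam('side')
tilt_over(s,[((641,258,220),1.2,17,50,(0,0,255)),((641,258,220),1.2,22,50,(0,255,0))],(260,100,340,200),6,'f7')"
```

```text
time_s: 52.95
ee_pos: [0.6185, 0.2582, 0.2588]
ee_rot: [-0.0, 1.0, 0.01, 0.001]
force: [-0.4, -1.6, 6.4]
grip_width: 0.0298
t 52.95 pos [618.5 258.2 258.8] jaw -88.8 F [-0.4 -1.6  6.4] w 29.8 j [ 0.33  0.56  1.29 -0.    1.29  1.88]
time_s: 53.53
ee_pos: [0.6178, 0.2582, 0.2581]
ee_rot: [0.0, 1.0, 0.01, -0.001]
force: [-3.5, -1.4, 4.8]
grip_width: 0.03
t 53.53 pos [617.8 258.2 258.1] jaw -88.8 F [-3.5 -1.4  4.8] w 30.0 j [0.33 0.56 1.29 0.   1.29 1.88]
```

View pics/f7.png

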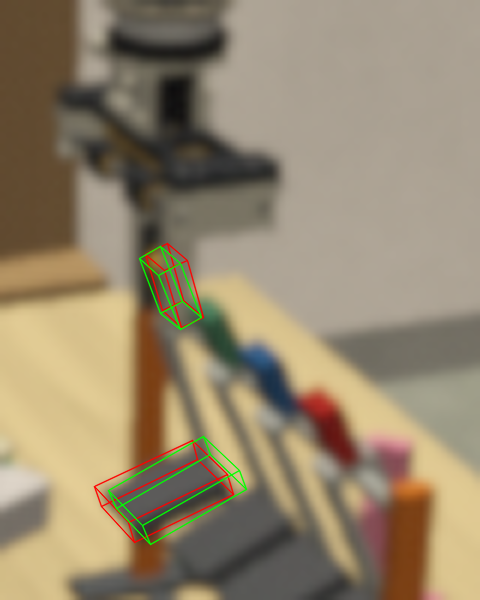

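```bash
python3 -m crank '[{"translation":[0,0,0],"spin":0,"hand":0.6795},{"translation":[0,0,0],"spin":0,"hand":0.679},{"translation":[0,0,0],"spin":0,"hand":0.6785},{"translation":[0,0,0],"spin":0,"hand":0.678},{"translation":[0,0,0],"spin":0,"hand":0.6775},{"translation":[0,0,0],"spin":0,"hand":0.677},{"translation":[0,0,0],"spin":0,"hand":0.6765},{"translation":[0,0,0],"spin":0,"hand":0.676}]';python3 -c "
from tilt import *
st(); s=cam('side')
tilt_over(s,[((641,258,220),1.2,17,50,(0,0,255)),((641,258,220),1.2,22,50,(0,255,0))],(260,100,340,200),6,'f10')"; python3 -m crank '[{"translation":[0,0,0],"spin":0,"hand":0.6755},{"translation":[0,0,0],"spin":0,"hand":0.675},{"translation":[0,0,0],"spin":0,"hand":0.6745},{"translation":[0,0,0],"spin":0,"hand":0.674},{"translation":[0,0,0],"spin":0,"hand":0.6735},{"translation":[0,0,0],"spin":0,"hand":0.673},{"translation":[0,0,0],"spin":0,"hand":0.672},{"translation":[0,0,0],"spin":0,"hand":0.671}]';python3 -m crank '[{"translation":[0,0,0],"spin":0,"hand":0.67},{"translation":[0,0,0],"spin":0,"hand":0.668},{"translation":[0,0,0],"spin":0,"hand":0.665}]';python3 -c "
from tilt import *
st()
for i in range(4):
    s=cam('side')
    tilt_over(s,[((641,258,220),1.2,17,50,(0,0,255)),((641,258,220),1.2,22,50,(0,255,0))],(260,100,340,200),6,f'f11{i}')
a=[cv2.imread(f'pics/{n}.png')[160:600,:260] for n in('f10','f110','f113')]
cv2.imwrite('pics/f12.png',np.hstack(a))"
```

```text
time_s: 54.25
ee_pos: [0.6185, 0.2583, 0.2578]
ee_rot: [-0.0, 1.0, 0.01, 0.0]
force: [0.2, 0.2, 0.4]
grip_width: 0.0301
t 54.25 pos [618.5 258.3 257.8] jaw -88.8 F [0.2 0.2 0.4] w 30.1 j [0.33 0.56 1.29 0.   1.29 1.88]
time_s: 54.97
ee_pos: [0.6183, 0.2583, 0.258]
ee_rot: [-0.0, 1.0, 0.01, -0.0]
force: [-0.6, 0.1, 0.3]
grip_width: 0.0304
time_s: 55.22
ee_pos: [0.6184, 0.2582, 0.258]
ee_rot: [-0.0, 1.0, 0.01, 0.0]
force: [-0.1, -0.1, 0.3]
grip_width: 0.0313
t 55.22 pos [618.4 258.2 258. ] jaw -88.8 F [-0.1 -0.1  0.3] w 31.3 j [0.33 0.56 1.29 0.   1.29 1.88]
```

View pics/f12.png

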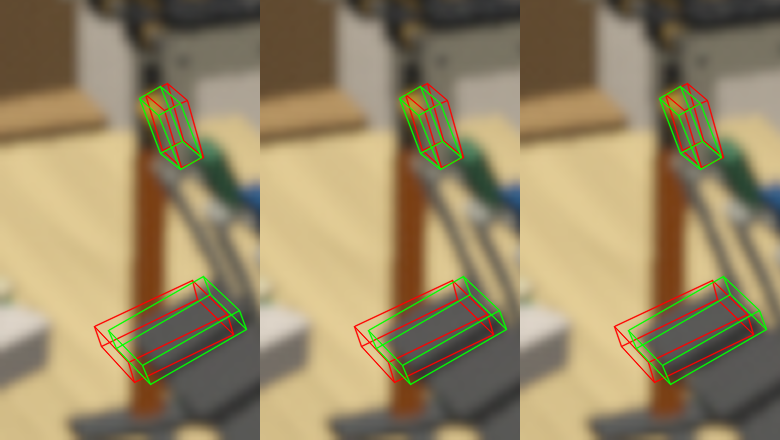

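```bash
python3 -m crank '[{"translation":[0,0,0],"spin":0,"hand":0.64},{"translation":[0,0,0],"spin":0,"hand":0.6},{"translation":[0,0,0],"spin":0,"hand":0.55},{"translation":[0,0,0],"spin":0,"hand":0.55},{"translation":[0,0,0],"spin":0,"hand":0.55},{"translation":[0,0,5],"spin":0,"hand":0.55},{"translation":[0,0,15],"spin":0,"hand":0.55},{"translation":[0,0,25],"spin":0,"hand":0.55}]'; python3 -m crank '[{"translation":[0,0,20],"spin":0,"hand":0.6},{"translation":[-25,15,0],"spin":3,"hand":0.8},{"translation":[-35,25,0],"spin":3,"hand":1},{"translation":[-35,25,0],"spin":4,"hand":1},{"translation":[-35,25,0],"spin":0,"hand":1},{"translation":[-35,10,0],"spin":0,"hand":1},{"translation":[-35,0,0],"spin":0,"hand":1},{"translation":[-35,0,0],"spin":0,"hand":1}]'; python3 -m crank '[{"translation":[0,0,0],"spin":0,"hand":1},{"translation":[0,0,0],"spin":0,"hand":1}]'; python3 -c "
from ov import *
st();s=cam('side','g1s');t=cam('top','g1t')
its=[(S,(541,452,0,25),(0,0,255)),([box(-38,38,-22,22,54,54)],(541,452,0,25),(255,0,0)),([circ(3,60,12)],(541+28*.906,452+28*.4226,0,0),(0,0,0))]; over(s,its,(225,155,285,200),10,'g1'); over(t,its,(95,170,165,240),8,'g2')
for z in(.057,.062): print(z,(atz(t,(118.1,194.7),z)*1000).round(1))
"
```

```text
time_s: 56.08
ee_pos: [0.6176, 0.258, 0.3015]
ee_rot: [0.001, 1.0, 0.01, -0.002]
force: [0.6, 0.1, 0.4]
grip_width: 0.042
time_s: 56.75
ee_pos: [0.3848, 0.3562, 0.3232]
ee_rot: [-0.0, 0.995, 0.098, 0.0]
force: [0.2, -0.4, 0.0]
grip_width: 0.0007
time_s: 56.92
ee_pos: [0.3857, 0.3562, 0.324]
ee_rot: [-0.0, 0.995, 0.098, 0.001]
force: [1.6, -0.9, 0.4]
grip_width: 0.0003
t 56.92 pos [385.7 356.2 324. ] jaw -78.7 F [ 1.6 -0.9  0.4] w 0.3 j [ 0.66  0.23  1.61 -0.    1.3   2.03]
0.057 [566.4 460.4  57. ]
0.062 [565.5 458.8  62. ]
```

View pics/g1.png

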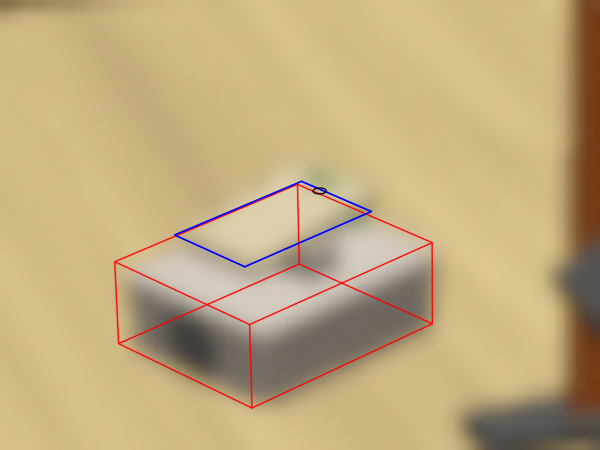

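View pics/g2.png

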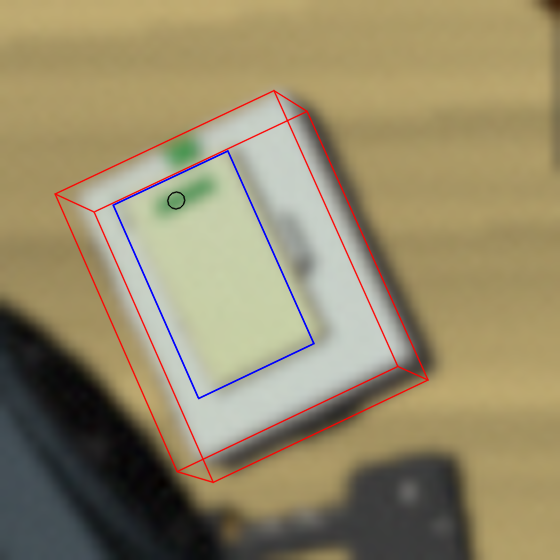

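View pics/g1t.png

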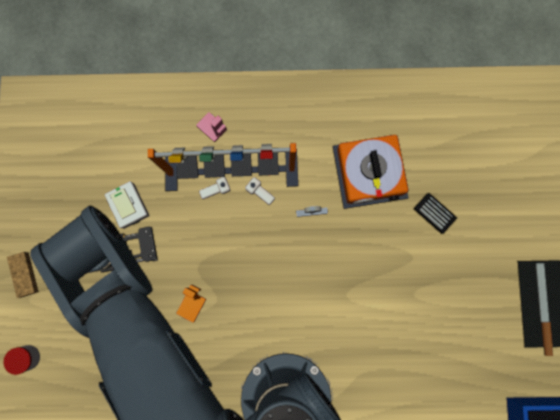

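View pics/g1s.png

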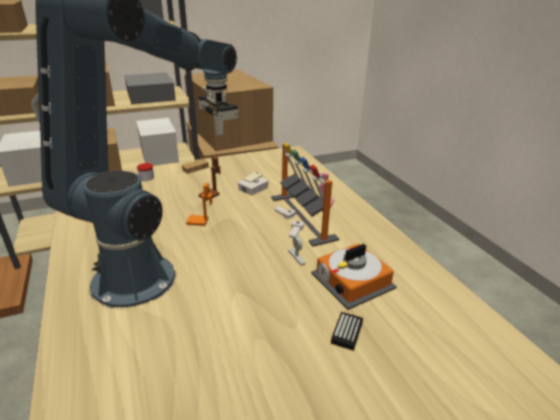

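```bash
python3 -c "
from h import *
a=cv2.imread('pics/g1t.png'); s=cv2.imread('pics/g1s.png')
k=lambda im,b,f:cv2.resize(im[b[1]:b[3],b[0]:b[2]],None,fx=f,fy=f,interpolation=cv2.INTER_CUBIC)
cv2.imwrite('pics/g3.png',np.hstack([k(a,(330,120,420,220),4),k(s,(270,130,345,230),4)]))
r=cam('side');print(np.abs(r['img'][130:230,270:345].astype(int)-s[130:230,270:345]).max())"
```

```text
4
```

View pics/g3.png

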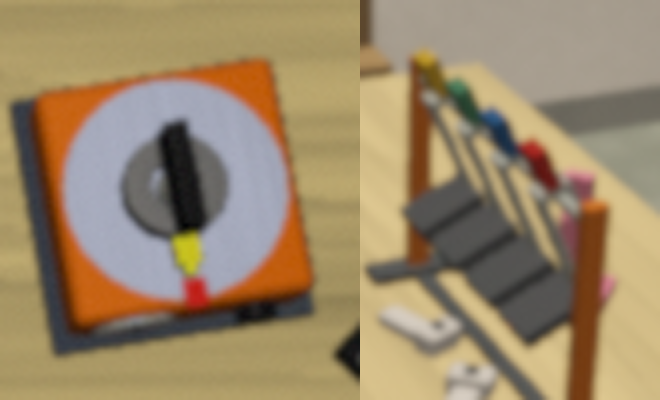

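```bash
python3 -m crank '[{"translation":[25,15,-20],"spin":4,"hand":1},{"translation":[28,17,-25],"spin":4,"hand":1},{"translation":[28,17,-30],"spin":4,"hand":1},{"translation":[28,17,-30],"spin":2,"hand":1},{"translation":[28,17,-30],"spin":0,"hand":1},{"translation":[28,17,-30],"spin":0,"hand":1},{"translation":[14,4,-25],"spin":0,"hand":1},{"translation":[0,0,0],"spin":0,"hand":1}]'; python3 -m crank '[{"translation":[0,0,0],"spin":0,"hand":1},{"translation":[0,0,0],"spin":0,"hand":1}]'; python3 -c "
from h import *
st();s=cam('side'); crop(s,(200,110,320,210),6,'h1')"
```

```text
time_s: 57.73
ee_pos: [0.5598, 0.454, 0.1328]
ee_rot: [0.002, 0.976, 0.217, -0.004]
force: [-0.9, -0.6, -0.1]
grip_width: 0.0004
time_s: 57.9
ee_pos: [0.5592, 0.4554, 0.1413]
ee_rot: [-0.0, 0.976, 0.218, 0.0]
force: [0.5, 0.5, 0.5]
grip_width: 0.0008
t 57.9 pos [559.2 455.4 141.3] jaw -64.8 F [0.5 0.5 0.5] w 0.8 j [0.62 0.76 1.23 0.   1.15 1.75]
```

View pics/h1.png

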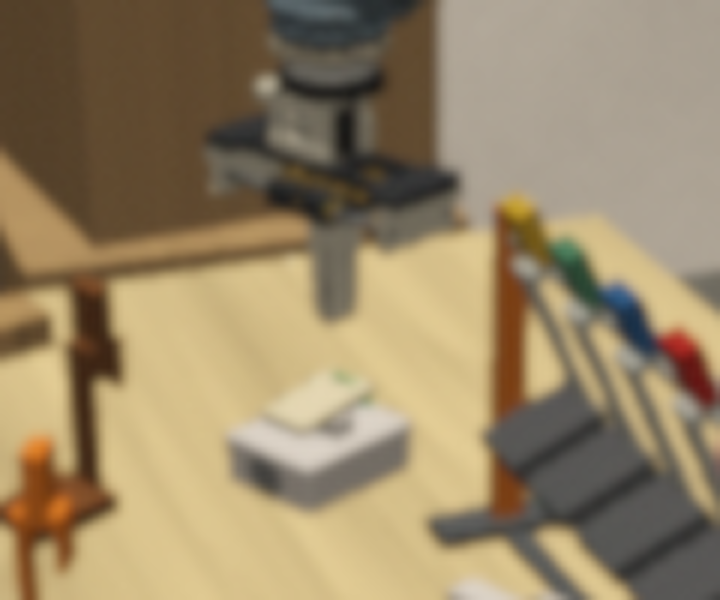

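Centre over (565, 460) and descend toward the green-striped end.

```bash
python3 -m crank '[{"translation":[5,4,-10],"spin":0,"hand":1},{"translation":[1,1,-15],"spin":0,"hand":1},{"translation":[0,0,-10],"spin":0,"hand":1},{"translation":[0,0,-4],"spin":0,"hand":1},{"translation":[0,0,0],"spin":0,"hand":1},{"translation":[0,0,0],"spin":0,"hand":1}]'; python3 -c "
from h import *
st();s=cam('side'); crop(s,(225,140,290,200),9,'h2')"
```

```text
time_s: 58.45
ee_pos: [0.5645, 0.4606, 0.1011]
ee_rot: [0.0, 0.976, 0.218, -0.0]
force: [0.0, 0.1, 0.6]
grip_width: 0.0005
t 58.45 pos [564.5 460.6 101.1] jaw -64.8 F [0.  0.1 0.6] w 0.5 j [0.62 0.82 1.23 0.   1.1  1.75]
```

View pics/h2.png

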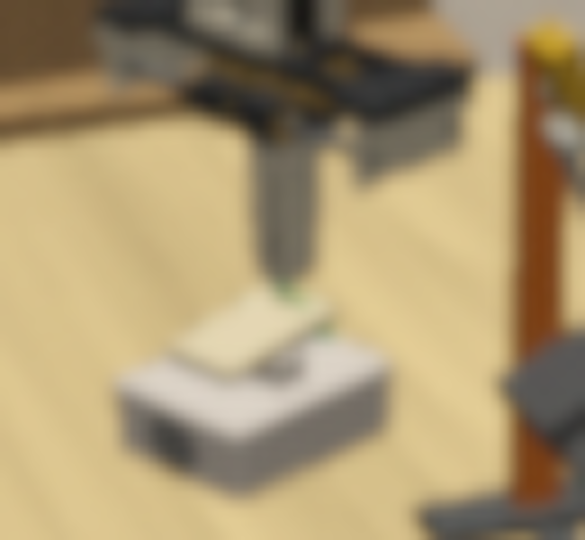

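```bash
python3 -m crank '[{"translation":[0,0,-3],"spin":0,"hand":1},{"translation":[0,0,-3],"spin":0,"hand":1},{"translation":[0,0,-2],"spin":0,"hand":1},{"translation":[0,0,-2],"spin":0,"hand":1},{"translation":[0,0,0],"spin":0,"hand":1}]'; python3 -m crank '[{"translation":[0,0,-2],"spin":0,"hand":1},{"translation":[0,0,-2],"spin":0,"hand":1},{"translation":[0,0,-2],"spin":0,"hand":1},{"translation":[0,0,0],"spin":0,"hand":1}]'; python3 -c "
from h import *
st();s=cam('side'); crop(s,(225,140,290,200),9,'h3')"
```

```text
time_s: 58.92
ee_pos: [0.565, 0.4608, 0.0914]
ee_rot: [-0.0, 0.976, 0.218, 0.0]
force: [-0.2, -0.3, 0.5]
grip_width: 0.0005
time_s: 59.25
ee_pos: [0.5659, 0.4613, 0.0863]
ee_rot: [-0.001, 0.976, 0.218, 0.002]
force: [5.0, 1.9, 4.6]
grip_width: 0.0007
t 59.25 pos [565.9 461.3  86.3] jaw -64.8 F [5.  1.9 4.6] w 0.7 j [ 0.62  0.84  1.23 -0.    1.07  1.75]
```

View pics/h3.png

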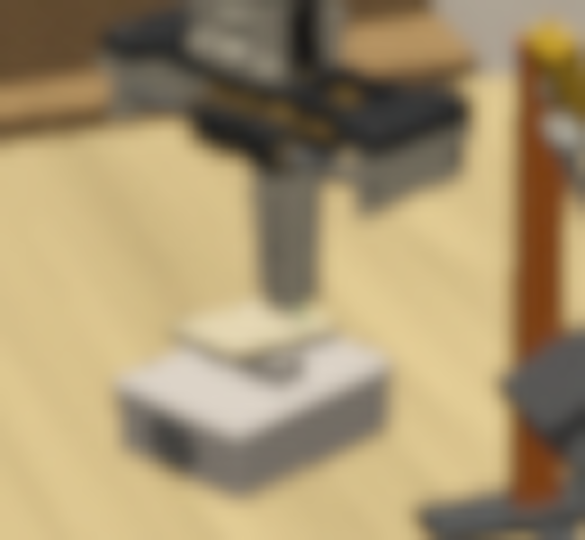

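Contact (5 N) and the rocker is moving. Keep pressing until it bottoms.

```bash
python3 -m crank '[{"translation":[0,0,-2],"spin":0,"hand":1},{"translation":[0,0,-2],"spin":0,"hand":1},{"translation":[0,0,0],"spin":0,"hand":1}]';python3 -c "from h import *;st()"; python3 -m crank '[{"translation":[0,0,-1],"spin":0,"hand":1},{"translation":[0,0,-1],"spin":0,"hand":1},{"translation":[0,0,0],"spin":0,"hand":1}]';python3 -c "from h import *;st()"
```

```text
time_s: 59.55
ee_pos: [0.5662, 0.4615, 0.0852]
ee_rot: [-0.001, 0.976, 0.218, 0.002]
force: [-2.5, -2.3, 25.4]
grip_width: 0.0005
t 59.55 pos [566.2 461.5  85.2] jaw -64.8 F [-2.5 -2.3 25.4] w 0.5 j [ 0.62  0.84  1.23 -0.    1.07  1.75]
time_s: 59.8
ee_pos: [0.5663, 0.4616, 0.0849]
ee_rot: [-0.001, 0.976, 0.218, 0.003]
force: [-5.8, -6.3, 35.5]
grip_width: 0.0008
t 59.8 pos [566.3 461.6  84.9] jaw -64.8 F [-5.8 -6.3 35.5] w 0.8 j [ 0.62  0.84  1.23 -0.    1.06  1.75]
```

Bottomed out (35 N, no further travel). Lift off.

```bash
python3 -m crank '[{"translation":[0,0,4],"spin":0,"hand":1},{"translation":[0,0,15],"spin":0,"hand":1},{"translation":[0,0,35],"spin":0,"hand":1},{"translation":[-20,-10,40],"spin":0,"hand":1},{"translation":[-40,-20,40],"spin":0,"hand":1},{"translation":[-40,-20,40],"spin":0,"hand":1},{"translation":[-40,-20,0],"spin":0,"hand":1},{"translation":[-20,-10,0],"spin":0,"hand":1}]'; python3 -m crank '[{"translation":[0,0,0],"spin":0,"hand":1},{"translation":[0,0,0],"spin":0,"hand":1},{"translation":[0,0,0],"spin":0,"hand":1}]'; python3 -c "
from h import *
st();s=cam('side','i1s');t=cam('top','i1t')
k=lambda r,b,f:cv2.resize(r['img'][b[1]:b[3],b[0]:b[2]],None,fx=f,fy=f,interpolation=cv2.INTER_CUBIC)
a=k(s,(225,150,285,200),6.5); b=k(t,(100,175,160,225),6.5)
cv2.imwrite('pics/i2.png',np.hstack([a,b]))
cv2.imwrite('pics/i3.png',np.hstack([k(t,(330,120,420,220),4),k(s,(270,130,345,230),4)]))"
```

```text
time_s: 60.47
ee_pos: [0.4309, 0.3939, 0.227]
ee_rot: [-0.0, 0.976, 0.218, 0.0]
force: [0.6, 0.0, -0.8]
grip_width: 0.0006
time_s: 60.72
ee_pos: [0.4342, 0.3955, 0.2255]
ee_rot: [-0.0, 0.976, 0.218, 0.0]
force: [1.5, 0.5, 0.5]
grip_width: 0.0002
t 60.72 pos [434.2 395.5 225.5] jaw -64.8 F [1.5 0.5 0.5] w 0.2 j [ 0.66  0.44  1.57 -0.    1.13  1.79]
```

View pics/i2.png

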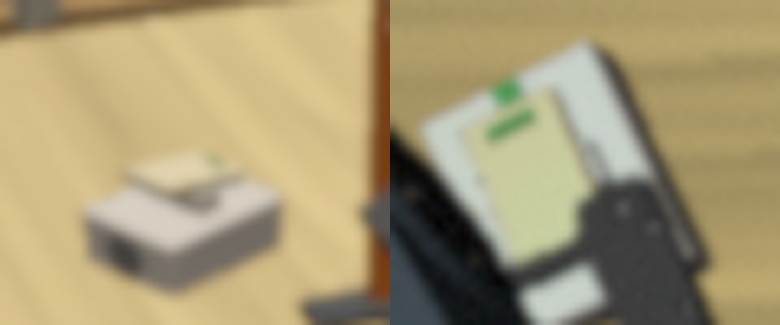

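View pics/i3.png

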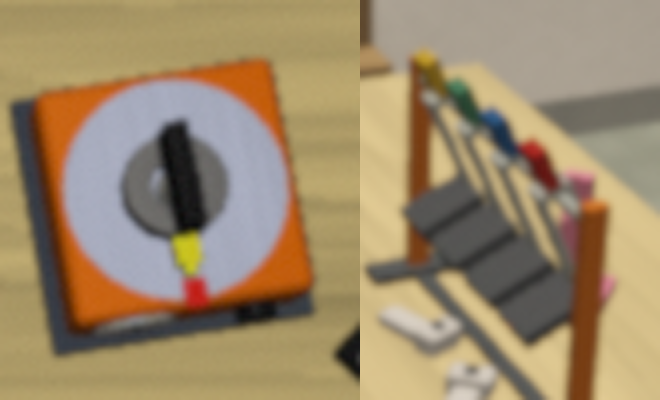

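View pics/i1t.png

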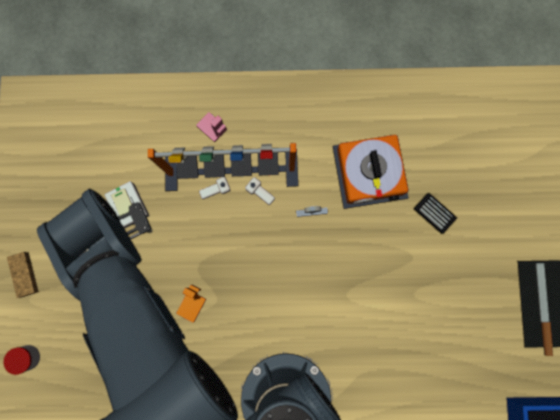

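```bash
python3 -c "
from ov import *
from scipy.spatial.transform import Rotation as Rr
s=cam('side')
def draw(img,a,col,h=4):
    Rm=Rr.from_euler('z',25,degrees=True).as_matrix()@Rr.from_euler('y',a).as_matrix()
    P=np.array([Rm@np.array(p) for p in[(-38,-22,h),(38,-22,h),(38,22,h),(-38,22,h)]])+[541,451,54]
    Q=np.array([(proj(s,p/1000)-[225,150]+.5)*10-.5 for p in P]).round().astype(int)
    cv2.polylines(img,[Q],True,col,1,cv2.LINE_AA)
out=[]
for f in('g1s','i1s'):
    im=cv2.imread(f'pics/{f}.png')[150:200,225:265+0]; im=cv2.resize(im,None,fx=10,fy=10,interpolation=cv2.INTER_CUBIC)
    draw(im,-.17,(0,0,255)); draw(im,.17,(255,0,0)); out.append(im)
cv2.imwrite('pics/i4.png',np.hstack(out))"
```

```text
(no output)
```

View pics/i4.png

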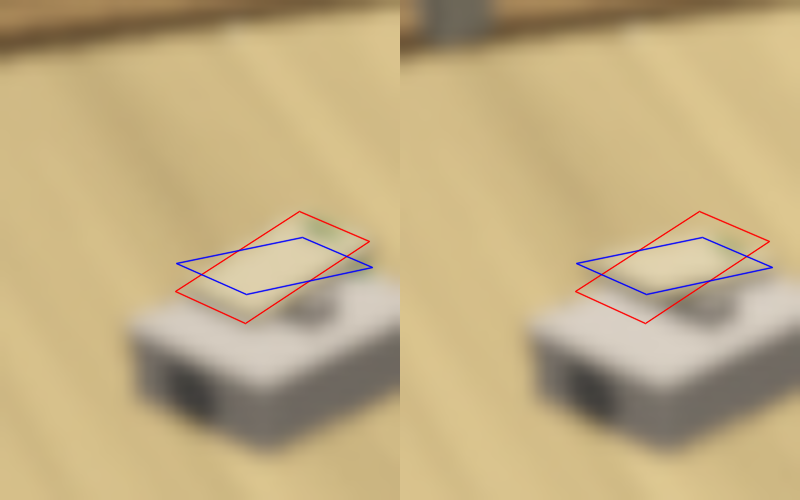

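```bash
python3 -c "
from h import *
print(bot.sign_off()); st()"
```

```text
the job is handed in; nothing more can be done
None
the job is handed in; nothing more can be done
```

The job is done and handed in at about 61 s. `sign_off()` gives no verdict, so what follows rests on my own checks.

- **Adapter:** it is down on the spindle. Its underside stopped at deck height with about 14 N of contact, and its yellow nose points at the red mark.
- **Weights:** all four coloured weights were on the bench. I hung them on the beam in the order red, blue, green, yellow. I did not move the brown, orange or pink look-alikes.
- **Rocker:** I pressed the green-striped end last until it stopped moving, at about 35 N. The wireframe check matches the on position.

**Last checks:** I compared two pictures of the beam just before pressing the rocker, and they showed no movement. The pictures taken after the press show all four weights in their lean of about 22°, and the adapter still seated. The hex key case, depth gauge and toe wings look undisturbed, and the gripper was touching nothing.

**What went wrong on the way:**
- **Red weight:** it was released a little too upright and swung by my estimate roughly 10° either way for about a second. I caught it and let it go again slowly, and it then stayed still.
- **Blue weight:** my first grip was about 5 mm off centre, so I opened and gripped it again before lifting.
- **Blue, green and yellow:** each settled within a few degrees when released.

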